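# Hang the nesting trays on the bench hook

### The arm

A 6-joint arm with a two-finger parallel gripper is mounted at the origin on the work surface; the furniture and walls round the work are solid. World frame = base frame: x ahead of the robot, y to its left, z up, the work surface at z = 0. Lengths are in mm, angles in rad, forces in N, time in s.
With the tool pointing down it reaches from about 325 to 775 mm from the base axis. Payload 5.5 kg.
Tool frame: the origin (TCP) lies midway between the tips of the shut fingers; the grasp point (between the pads) lies 19 mm behind it; x points along the fingers, z is the direction in which the jaws open and shut, and the axes are right-handed (so a half turn about x gives the same grasp; the last joint's range is limited). The gripper opens to 85 mm and grips with 20 to 120 N. Pads are 22 mm wide; open, the fingers measure 114 mm over their backs; the gripper's body (76 mm by 85 mm) begins 54 mm behind the grasp point. The pads swing forward as they close: fully open they stand 13 mm farther back than shut.
Start: joints at [-1.248, 0.091, 1.231, -0, 1.82, -0.057], TCP at [222.441, -557.258, 231.275] pointing down, gripper open.
Joint ranges: [-2.87, 2.87], [-0.86, 2.18], [0.17, 2.46], [-1.51, 4.65], [0.06, 2.69], [-2.65, 2.65]. Speed limits (rad/s): [2.57, 2.57, 3.01, 3.14, 3.14, 3.14].

### API

Orientations are given as a unit quaternion [w, x, y, z].
In Python, from bench import status, optics, manip gives the robot as it stands. The module is installed in compiled form; this text tells all that it offers.
- The arm moves only by the tool step_arm, never from a script. Its argument "motion" is a list of rows, each a list of 6 numbers: the shift along the world's x, y, z in cm, then the turn, a rotation vector about the world's x, y, z in rad. In form: [[dx, dy, dz, rx, ry, rz], ...]. A call has 1 to 5 rows; each row shifts and turns the pose as measured when the row begins; what a row does not reach is not made up. A row lasts 1/8 s, in which the tool goes at most 62.5 mm and 10.7 degrees, less where a joint would pass 70% of its speed; a pose out of reach is approached as far as the arm can. A call with a gripper value outside its range is refused whole. "jaw" is the opening, from 0 (shut) to 1 (fully open), set as the call begins (left out, the last holds). The fingers move at their own pace and stop on an object; the grip force is fixed at half the most. Time passes only in rows, so rows that do not move let the fingers close. It gives the time, the measured TCP pose, the force and the opening at its end, in the units of the state.
- status.read_state(): the state, without advancing time (a new reading comes with each control period).
- optics.read_camera(name): name is "scene" or "top" or "wrist"; returns a dict with "image" (384x512x3 uint8, red, green, blue), "vertical_fov" (degrees; the focal length in pixels is half the picture's height over the tangent of half this angle, whatever the lens; pixels are square), "cx", "cy" (the principal point, pixels), "R" (3x3) and "t" (3): a world point X has camera coordinates R X + t; the wrist camera has in their place "tool_from_camera" (4x4, takes a point from camera to tool coordinates, whose origin is the TCP and whose axes are the tool frame's). Camera axes: x right, y down, z forward; pixel columns grow to the right and rows downward; lengths in mm; the calibration is good to about 2 mm. A picture is of the moment at which its call begins: read the wrist's pose just before it. There is no depth.
- manip.hand_in(): hands the job in, once; it reports no verdict.
The state is a dict: "clock": time; "q": joint angles; "joint_vel": joint speeds; "joint_efforts": joint torques, N m; "tool_pos": TCP position; "tool_rot": TCP orientation; "contact_force": force on the tool from outside, world axes, zero at the start; "moment": the same for the moment, N m; "finger_gap": finger opening in mm.
Only numpy, scipy, OpenCV 4.12 (cv2) and the standard library are available. Lean on these libraries where they do the work, as an engineer would, in place of code of your own. Each camera call takes 0.05 s, during which the arm holds its last target.

### The job

Put the three trays away on the bench hook, with their open fronts facing out along the hook: first the large green one, then the middle yellow one nested inside it, then the small red one nested inside that, each lowered gently to hang upright by its slot. Before taking the next tray, and last of all with the red one, press each tray back along the hook until the pack bears on the sprung rubber pad with a gentle push of about 9 N; the pad must never take more than 15 N. Leave all three hanging as one closed pack and don't disturb the bottle, the eraser or the wood offcut.

Things in the scene. Friction and masses are not known exactly. Their poses are not given: they have to be found in the camera images.
- hook_stand: Fixed steel hook stand, 156 mm high, foot 80 mm wide. Origin on the bench under the hook's root; z up. The hook runs level along -x: flat bar 16 mm wide (y), 6 mm thick, top face at z = 145 mm. Trays drag on it with a friction of roughly 0.4 to 0.7.
- hook_tip (a point): Middle of the upturned lip at the hook's free end, at the height of the bar's top face. The lip is 6 mm long, 16 mm wide and rises 10 mm above the bar, so bar and lip are 16 mm high together. It lies 107 mm from the root; axes as hook_stand.
- buffer: Sprung buffer on the post. Origin: its fixed mount at the root, z 125 mm; axes as hook_stand. Its black rubber pad (78 mm wide, z 105 to 145 mm, round the bar) has its free face anywhere from x = -66 to -36 mm, not measured: find it by feel. The pad yields towards the root at 4 N per mm, damped (100 N per m/s), to a hard stop after 13 mm.
- tray_large: Large green open tray, ~200 g, stands upright. Origin: mid top edge of its slot, in the middle of the 6 mm back. z up, +x out of the back, -x out of the open front. Back 110 mm wide (y), z -85 to +12 mm; slot 26 wide, z -28 to 0; grip tab 30 wide, 6 thick, z 12 to 52. Side and bottom walls 3 mm thick, 22 forward.
- tray_mid: Middle yellow open tray, ~170 g, stands upright. Origin: mid top edge of its slot, in the middle of the 6 mm back. z up, +x out of the back, -x out of the open front. Back 100 mm wide (y), z -80 to +12 mm; slot 26 wide, z -28 to 0; grip tab 37 wide, 6 thick, z 12 to 52. Side and bottom walls 3 mm thick, 22 forward. 2 mm to spare inside green; nested: origin 6 mm in front of (-x) green's.
- tray_small: Small red open tray, ~140 g, stands upright. Origin: mid top edge of its slot, in the middle of the 6 mm back. z up, +x out of the back, -x out of the open front. Back 90 mm wide (y), z -75 to +12 mm; slot 26 wide, z -28 to 0; grip tab 44 wide, 6 thick, z 12 to 52. Side and bottom walls 3 mm thick, 22 forward. 2 mm to spare inside yellow; nested: origin 6 mm in front of (-x) yellow's.
- tint_bottle: Bystander: small yellow bottle with a pale cap, 24 mm across, 49 mm high, upright; origin under its centre.
- eraser: Bystander: blue and white eraser 19 x 42 x 13 mm; origin under its centre.
- offcut: Bystander: small pale wood offcut, 45 x 52 x 18 mm; origin under its centre.
Mind the look-alikes: they are no part of the job. There is more than one size of the tray_large; the one meant has the size given above.

How it is judged:
By the outcome, as a careful person would: the job done as asked, in the order asked, and still so for the second after the job is handed in, with the robot touching nothing.
It also fails if it takes over 72 s, if anything falls off the work surface, if the arm or the gripper's body presses on something with over 40 N, if the wrist force passes 120 N, or if a joint passes its speed limit or range.

## Working session

There is one attempt and no reset: what is moved stays moved. The work goes in short steps, Python scripts to look and compute and a tool call to move; the robot and the scene stay as the last step left them, time stands still between calls to the robot, and variables do not carry over. Pictures are saved under pics/ and viewed, and the job is handed in when it is done.

Besides the shell and the picture viewer there is one more tool, called after "Emit:" as name(argument=value, ...), one argument or row to a line, values as JSON. step_arm: Moves the arm, as the interface text tells. Its arguments: {"type":"object","properties":{"motion":{"type":"array"},"jaw":{"type":"number"}},"required":["motion"]}

```bash
ls; mkdir -p pics; python3 - <<'E'
from bench import status, optics
import cv2
s=status.read_state();print(s)
for n in ["scene","top","wrist"]:
    c=optics.read_camera(n)
    print(n,{k:v for k,v in c.items() if k!="image"})
    cv2.imwrite(f"pics/{n}0.png",c["image"][:,:,::-1])
E
```

```text
pics
{'clock': 0.0, 'q': array([-1.24770940e+00,  9.18677415e-02,  1.23189565e+00,  1.79398178e-05,
        1.81978932e+00, -5.66768455e-02]), 'joint_vel': array([ 0.00077905,  0.00095625, -0.00103489, -0.00012842, -0.00062947,
        0.00150607]), 'joint_efforts': array([-2.62517256e-03, -4.58739173e+01, -4.18021560e+01, -1.50983437e-04,
        1.18753180e-02, -4.38160569e-06]), 'tool_pos': array([ 222.34800437, -556.97761073,  230.14003241]), 'tool_rot': array([ 0.58483829,  0.39706582,  0.58593233, -0.39621485]), 'contact_force': array([0.80691565, 0.41064447, 0.14825556]), 'moment': array([ 0.07441168,  0.03156604, -0.00924495]), 'finger_gap': 85.55045376963572}
scene {'vertical_fov': 51.21924538296115, 'cx': 261.17640887097275, 'cy': 194.01129102210274, 'R': array([[-0.72326767, -0.69053576,  0.00665146],
       [-0.40355692,  0.41483056, -0.81551052],
       [ 0.56037995, -0.59251664, -0.57870402]]), 't': array([ 313.57432913,  261.29057818, 1097.51975074])}
top {'vertical_fov': 53.87226173537639, 'cx': 256.79401360033074, 'cy': 186.6149704632508, 'R': array([[ 6.93962044e-04, -9.99965973e-01,  8.22017783e-03],
       [-9.92243804e-01, -1.71036674e-03, -1.24295243e-01],
       [ 1.24305073e-01, -8.07016434e-03, -9.92211228e-01]]), 't': array([ 22.01629459, 433.08958063, 988.20923977])}
wrist {'vertical_fov': 66.94636378500437, 'cx': 260.03721693639176, 'cy': 189.14552238354705, 'tool_from_camera': array([[-6.66979906e-04, -3.03300447e-01,  9.52894744e-01,
        -1.43038480e+02],
       [ 5.49995804e-04, -9.52894924e-01, -3.03300119e-01,
         7.82789274e+01],
       [ 9.99999626e-01,  3.21793026e-04,  8.02375740e-04,
        -5.80747679e-01],
       [ 0.00000000e+00,  0.00000000e+00,  0.00000000e+00,
         1.00000000e+00]])}
```

View pics/scene0.png

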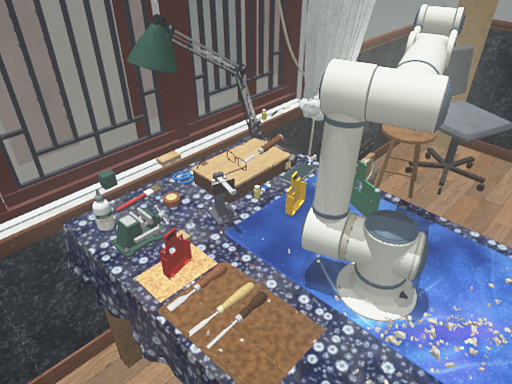

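View pics/top0.png

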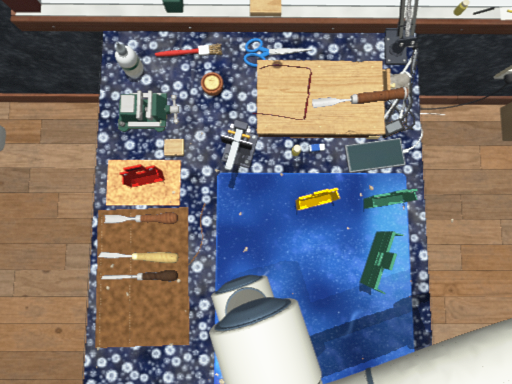

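View pics/wrist0.png

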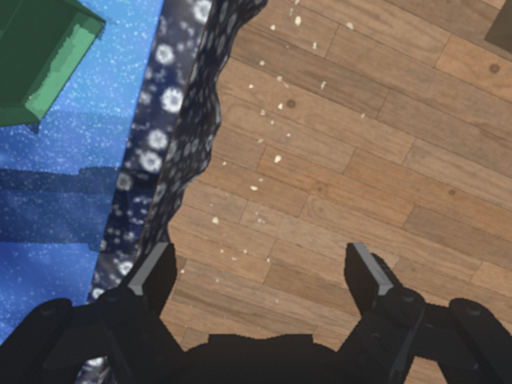

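```bash
python3 - <<'E'
import cv2
t=cv2.imread("pics/top0.png");s=cv2.imread("pics/scene0.png")
a=t[170:310,280:430];cv2.imwrite("pics/t_right.png",cv2.resize(a,None,fx=5,fy=4.99,interpolation=cv2.INTER_CUBIC)[:600*2])
def crop(im,y0,y1,x0,x1,n):
    f=min(800/(x1-x0),600/(y1-y0));cv2.imwrite(n,cv2.resize(im[y0:y1,x0:x1],None,fx=f,fy=f,interpolation=cv2.INTER_CUBIC));print(n,f)
crop(t,180,300,290,430,"pics/t1.png")
crop(t,110,220,100,250,"pics/t2.png")
crop(s,140,280,140,400,"pics/s1.png")
E
```

```text
pics/t1.png 5.0
pics/t2.png 5.333333333333333
pics/s1.png 3.076923076923077
```

View pics/t1.png

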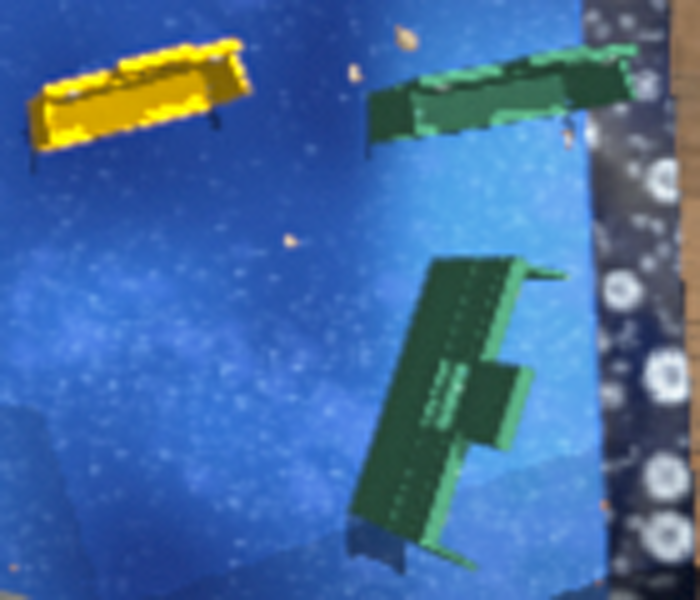

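View pics/t2.png

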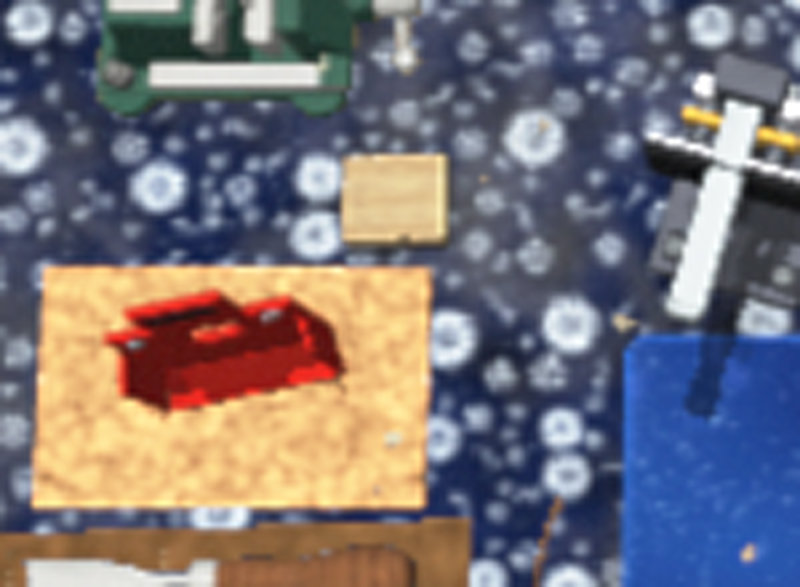

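View pics/s1.png

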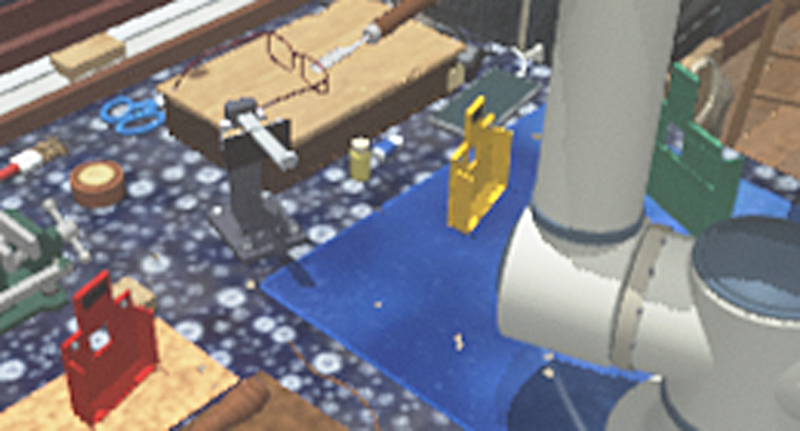

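```bash
cat > h.py <<'E'
import numpy as np, cv2
from bench import status, optics
from scipy.spatial.transform import Rotation as Rn
def cam(n):
    s=status.read_state(); c=optics.read_camera(n)
    if n=="wrist":
        q=s["tool_rot"]; T=np.eye(4); T[:3,:3]=Rn.from_quat([q[1],q[2],q[3],q[0]]).as_matrix(); T[:3,3]=s["tool_pos"]
        W=np.linalg.inv(T@c["tool_from_camera"]); c["R"]=W[:3,:3]; c["t"]=W[:3,3]
    c["f"]=192/np.tan(np.radians(c["vertical_fov"])/2); return c
def proj(c,X):
    Y=np.atleast_2d(X)@c["R"].T+c["t"]; return Y[:,:2]/Y[:,2:]*c["f"]+[c["cx"],c["cy"]]
def ray(c,uv,z):
    d=c["R"].T@np.array([(uv[0]-c["cx"])/c["f"],(uv[1]-c["cy"])/c["f"],1]); o=-c["R"].T@c["t"]
    return o+d*(z-o[2])/d[2]
SZ={'L':(55,85,15),'M':(50,80,18.5),'S':(45,75,22)}
def traysegs(k,x,y,z,yaw,s=1,R=None):
    w,d,t=SZ[k]; P=[]
    def loop(l,close=True):
        l=[np.array(p,float) for p in l]
        for a,b in zip(l,l[1:]+([l[0]] if close else [])): P.append((a,b))
    for xx in (3,-3):
        loop([(xx,-w,-d),(xx,w,-d),(xx,w,12),(xx,t,12),(xx,t,52),(xx,-t,52),(xx,-t,12),(xx,-w,12)])
        loop([(xx,-13,-28),(xx,13,-28),(xx,13,0),(xx,-13,0)])
    loop([(-25,-w,12),(-25,-w,-d),(-25,w,-d),(-25,w,12)],False)
    for sg in (-1,1):
        P.append((np.array((3,sg*w,12.)),np.array((-25,sg*w,12.))));P.append((np.array((3,sg*w,-d*1.)),np.array((-25,sg*w,-d*1.))))
    M=Rn.from_euler('z',yaw).as_matrix() if R is None else R
    return [(M@(a*s)+[x,y,z],M@(b*s)+[x,y,z]) for a,b in P]
def hooksegs(x,y,yaw):
    P=[]
    def box(x0,x1,y0,y1,z0,z1):
        c=[np.array((a,b,e),float) for a in(x0,x1) for b in(y0,y1) for e in(z0,z1)]
        for i,j in [(0,1),(0,2),(0,4),(1,3),(1,5),(2,3),(2,6),(3,7),(4,5),(4,6),(5,7),(6,7)]: P.append((c[i],c[j]))
    box(-110,0,-8,8,139,145); box(-110,-104,-8,8,139,155)
    M=Rn.from_euler('z',yaw).as_matrix()
    return [(M@a+[x,y,0],M@b+[x,y,0]) for a,b in P]
def overlay(c,segs,name,roi=None,col=(255,0,255)):
    im=c["image"][:,:,::-1]; r=roi or (0,384,0,512)
    f=min(800/(r[3]-r[2]),600/(r[1]-r[0])); im=cv2.resize(im[r[0]:r[1],r[2]:r[3]],None,fx=f,fy=f,interpolation=cv2.INTER_CUBIC)
    for a,b in segs:
        p=(proj(c,[a,b])-[r[2],r[0]]+.5)*f-.5
        if np.abs(p).max()<5000: cv2.line(im,tuple(np.int32(p[0]*16)),tuple(np.int32(p[1]*16)),col,1,cv2.LINE_AA,4)
    cv2.imwrite(name,im)
E
python3 - <<'E'
from h import *
c=cam("top"); print(-c["R"].T@c["t"], -cam("scene")["R"].T@cam("scene")["t"])
def q(n,l,z,f=5,o=(290,180)):
    P=[ray(c,(a/f+o[0],b/f+o[1]),z) for a,b in l]
    print(n,[p.round(0)[:2] for p in P], "len",np.linalg.norm(P[0]-P[1]).round(1), "ang",np.degrees(np.arctan2(*(P[1]-P[0])[1::-1])).round(1))
q("upG z97",[(372,92),(636,48)],97)
q("upG front bottom z0",[(372,142),(575,112)],0)
q("loG top z97",[(430,545),(520,260)],97)
q("loG bot z0",[(352,515),(433,260)],0)
q("Y top z92",[(35,98),(240,42)],92)
q("Y front bottom",[(42,150),(215,113)],0)
o=(100,110);f=5.333
q("R top z87",[(108,338),(290,300)],87,f,o)
q("R tab z127",[(125,312),(220,293)],127,f,o)
q("hook bar z145",[(685,310),(740,105)],145,f,o)
E
```

```text
[ 306.87575297   30.73129843 1034.16230021] [-282.78426894  758.4416843   846.13858094]
upG z97 [array([ 395., -245.]), array([ 417., -379.])] len 135.3 ang -80.5
upG front bottom z0 [array([ 377., -273.]), array([ 393., -386.])] len 113.8 ang -81.6
loG top z97 [array([ 175., -266.]), array([ 312., -316.])] len 146.0 ang -20.0
loG bot z0 [array([ 177., -255.]), array([ 312., -304.])] len 144.2 ang -19.8
Y top z92 [array([392., -78.]), array([ 421., -181.])] len 107.4 ang -74.7
Y front bottom [array([372., -92.]), array([ 393., -187.])] len 97.6 ang -77.9
R top z87 [array([459., 368.]), array([477., 283.])] len 87.5 ang -77.8
R tab z127 [array([464., 347.]), array([473., 304.])] len 43.7 ang -78.3
hook bar z145 [array([463.,  91.]), array([557.,  67.])] len 97.2 ang -14.3
```

```bash
cat >> h.py <<'E'
from scipy.optimize import minimize
def sil(c,k,x,y,z,yaw,U=4,roi=None,R=None):
    w,d,t=SZ[k]; M=Rn.from_euler('z',yaw).as_matrix() if R is None else R
    m=np.zeros(((roi[1]-roi[0])*U,(roi[3]-roi[2])*U),np.uint8)
    def box(x0,x1,y0,y1,z0,z1):
        p=np.array([(a,b,e) for a in(x0,x1) for b in(y0,y1) for e in(z0,z1)],float)
        uv=(proj(c,p@M.T+[x,y,z])-[roi[2],roi[0]]+.5)*U-.5
        cv2.fillConvexPoly(m,cv2.convexHull((uv*16).astype(np.int32)),1,cv2.LINE_8,4)
    box(-3,3,-w,-13,-d,12);box(-3,3,13,w,-d,12);box(-3,3,-13,13,0,12);box(-3,3,-13,13,-d,-28);box(-3,3,-t,t,12,52)
    box(-25,-3,-w,-w+3,-d,12);box(-25,-3,w-3,w,-d,12);box(-25,-3,-w,w,-d,-d+3)
    return m
def fit(views,k,z,p0,U=4):
    # views: list of (cam,roi,mask)
    obs=[cv2.resize(m[r[0]:r[1],r[2]:r[3]].astype(np.float32),None,fx=U,fy=U,interpolation=cv2.INTER_LINEAR) for c,r,m in views]
    obs=[(o>.5).astype(np.uint8) for o in obs]
    def cost(p,full=False):
        v=[]
        for (c,r,m),o in zip(views,obs):
            s=sil(c,k,p[0],p[1],z,p[2]/57.3,U,r); v.append(1-(s&o).sum()/max(1,(s|o).sum()))
        return v if full else sum(v)
    best=None
    p=np.array(p0,float)
    for sc in (12,5,2):
        r=minimize(cost,p,method="Nelder-Mead",options=dict(initial_simplex=[p,p+[sc,0,0],p+[0,sc,0],p+[0,0,sc]],xatol=.05,fatol=1e-4)); p=r.x
    return p,[round(v,3) for v in cost(p,True)]
def mask(c,col):
    h=cv2.cvtColor(c["image"],cv2.COLOR_RGB2HSV); H,S,V=[h[:,:,i].astype(int) for i in range(3)]
    if col=='L': return (H>65)&(H<95)&(S>60)
    if col=='M': return (H>17)&(H<32)&(S>170)
    return ((H<8)|(H>172))&(S>150)
E
python3 - <<'E'
from h import *
t=cam("top"); s=cam("scene")
for k,z,p0,rt,rs in [('L',85,(400,-318,9),(180,215,355,430),None),('M',80,(398,-133,13),(180,215,285,345),(160,225,275,320)),('S',75,(465,325,12),(155,195,115,170),(220,285,150,200))]:
    for vs in ([(t,rt)],[(s,rs)],[(t,rt),(s,rs)]):
        if vs[-1][1] is None: continue
        V=[(c,r,mask(c,k)) for c,r in vs]
        p,v=fit(V,k,z,p0); print(k,p.round(1),v)
    overlay(t,traysegs(k,p[0],p[1],z,p[2]/57.3),f"pics/ov{k}.png",(rt[0]-5,rt[1]+5,rt[2]-10,rt[3]+10))
overlay(t,hooksegs(563,65,-14.3/57.3),"pics/ovH.png",(115,190,205,275))
E
python3 -c "
import cv2,numpy as np
a=[cv2.resize(cv2.imread(f'pics/ov{k}.png'),(400,300)) for k in 'LMSH']
cv2.imwrite('pics/ovall.png',np.vstack([np.hstack(a[:2]),np.hstack(a[2:])]))"
```

```text
L [ 410.  -323.8   10. ] [np.float64(0.095)]
M [ 408.5 -130.5   14.8] [np.float64(0.119)]
M [ 411.9 -133.4   17.4] [np.float64(0.826)]
M [ 408.4 -130.6   15.5] [np.float64(0.121), np.float64(0.834)]
S [468.7 327.3  10.9] [np.float64(0.113)]
S [470.5 326.6  15. ] [np.float64(0.579)]
S [469.1 326.5  11.5] [np.float64(0.116), np.float64(0.588)]
```

View pics/ovall.png

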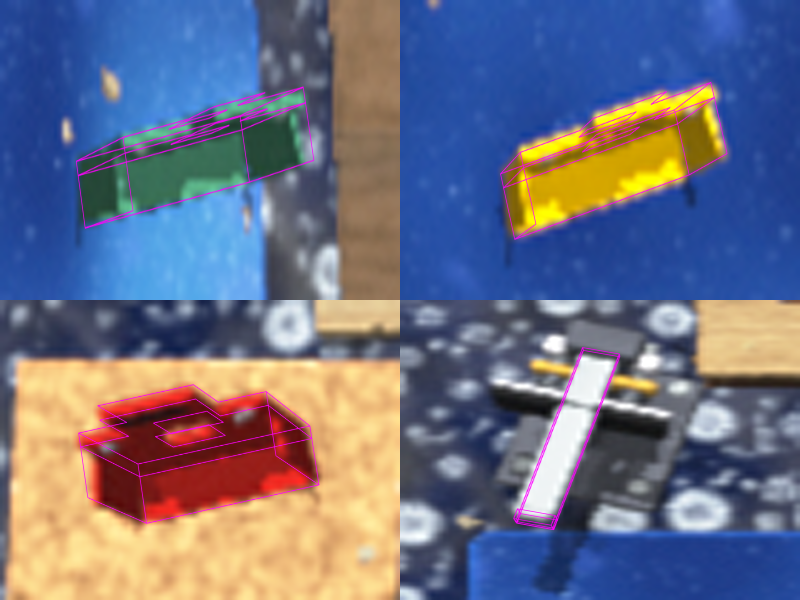

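```bash
cat >> h.py <<'E'
def Tn():
    s=status.read_state(); q=s["tool_rot"]; return s, Rn.from_quat([q[1],q[2],q[3],q[0]]).as_matrix()
def goto(pos,yaw_deg,sgn=1,tilt=None):
    """needed shift (cm) and rotvec so that tool x=down, tool z = sgn*(tray y at yaw)"""
    s,R=Tn(); a=np.radians(yaw_deg); x=np.array([0,0,-1.]); z=sgn*np.array([-np.sin(a),np.cos(a),0]); y=np.cross(z,x)
    W=np.stack([x,y,z],1)
    if tilt is not None: W=tilt@W
    print("t",round(s["clock"],3),"pos",s["tool_pos"].round(1),"shift cm",((np.array(pos)-s["tool_pos"])/10).round(2),"rot",Rn.from_matrix(W@R.T).as_rotvec().round(3),"F",s["contact_force"].round(2),"gap",round(s["finger_gap"],1),"q",s["q"].round(2))
E
python3 - <<'E'
from h import *
s,R=Tn();print(R.round(3))
c=cam("top")
goto((410,-324,150),10,1);goto((410,-324,150),10,-1)
E
```

```text
[[-0.     0.929  0.371]
 [ 0.     0.371 -0.929]
 [-1.     0.    -0.   ]]
t 0.45 pos [ 222.4 -557.2  231.2] shift cm [18.76 23.32 -8.12] rot [ 0.    -0.     2.936] F [-0.86 -0.59  1.02] gap 85.4 q [-1.25  0.09  1.23  0.    1.82 -0.06]
t 0.45 pos [ 222.4 -557.2  231.2] shift cm [18.76 23.32 -8.12] rot [-0.    -0.    -0.205] F [-0.86 -0.59  1.02] gap 85.4 q [-1.25  0.09  1.23  0.    1.82 -0.06]
```

```bash
python3 - <<'E'
from h import *
c=cam("top")
overlay(c,[],"pics/hz.png",(120,180,210,275))
s=cam("scene"); overlay(s,hooksegs(563,65,-14.3/57.3),"pics/hs.png",(165,230,195,255))
p=c["image"]
E
```

```text
(no output)
```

View pics/hz.png

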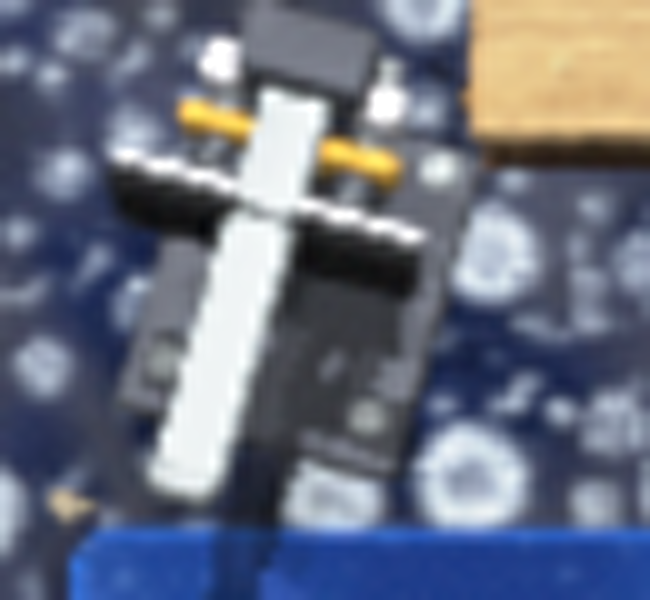

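View pics/hs.png

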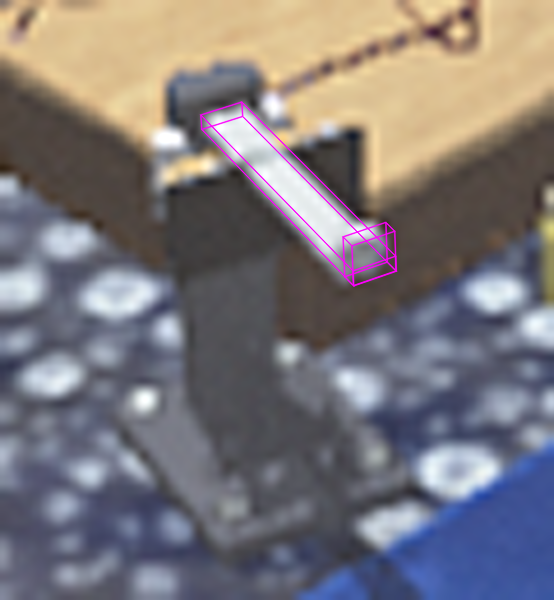

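Emit:
step_arm(
  motion=[
    [4,5,0,0,0,-0.1],
    [5,4,0,0,0,-0.1],
    [4,4,0,0,0,0],
    [2,4,0,0,0,0],
    [0,0,0,0,0,0],
  ],
  jaw=0.7,
)

```text
clock: 1.18
tool_pos: [374.4, -383.6, 230.5]
tool_rot: [0.541, 0.456, 0.541, -0.455]
contact_force: [0.6, -1.0, 0.2]
finger_gap: 59.8
```

```bash
python3 - <<'E'
from h import *
c=cam("top")
r=lambda a,b,z:ray(c,(210+a/10-.05-.45,120+b/10-.5),z)
A=r(296,95,145);B=r(188,482,145);d=A-B;print(A,B,np.linalg.norm(d),np.degrees(np.arctan2(d[1],d[0])))
# lip front end at top z=155
L=r(187,493,155);print("lip front top",L, "front @145",r(187,493,145))
P=r(262,216,145);print("pad",P); u=d/np.linalg.norm(d);print("pad from lipfront",(P-L)@u)
pl,pr=r(112,160,145),r(425,238,145);e=pr-pl;print("pad width",np.linalg.norm(e),np.degrees(np.arctan2(e[0],-e[1])),(pl+pr)/2)
s=status.read_state();print(s["tool_pos"],s["q"].round(2))
w=cam("wrist");overlay(w,traysegs('L',410,-323.8,85,10/57.3),"pics/w1.png")
goto((410,-324,150),10,-1)
E
```

```text
[558.53144301  66.36165673 145.        ] [463.61990929  91.49354295 145.        ] 98.18253886768943 -14.831131223921854
lip front top [459.22674513  91.01931505 155.        ] front @145 [460.95965601  91.70505893 145.        ]
pad [528.58562772  74.34699895 145.        ]
pad from lipfront 71.31578340319368
pad width 77.84813024988014 -14.14325167161818 [532.78821512  72.8507014  145.        ]
[ 373.64196954 -384.85669634  230.30105361] [-0.86 -0.08  1.4   0.    1.82  0.54]
t 1.275 pos [ 372.9 -385.8  230.1] shift cm [ 3.71  6.18 -8.01] rot [-0.    -0.     0.007] F [ 0.82 -0.04  0.17] gap 59.9 q [-0.87 -0.08  1.4  -0.    1.82  0.54]
```

View pics/w1.png

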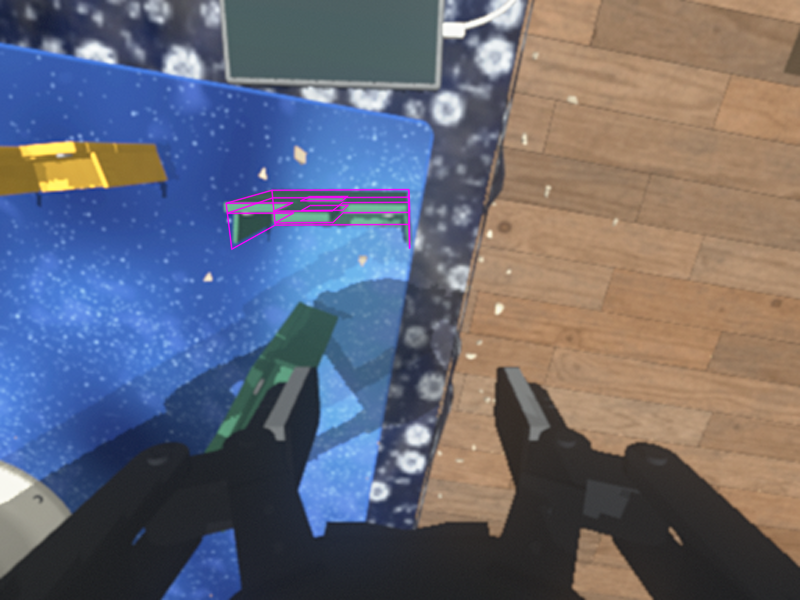

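Emit:
step_arm(
  motion=[
    [2,3.2,-2.5,0,0,0],
    [1.6,3,-2.5,0,0,0],
    [0,0,0,0,0,0],
  ],
)

```text
clock: 1.65
tool_pos: [407.4, -326.7, 178.8]
tool_rot: [0.539, 0.458, 0.538, -0.459]
contact_force: [-0.2, 0.3, 1.4]
finger_gap: 59.9
```

```bash
python3 - <<'E'
from h import *
w=cam("wrist");overlay(w,traysegs('L',410,-323.8,85,10/57.3),"pics/w2.png",(100,350,100,430))
goto((410,-324,103),10,-1)
E
```

```text
t 1.7 pos [ 407.3 -328.   180.2] shift cm [ 0.27  0.4  -7.72] rot [0.004 0.    0.015] F [ 0.31  0.49 -0.05] gap 60.0 q [-0.74 -0.12  1.53 -0.    1.73  0.67]
```

View pics/w2.png

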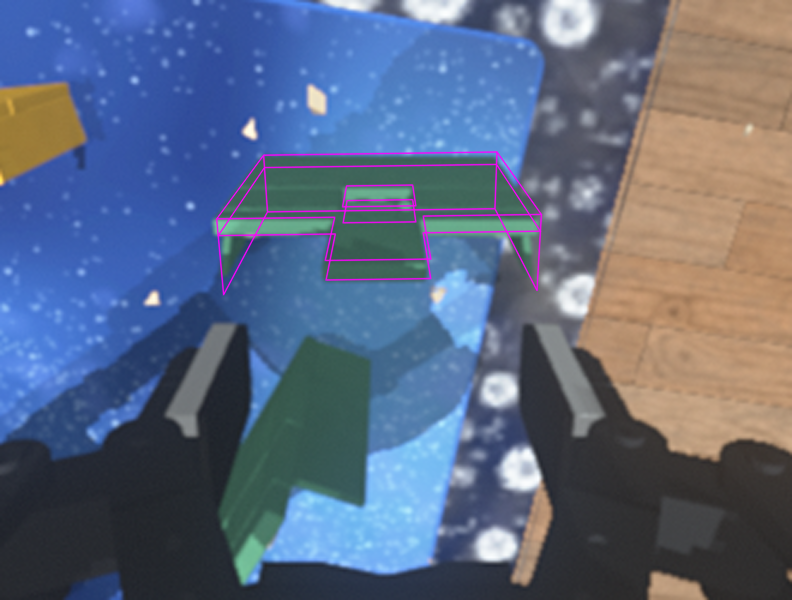

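Emit:
step_arm(
  motion=[
    [0.2,0.4,-2,0,0,0.015],
    [0,0,-3.0,0,0,0],
    [0,0,0,0,0,0],
  ],
)

```text
clock: 2.08
tool_pos: [408.0, -327.7, 129.2]
tool_rot: [0.543, 0.454, 0.539, -0.457]
contact_force: [0.1, 0.3, 0.5]
finger_gap: 60.0
```

```bash
python3 - <<'E'
from h import *
goto((410,-324,103),10,-1)
E
```

```text
t 2.075 pos [ 408.  -327.7  129.2] shift cm [ 0.2   0.37 -2.62] rot [0.007 0.002 0.003] F [0.13 0.34 0.53] gap 60.0 q [-0.74 -0.12  1.62 -0.    1.64  0.66]
```

Emit:
step_arm(
  motion=[
    [0.2,0.4,-1.5,0,0,0],
    [0.1,0.1,-1.1,0,0,0],
    [0,0,0,0,0,0],
    [0,0,0,0,0,0],
  ],
)

```text
clock: 2.58
tool_pos: [411.6, -323.9, 103.9]
tool_rot: [0.544, 0.454, 0.537, -0.457]
contact_force: [0.6, -0.7, 1.1]
finger_gap: 59.7
```

```bash
python3 - <<'E'
from h import *
w=cam("wrist");overlay(w,[],"pics/w3.png",(100,350,100,430))
goto((410,-324,103),10,-1)
E
```

```text
t 2.625 pos [ 411.6 -323.9  103.9] shift cm [-0.16 -0.01 -0.09] rot [0.009 0.004 0.004] F [-0.08  0.21 -0.21] gap 59.7 q [-0.73 -0.11  1.66 -0.    1.59  0.67]
```

View pics/w3.png

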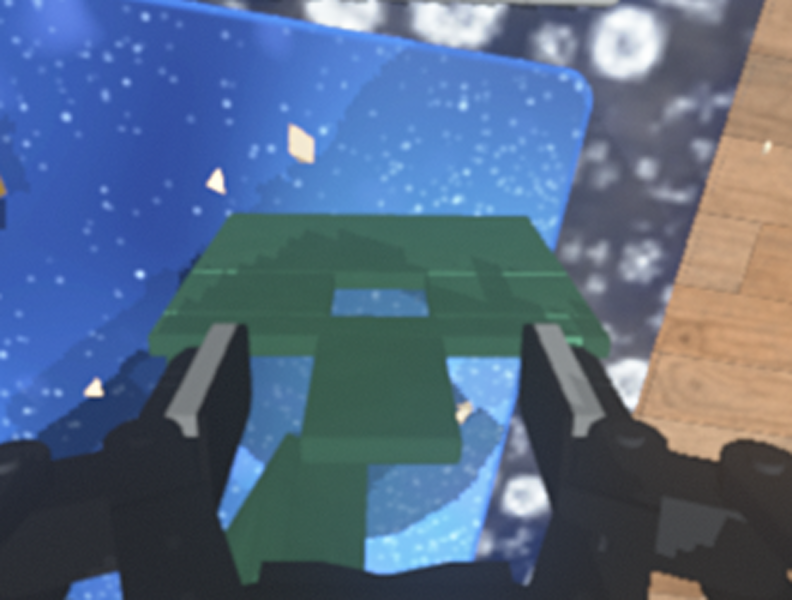

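Emit:
step_arm(
  motion=[
    [0,0,0,0,0,0],
    [0,0,0,0,0,0],
    [0,0,0,0,0,0],
  ],
  jaw=0,
)

```text
clock: 3.0
tool_pos: [411.9, -324.1, 104.7]
tool_rot: [0.544, 0.454, 0.537, -0.457]
contact_force: [0.4, 0.1, -2.6]
finger_gap: 28.5
```

```bash
python3 - <<'E'
from h import *
w=cam("wrist");overlay(w,[],"pics/w4.png",(100,350,100,430))
goto((410,-324,103),10,-1)
E
```

```text
t 3.05 pos [ 411.9 -324.1  104.6] shift cm [-0.19  0.01 -0.16] rot [0.01  0.005 0.004] F [-0.71  0.71 -0.68] gap 28.7 q [-0.73 -0.11  1.66 -0.    1.59  0.67]
```

View pics/w4.png

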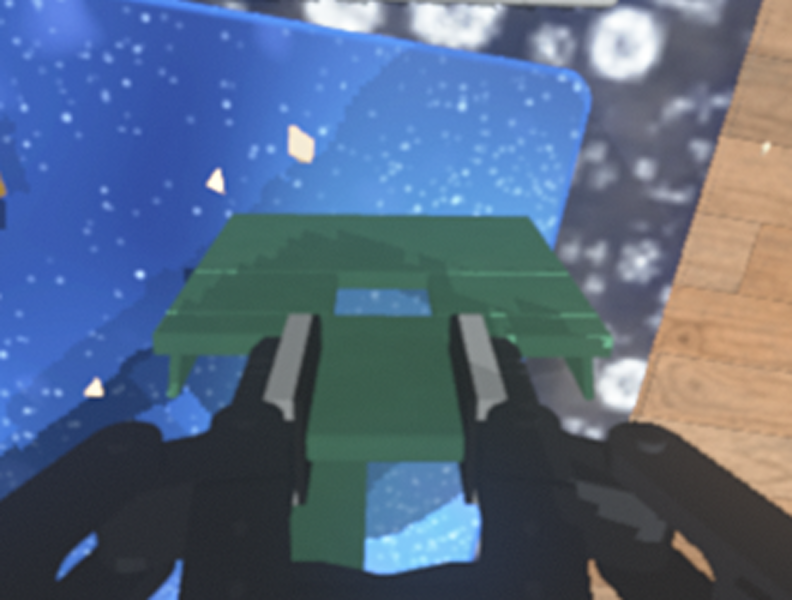

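Emit:
step_arm(
  motion=[
    [0,0,2,0,0,0],
    [0,0,5,0,0,0],
    [0,0,5,0,0,0],
    [-1,2,3.5,0,0,-0.1],
    [-1,5,0,0,0,-0.16],
  ],
)

```text
clock: 3.68
tool_pos: [389.9, -253.3, 267.6]
tool_rot: [-0.477, -0.523, -0.471, 0.525]
contact_force: [0.8, 1.6, -2.7]
finger_gap: 28.4
```

```bash
python3 - <<'E'
from h import *
w=cam("wrist");overlay(w,[],"pics/w5.png",(100,350,100,430))
goto((430,98,260),-14.5,-1)
E
```

```text
t 3.725 pos [ 388.9 -247.6  267.4] shift cm [ 4.11 34.56 -0.74] rot [ 0.004  0.003 -0.147] F [ 3.63  1.99 -0.21] gap 29.4 q [-0.64 -0.27  1.51 -0.    1.9   1.04]
```

View pics/w5.png

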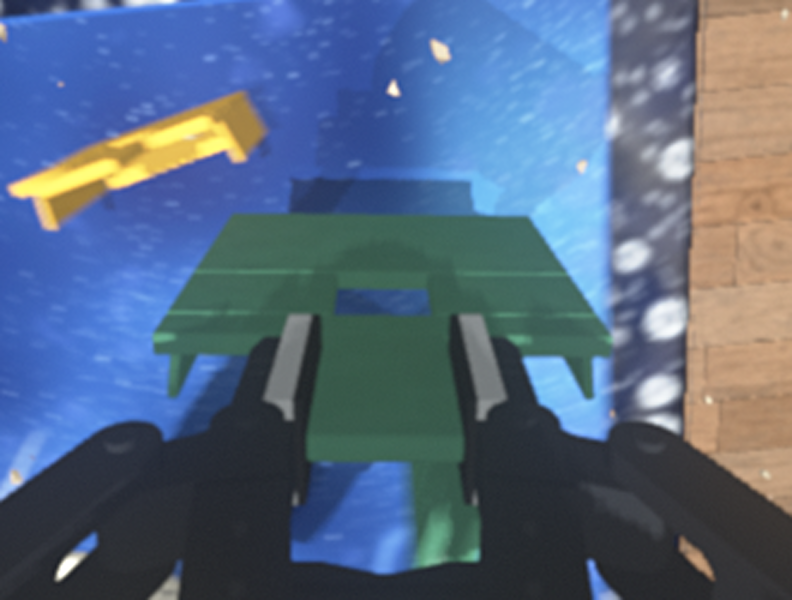

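Emit:
step_arm(
  motion=[
    [0.8,5.5,0,0,0,-0.1],
    [0.8,6,0,0,0,-0.05],
    [0.8,6,0,0,0,0],
    [0.8,6,-1,0,0,0],
    [0.8,6,-2,0,0,0],
  ],
)

```text
clock: 4.35
tool_pos: [427.7, 51.1, 246.8]
tool_rot: [0.434, 0.565, 0.423, -0.559]
contact_force: [1.2, 0.1, -3.1]
finger_gap: 28.4
```

```bash
python3 - <<'E'
from h import *
goto((430,98,183),-14.5,-1)
E
```

```text
t 4.35 pos [427.7  51.1 246.8] shift cm [ 0.23  4.69 -6.38] rot [0.007 0.016 0.015] F [ 1.16  0.12 -3.15] gap 28.4 q [ 0.05 -0.37  1.63 -0.01  1.87  1.88]
```

Emit:
step_arm(
  motion=[
    [-0.2,2.8,-1.5,0,0,0],
    [-0.5,0.4,-2.5,0,0.01,0.01],
    [0,0,0,0,0,0],
    [0,0,0,0,0,0],
  ],
)

```text
clock: 4.85
tool_pos: [419.9, 88.3, 209.9]
tool_rot: [0.437, 0.56, 0.43, -0.557]
contact_force: [0.3, -0.1, -1.8]
finger_gap: 28.9
```

```bash
python3 - <<'E'
from h import *
goto((430,98,183),-14.5,-1)
w=cam("wrist");overlay(w,hooksegs(564,64.3,-14.5/57.3),"pics/w6.png")
s=cam("scene");overlay(s,[],"pics/s6.png",(150,240,180,280))
E
```

```text
t 4.85 pos [419.9  88.3 209.9] shift cm [ 1.01  0.97 -2.69] rot [ 0.006  0.009 -0.004] F [ 0.33 -0.1  -1.78] gap 28.9 q [ 0.13 -0.38  1.7  -0.01  1.82  1.95]
```

View pics/w6.png

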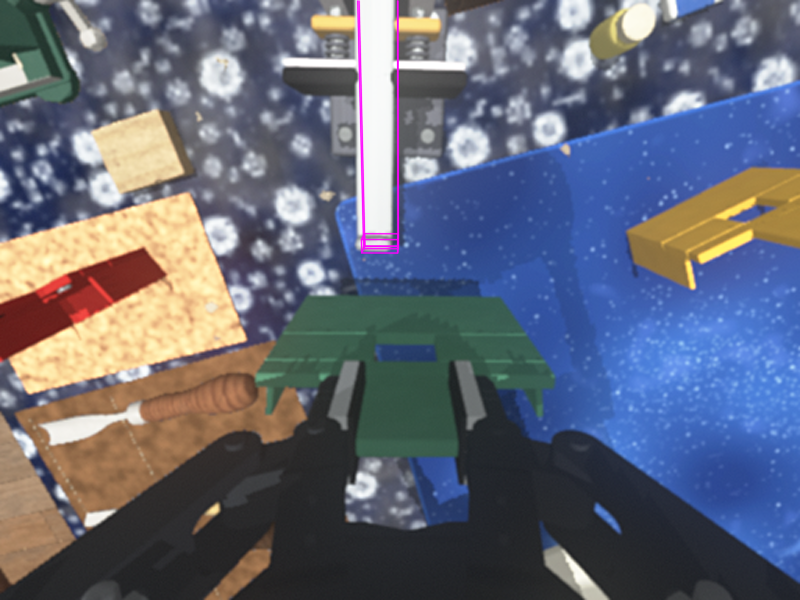

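View pics/s6.png

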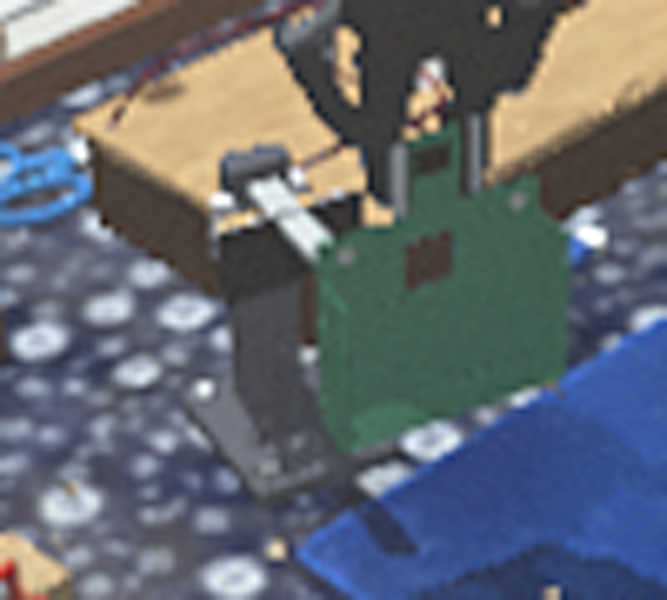

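Emit:
step_arm(
  motion=[
    [0.2,0.7,-1.5,0.006,0.009,-0.013],
    [0.15,0.5,-1.3,0,0,0],
    [0,0,0,0,0,0],
    [0,0,0,0,0,0],
  ],
)

```text
clock: 5.45
tool_pos: [424.2, 100.0, 180.3]
tool_rot: [0.429, 0.562, 0.429, -0.562]
contact_force: [0.3, 0.4, -3.0]
finger_gap: 29.0
```

```bash
python3 - <<'E'
from h import *
goto((423.4,101.2,180.5),-15.1,-1)
w=cam("wrist");overlay(w,hooksegs(564.2,64.9,-15.1/57.3),"pics/w7.png")
s=cam("scene");overlay(s,[],"pics/s7.png",(150,240,180,280))
E
```

```text
t 5.45 pos [424.2 100.  180.3] shift cm [-0.08  0.12  0.02] rot [-0.001 -0.     0.003] F [ 0.34  0.39 -3.01] gap 29.0 q [ 0.15 -0.36  1.73  0.    1.77  1.99]
```

View pics/w7.png

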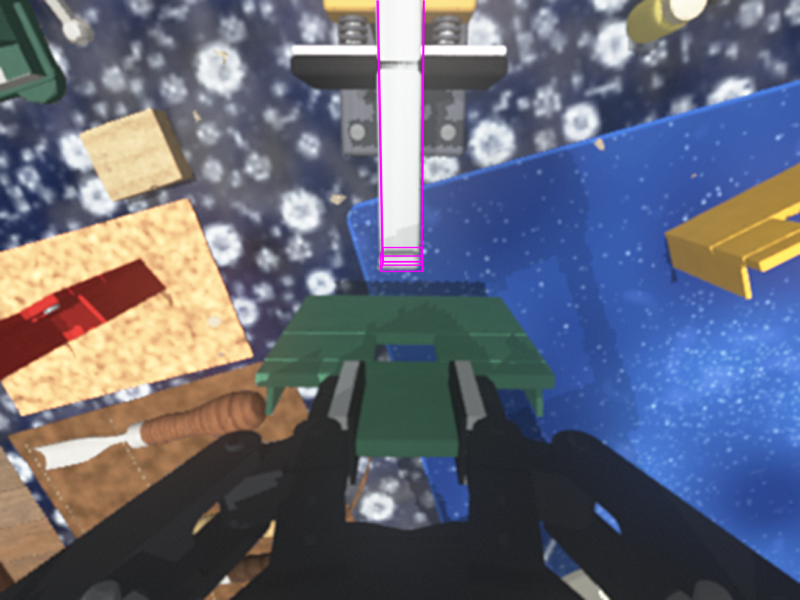

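View pics/s7.png

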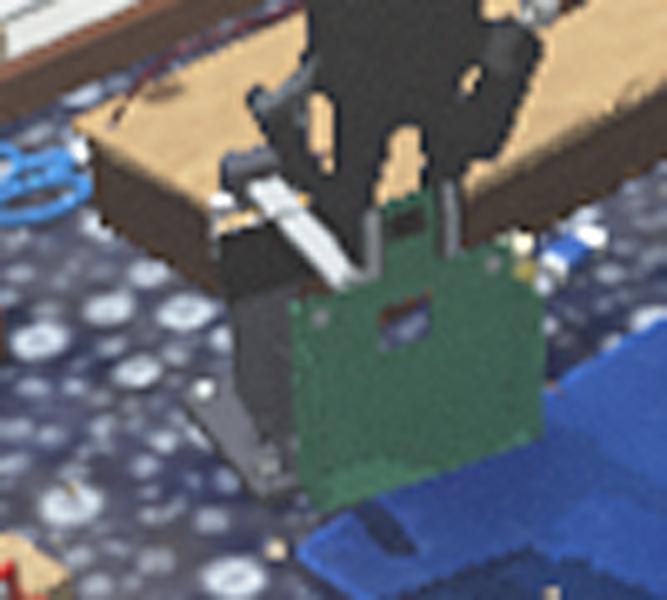

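Emit:
step_arm(
  motion=[
    [0.8,-0.05,0,0,0,0],
    [1.0,-0.27,0,0,0,0],
    [1.0,-0.27,0,0,0,0],
    [1.0,-0.27,0,0,0,0],
    [0,0,0,0,0,0],
  ],
)

```text
clock: 6.18
tool_pos: [465.9, 90.4, 181.2]
tool_rot: [0.429, 0.563, 0.429, -0.561]
contact_force: [-0.3, 0.7, -3.4]
finger_gap: 28.8
```

```bash
python3 - <<'E'
from h import *
s=status.read_state(); u=np.array([.9655,-.2605]);n=np.array([.2605,.9655]);d=s["tool_pos"][:2]-[460.8,92.6];print("s",d@u-107,"lat",d@n)
goto((424.2+77,101.2-20.7,180.5),-15.1,-1)
w=cam("wrist");overlay(w,hooksegs(564.2,64.9,-15.1/57.3),"pics/w8.png")
s=cam("scene");overlay(s,[],"pics/s8.png",(150,240,180,280))
E
```

```text
s -101.5396437347818 lat -0.7979755572337045
t 6.175 pos [465.9  90.4 181.2] shift cm [ 3.53 -0.99 -0.07] rot [-0.001  0.002  0.003] F [-0.27  0.66 -3.44] gap 28.8 q [ 0.12 -0.26  1.65  0.    1.75  1.96]
```

View pics/w8.png

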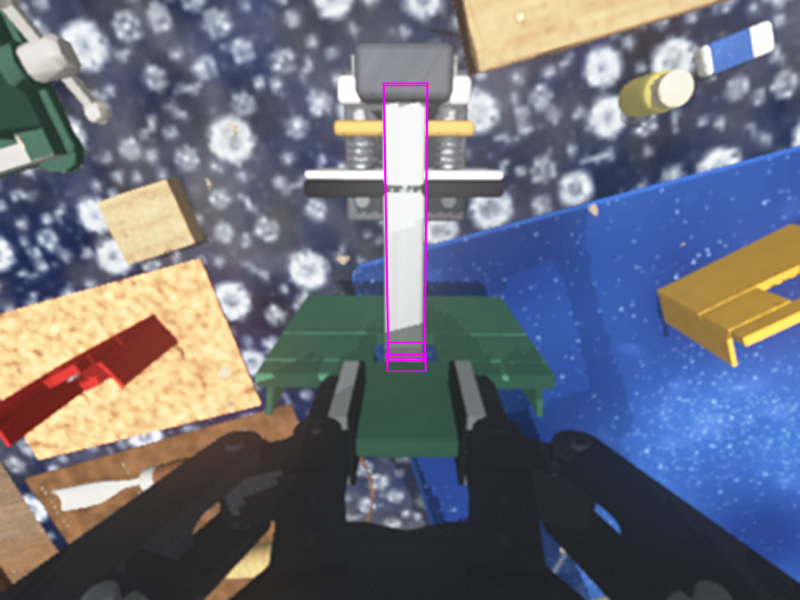

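View pics/s8.png

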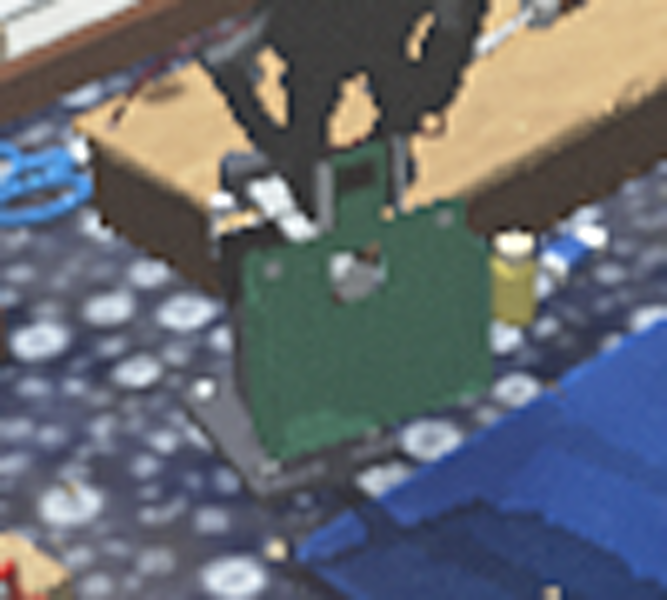

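Emit:
step_arm(
  motion=[
    [1.0,-0.27,0,0,0,0.003],
    [1.0,-0.27,0,0,0,0],
    [0.9,-0.24,0,0,0,0],
    [0.5,-0.13,0,0,0,0],
    [0,0,-0.3,0,0,0],
  ],
)

```text
clock: 6.9
tool_pos: [501.8, 81.0, 178.4]
tool_rot: [0.43, 0.562, 0.43, -0.56]
contact_force: [-0.8, 0.5, -3.5]
finger_gap: 29.0
```

Emit:
step_arm(
  motion=[
    [0,0,-0.4,0,0,0],
    [0,0,-0.3,0,0,0],
    [0,0,0,0,0,0],
  ],
)

```text
clock: 7.28
tool_pos: [501.1, 81.1, 170.2]
tool_rot: [0.43, 0.562, 0.43, -0.561]
contact_force: [-1.0, 0.5, -1.9]
finger_gap: 28.8
```

```bash
cat >> h.py <<'E'
def hs():
    s=status.read_state(); u=np.array([.9655,-.2605]);n=np.array([.2605,.9655]);d=s["tool_pos"][:2]-[460.8,92.6];F=s["contact_force"]
    print("s %.1f lat %.1f z %.1f Fu %.2f Fn %.2f Fz %.2f t %.2f"%(d@u-107,d@n,s["tool_pos"][2],F[:2]@u,F[:2]@n,F[2],s["clock"]))
E
python3 - <<'E'
from h import *
hs();goto((0,0,0),-15.1,-1)
s=cam("scene");overlay(s,[],"pics/s9.png",(150,240,180,280))
hs()
E
```

```text
s -65.1 lat -0.6 z 170.2 Fu -1.06 Fn 0.18 Fz -1.90 t 7.28
t 7.275 pos [501.1  81.1 170.2] shift cm [-50.11  -8.11 -17.02] rot [-0.001  0.001 -0.001] F [-0.97  0.45 -1.9 ] gap 28.8 q [ 0.09 -0.16  1.59  0.    1.72  1.93]
s -65.1 lat -0.6 z 170.4 Fu -0.03 Fn 0.19 Fz -2.70 t 7.33
```

View pics/s9.png

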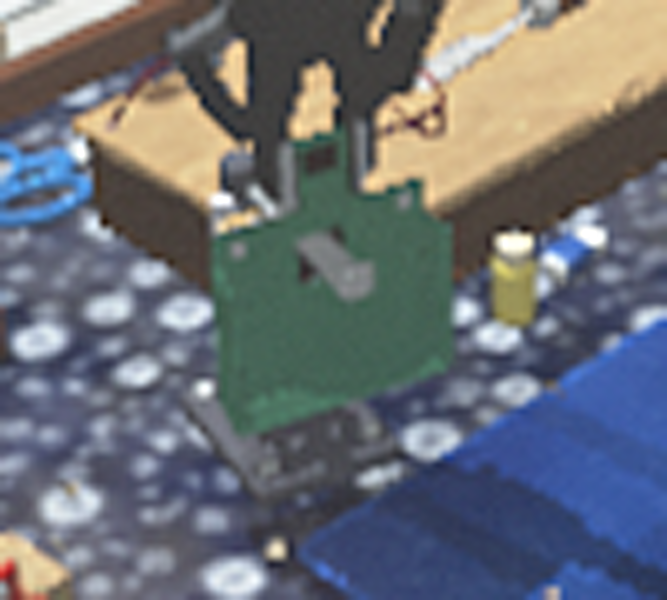

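Emit:
step_arm(
  motion=[
    [0,0,-0.2,0,0,0],
    [0,0,-0.15,0,0,0],
    [0,0,0,0,0,0],
  ],
)

```text
clock: 7.7
tool_pos: [501.1, 81.2, 167.0]
tool_rot: [0.43, 0.562, 0.43, -0.56]
contact_force: [-0.4, -0.2, -2.0]
finger_gap: 28.4
```

```bash
python3 -c "
from h import *
hs()"
```

```text
s -65.1 lat -0.5 z 167.0 Fu -0.31 Fn -0.31 Fz -1.95 t 7.70
```

Emit:
step_arm(
  motion=[
    [0,0,-0.1,0,0,0],
    [0,0,0,0,0,0],
  ],
)

```text
clock: 7.95
tool_pos: [501.2, 81.2, 166.0]
tool_rot: [0.43, 0.562, 0.43, -0.56]
contact_force: [-0.7, -0.7, -3.3]
finger_gap: 28.8
```

```bash
python3 -c "
from h import *
hs()"
```

```text
s -65.1 lat -0.5 z 166.0 Fu -0.49 Fn -0.87 Fz -3.27 t 7.95
```

Emit:
step_arm(
  motion=[
    [0,0,-0.1,0,0,0],
    [0,0,-0.05,0,0,0],
    [0,0,0,0,0,0],
  ],
)

```text
clock: 8.32
tool_pos: [501.2, 81.2, 164.5]
tool_rot: [0.43, 0.562, 0.43, -0.56]
contact_force: [-0.2, -0.6, -2.4]
finger_gap: 29.2
```

Emit:
step_arm(
  motion=[
    [0,0,-0.1,0,0,0],
    [0,0,0,0,0,0],
  ],
)

```text
clock: 8.57
tool_pos: [501.2, 81.2, 163.4]
tool_rot: [0.43, 0.562, 0.43, -0.56]
contact_force: [-0.8, -0.4, -2.2]
finger_gap: 29.1
```

Emit:
step_arm(
  motion=[
    [0,0,-0.1,0,0,0],
    [0,0,0,0,0,0],
  ],
)

```text
clock: 8.82
tool_pos: [501.3, 81.2, 162.8]
tool_rot: [0.43, 0.562, 0.43, -0.56]
contact_force: [-0.1, 0.1, -1.5]
finger_gap: 28.6
```

Emit:
step_arm(
  motion=[
    [0,0,-0.1,0,0,0],
    [0,0,0,0,0,0],
  ],
)

```text
clock: 9.07
tool_pos: [501.5, 81.2, 162.8]
tool_rot: [0.431, 0.563, 0.43, -0.56]
contact_force: [-0.3, -0.3, -1.7]
finger_gap: 28.8
```

```bash
python3 - <<'E'
from h import *
s=cam("scene");w=cam("wrist")
overlay(s,traysegs('L',499,82,145,-15.1/57.3),"pics/s10.png",(150,240,180,280))
overlay(w,hooksegs(564.2,64.9,-15.1/57.3),"pics/w10.png")
hs()
E
```

```text
s -64.8 lat -0.4 z 162.7 Fu -0.02 Fn -0.31 Fz 0.02 t 9.18
```

View pics/s10.png

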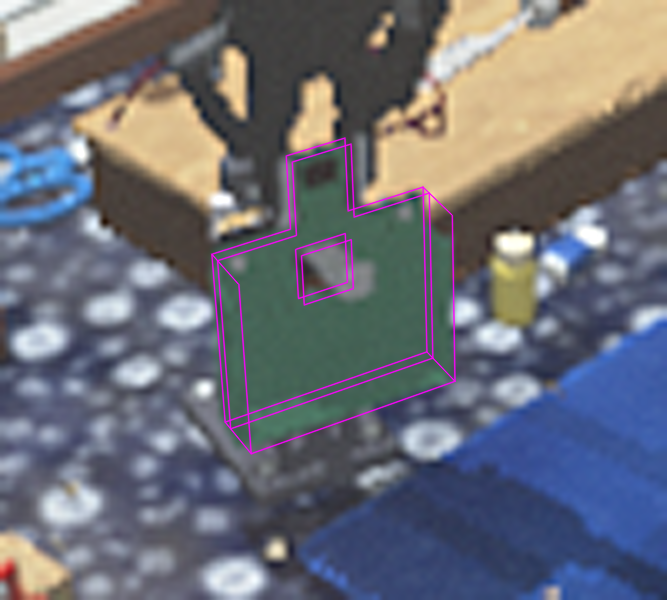

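View pics/w10.png

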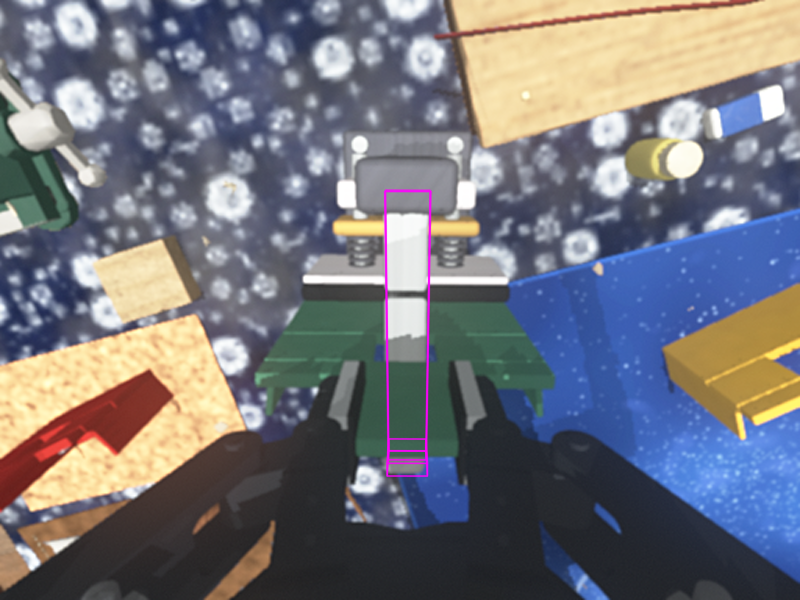

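Emit:
step_arm(
  motion=[
    [0,0,0,0,0,0],
    [0,0,0,0,0,0],
    [0,0,1,0,0,0],
    [0,0,3.5,0,0,0],
    [0,0,1,0,0,0],
  ],
  jaw=0.6,
)

```text
clock: 9.8
tool_pos: [501.4, 81.2, 219.4]
tool_rot: [0.431, 0.563, 0.43, -0.56]
contact_force: [0.7, -0.3, 0.2]
finger_gap: 51.3
```

```bash
python3 - <<'E'
from h import *
hs();goto((0,0,0),-15.1,-1)
s=cam("scene");w=cam("wrist")
overlay(s,[],"pics/s11.png",(150,240,180,280))
overlay(w,[],"pics/w11.png")
hs()
E
```

```text
s -64.8 lat -0.4 z 219.4 Fu 0.72 Fn -0.09 Fz 0.15 t 9.80
t 9.8 pos [501.4  81.2 219.4] shift cm [-50.14  -8.12 -21.94] rot [-0.001  0.004 -0.001] F [ 0.67 -0.28  0.15] gap 51.3 q [ 0.09 -0.16  1.5   0.    1.8   1.93]
s -65.1 lat -0.5 z 217.7 Fu 0.81 Fn -0.39 Fz 0.01 t 9.90
```

View pics/s11.png

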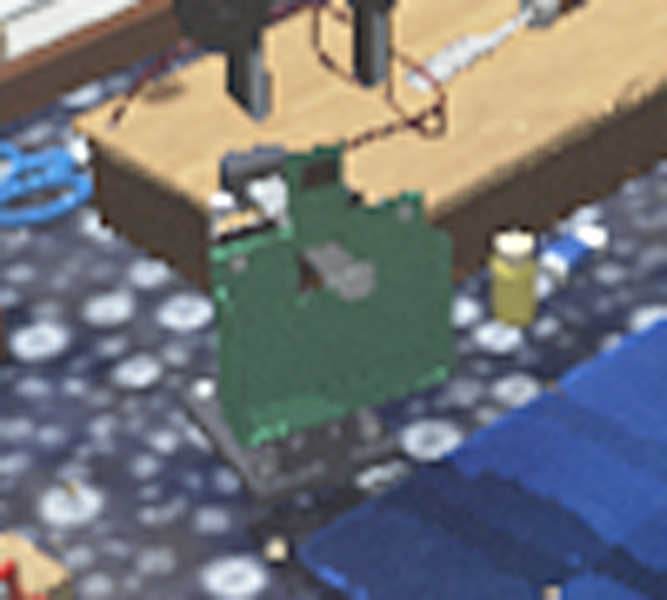

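View pics/w11.png

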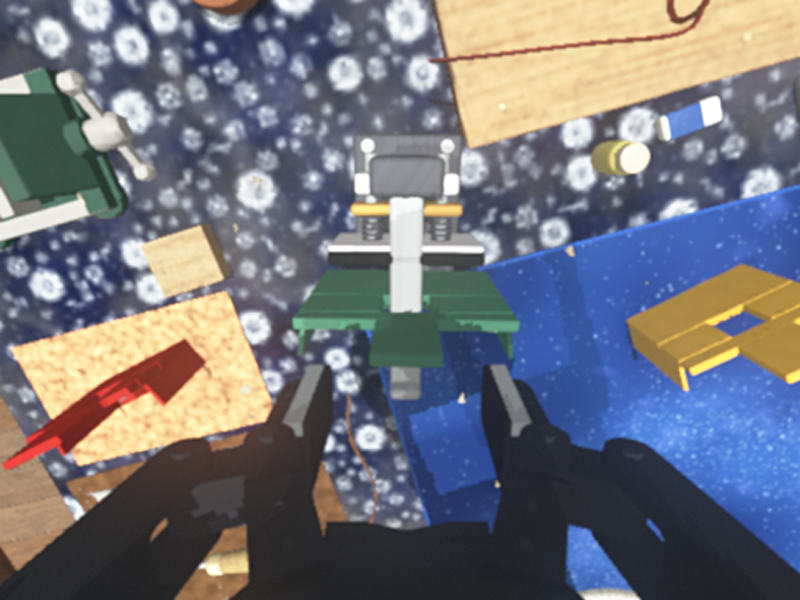

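Emit:
step_arm(
  motion=[
    [-1.5,0.4,0,0,0,0],
    [-1.0,0.3,0,0,0,0],
    [-0.2,0.1,-3,0,0,0],
    [0,0,-3.5,0,0,0],
    [0,0,0,0,0,0],
  ],
  jaw=0.47,
)

```text
clock: 10.52
tool_pos: [471.5, 89.4, 146.3]
tool_rot: [-0.429, -0.56, -0.431, 0.562]
contact_force: [0.1, 0.2, 0.4]
finger_gap: 40.2
```

```bash
python3 - <<'E'
from h import *
hs();goto((0,0,0),-15.1,-1)
s=cam("scene");w=cam("wrist")
overlay(s,[],"pics/s12.png",(130,240,170,290))
overlay(w,[],"pics/w12.png")
hs()
E
```

```text
s -95.9 lat -0.3 z 146.3 Fu 0.06 Fn 0.25 Fz 0.43 t 10.53
t 10.525 pos [471.5  89.4 146.3] shift cm [-47.15  -8.94 -14.63] rot [-0.001 -0.004 -0.001] F [0.12 0.23 0.43] gap 40.2 q [ 0.12 -0.23  1.69  0.    1.69  1.95]
s -94.2 lat 0.3 z 150.2 Fu -0.04 Fn 1.25 Fz 1.36 t 10.62
```

View pics/s12.png

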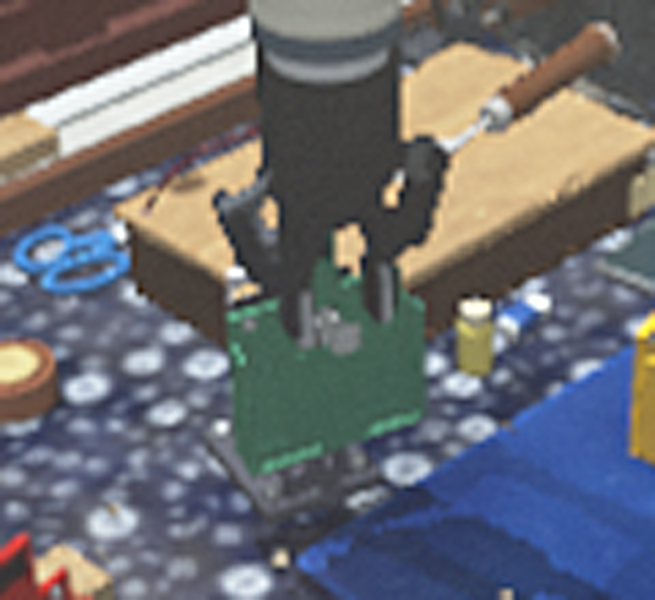

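View pics/w12.png

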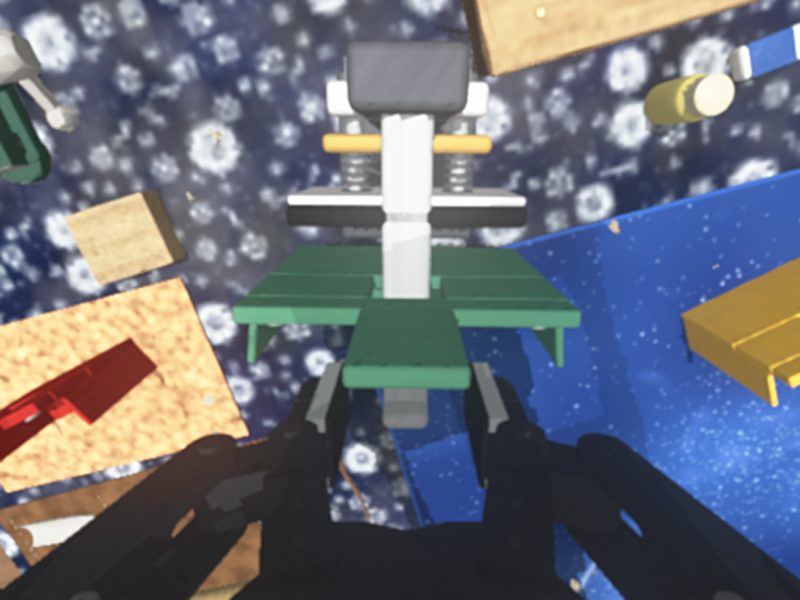

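Emit:
step_arm(
  motion=[
    [0,0,-1.0,0,0,0],
    [0,0,-0.8,0,0,0],
    [0,0,0,0,0,0],
    [0.4,-0.1,0,0,0,0],
    [0.2,-0.05,0,0,0,0],
  ],
)

```text
clock: 11.25
tool_pos: [481.4, 88.2, 135.0]
tool_rot: [0.431, 0.564, 0.429, -0.558]
contact_force: [0.2, 0.2, 0.0]
finger_gap: 40.0
```

```bash
python3 -c "
from h import *
hs();goto((0,0,0),-15.1,-1)"
```

```text
s -86.0 lat 1.1 z 135.0 Fu 0.13 Fn 0.19 Fz 0.03 t 11.25
t 11.25 pos [481.4  88.2 135. ] shift cm [-48.14  -8.82 -13.5 ] rot [-0.002  0.009 -0.001] F [0.18 0.15 0.03] gap 40.0 q [ 0.11 -0.22  1.7   0.    1.65  1.94]
```

Emit:
step_arm(
  motion=[
    [0.3,-0.15,-0.2,0,0.009,0],
    [0.4,-0.12,0,0,0,0],
    [0.4,-0.12,0,0,0,0],
    [0,0,0,0,0,0],
  ],
)

```text
clock: 11.75
tool_pos: [493.3, 84.0, 133.0]
tool_rot: [-0.429, -0.561, -0.431, 0.561]
contact_force: [-0.7, -0.7, 0.1]
finger_gap: 40.2
```

```bash
python3 -c "
from h import *
hs();goto((0,0,0),-15.1,-1)"
```

```text
s -73.4 lat 0.2 z 133.0 Fu -0.48 Fn -0.84 Fz 0.07 t 11.75
t 11.75 pos [493.3  84.  133. ] shift cm [-49.33  -8.4  -13.3 ] rot [-0.002 -0.002 -0.001] F [-0.68 -0.68  0.07] gap 40.2 q [ 0.1  -0.18  1.66  0.    1.66  1.93]
```

Emit:
step_arm(
  motion=[
    [0.4,-0.11,0,0,0,0],
    [0.3,-0.08,0,0,0,0],
    [0,0,0,0,0,0],
  ],
)

```text
clock: 12.12
tool_pos: [500.7, 82.0, 133.0]
tool_rot: [-0.429, -0.561, -0.431, 0.561]
contact_force: [0.1, -0.1, 0.5]
finger_gap: 40.4
```

```bash
python3 - <<'E'
from h import *
hs();goto((0,0,0),-15.1,-1)
s=cam("scene");w=cam("wrist")
overlay(s,[],"pics/s13.png",(130,240,170,290))
overlay(w,[],"pics/w13.png")
hs()
E
```

```text
s -65.8 lat 0.1 z 133.0 Fu 0.14 Fn -0.05 Fz 0.55 t 12.12
t 12.125 pos [500.7  82.  133. ] shift cm [-50.07  -8.2  -13.3 ] rot [-0.002 -0.002 -0.001] F [ 0.13 -0.09  0.55] gap 40.4 q [ 0.09 -0.16  1.65  0.    1.65  1.93]
s -65.9 lat 0.1 z 133.0 Fu -0.19 Fn 0.18 Fz -0.25 t 12.22
```

View pics/s13.png

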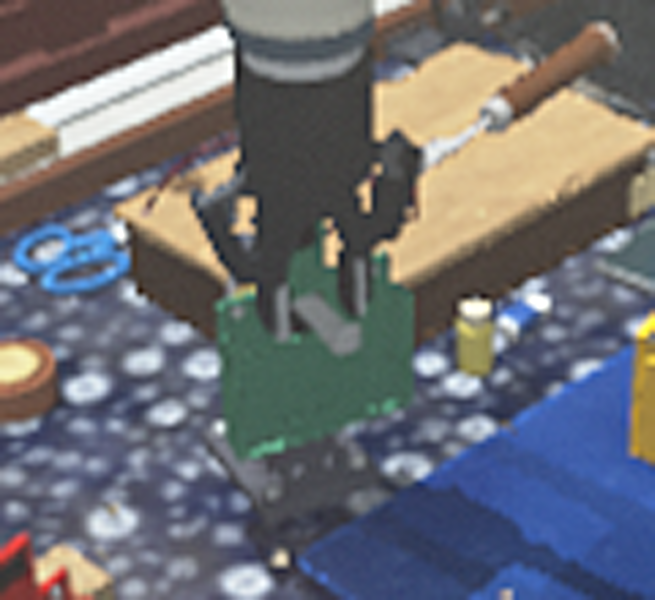

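View pics/w13.png

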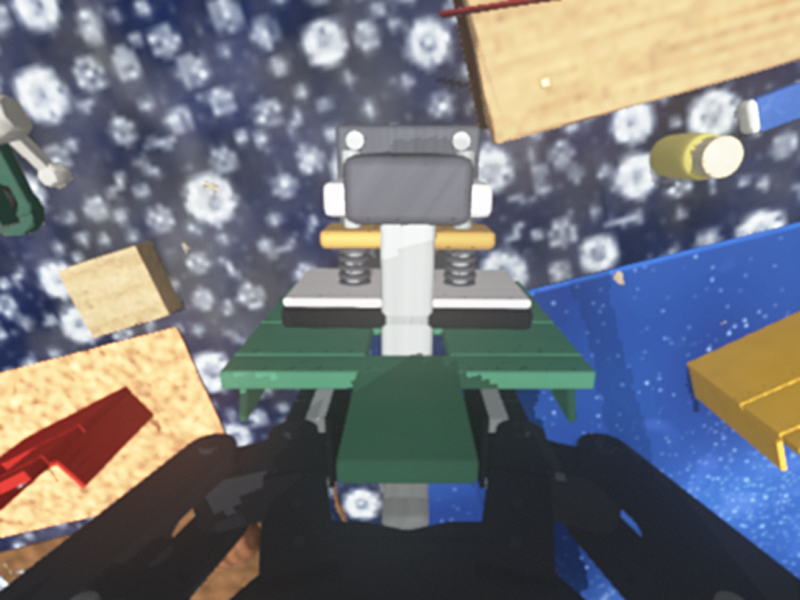

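Emit:
step_arm(
  motion=[
    [0.3,-0.08,0,0,0,0],
    [0.2,-0.05,0,0,0,0],
    [0,0,0,0,0,0],
  ],
)

```text
clock: 12.6
tool_pos: [505.6, 80.7, 133.0]
tool_rot: [-0.429, -0.561, -0.431, 0.561]
contact_force: [0.1, 0.5, 0.8]
finger_gap: 40.1
```

Emit:
step_arm(
  motion=[
    [0.2,-0.05,0,0,0,0],
    [0,0,0,0,0,0],
  ],
)

```text
clock: 12.85
tool_pos: [507.8, 80.2, 133.0]
tool_rot: [-0.429, -0.561, -0.431, 0.561]
contact_force: [-0.0, 0.4, -0.8]
finger_gap: 40.2
```

```bash
python3 -c "
from h import *
hs();w=cam('wrist')
overlay(w,[],'pics/w14.png');hs()"
```

```text
s -58.4 lat 0.3 z 133.0 Fu -0.14 Fn 0.33 Fz -0.80 t 12.85
s -58.4 lat 0.3 z 133.0 Fu 0.45 Fn 0.42 Fz -1.14 t 12.90
```

View pics/w14.png

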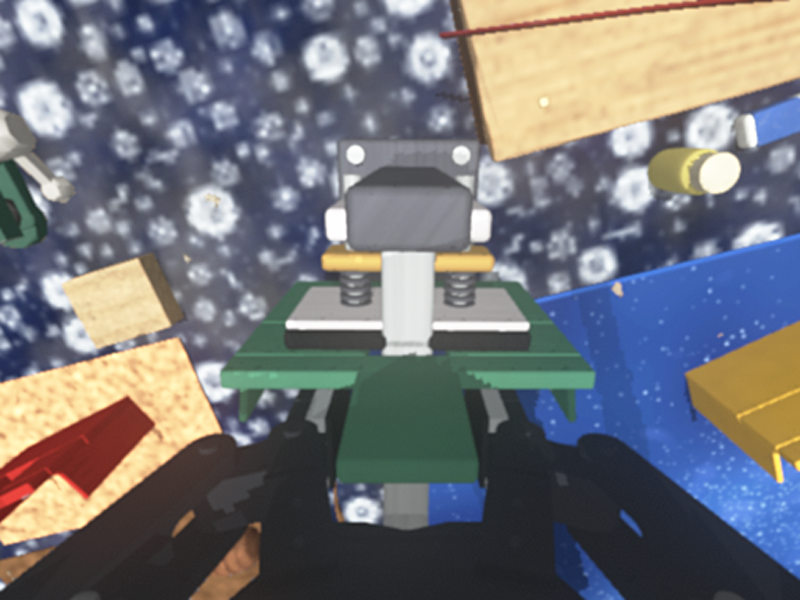

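Emit:
step_arm(
  motion=[
    [0.2,-0.05,0,0,0,0],
    [0,0,0,0,0,0],
  ],
)

```text
clock: 13.15
tool_pos: [509.0, 79.9, 133.0]
tool_rot: [-0.429, -0.56, -0.432, 0.562]
contact_force: [-2.6, 0.8, 0.7]
finger_gap: 39.8
```

Emit:
step_arm(
  motion=[
    [0.1,-0.03,0,0,0,0],
    [0,0,0,0,0,0],
  ],
)

```text
clock: 13.4
tool_pos: [509.2, 79.9, 133.0]
tool_rot: [-0.428, -0.56, -0.433, 0.562]
contact_force: [-2.7, 0.9, 1.6]
finger_gap: 40.1
```

Emit:
step_arm(
  motion=[
    [0.1,-0.03,0,0,0,0],
    [0,0,0,0,0,0],
  ],
)

```text
clock: 13.65
tool_pos: [509.3, 79.8, 133.1]
tool_rot: [-0.428, -0.559, -0.433, 0.563]
contact_force: [-3.8, 1.2, 1.6]
finger_gap: 40.2
```

Emit:
step_arm(
  motion=[
    [0.2,-0.05,0,0,0,0],
  ],
)

```text
clock: 13.78
tool_pos: [510.2, 79.5, 133.0]
tool_rot: [-0.427, -0.559, -0.434, 0.563]
contact_force: [-9.6, 2.1, 3.7]
finger_gap: 40.2
```

```bash
python3 -c "
from h import *
hs();goto((0,0,0),-15.1,-1)"
```

```text
s -55.9 lat 0.3 z 133.0 Fu -9.83 Fn -0.51 Fz 3.66 t 13.78
t 13.775 pos [510.2  79.5 133. ] shift cm [-51.02  -7.95 -13.3 ] rot [-0.004 -0.012 -0.001] F [-9.63  2.07  3.66] gap 40.2 q [ 0.09 -0.12  1.62  0.    1.66  1.92]
```

Emit:
step_arm(
  motion=[
    [0.2,-0.05,0,0,0,0],
  ],
)

```text
clock: 13.9
tool_pos: [510.6, 79.4, 133.1]
tool_rot: [-0.426, -0.557, -0.435, 0.565]
contact_force: [-12.1, 1.9, 5.1]
finger_gap: 40.2
```

```bash
python3 -c "
from h import *
hs();goto((0,0,0),-15.1,-1)"
```

```text
s -55.5 lat 0.2 z 133.1 Fu -12.23 Fn -1.32 Fz 5.08 t 13.90
t 13.9 pos [510.6  79.4 133.1] shift cm [-51.06  -7.94 -13.31] rot [-0.004 -0.016 -0.002] F [-12.15   1.91   5.08] gap 40.2 q [ 0.08 -0.12  1.61  0.01  1.66  1.92]
```

Emit:
step_arm(
  motion=[
    [-0.04,0.01,0,0,0,0],
  ],
)

```text
clock: 14.02
tool_pos: [509.6, 79.7, 133.2]
tool_rot: [-0.425, -0.557, -0.435, 0.565]
contact_force: [-4.2, 1.2, 0.6]
finger_gap: 39.8
```

```bash
python3 - <<'E'
from h import *
hs();goto((0,0,0),-15.1,-1)
s=cam("scene");w=cam("wrist")
overlay(s,[],"pics/s15.png",(130,240,170,290))
overlay(w,[],"pics/w15.png")
hs()
E
```

```text
s -56.5 lat 0.3 z 133.2 Fu -4.34 Fn 0.02 Fz 0.56 t 14.03
t 14.025 pos [509.6  79.7 133.2] shift cm [-50.96  -7.97 -13.32] rot [-0.005 -0.017 -0.002] F [-4.18  1.15  0.56] gap 39.8 q [ 0.09 -0.12  1.61  0.01  1.67  1.92]
s -56.5 lat 0.2 z 133.2 Fu -7.09 Fn -0.02 Fz 2.95 t 14.12
```

View pics/s15.png

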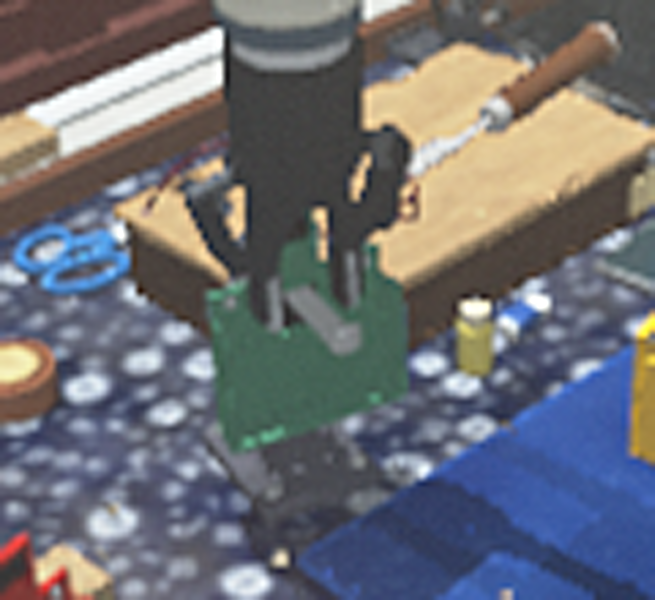

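View pics/w15.png

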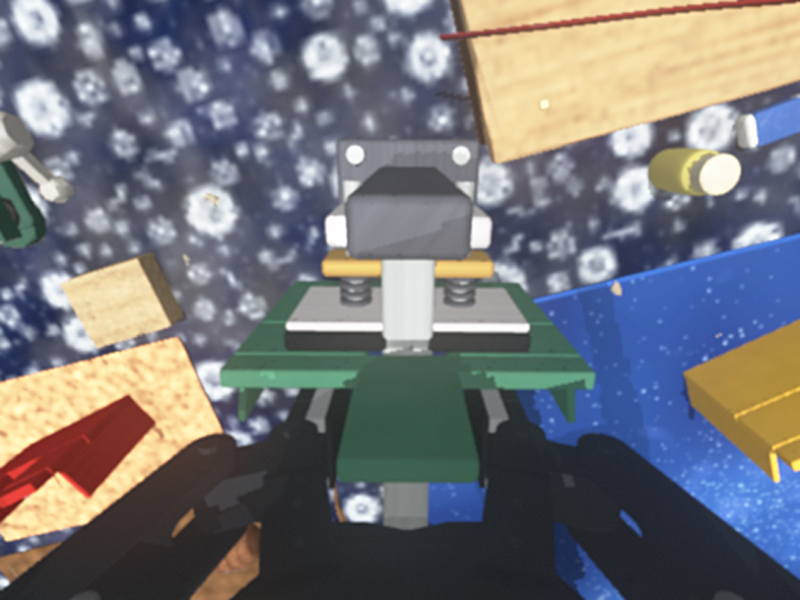

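Emit:
step_arm(
  motion=[
    [-0.1,0.03,0,0,0,0],
    [-0.2,0.05,0,0,0.017,0],
    [-1.0,0.27,0,0,0,0],
    [-1.0,0.27,0,0,0,0],
    [0,0,4,0,0,0],
  ],
)

```text
clock: 14.75
tool_pos: [484.3, 85.7, 169.5]
tool_rot: [-0.421, -0.55, -0.44, 0.571]
contact_force: [0.3, -0.0, 1.5]
finger_gap: 40.3
```

Emit:
step_arm(
  motion=[
    [0,0,4,0,0,0],
    [-0.5,-1.5,2,0,0,0],
    [-0.5,-2,0,0,0,0],
    [0,0,0,0,0,0],
  ],
  jaw=0.75,
)

```text
clock: 15.25
tool_pos: [473.1, 51.1, 235.7]
tool_rot: [-0.423, -0.553, -0.438, 0.569]
contact_force: [-0.1, 0.6, -0.3]
finger_gap: 64.1
```

```bash
python3 - <<'E'
from h import *
hs();goto((409,-131,160),15,-1)
s=cam("scene");w=cam("wrist");t=cam("top")
rs=(150,240,180,280)
overlay(s,[],"pics/s16.png",rs)
overlay(t,[],"pics/t16.png",(110,190,190,300))
overlay(w,[],"pics/w16.png")
rt=(180,215,285,345)
p,v=fit([(t,rt,mask(t,'M'))],'M',80,(408,-131,15));print(p,v)
E
```

```text
s -84.3 lat -36.9 z 235.7 Fu -0.24 Fn 0.55 Fz -0.35 t 15.25
t 15.25 pos [473.1  51.1 235.7] shift cm [ -6.41 -18.21  -7.57] rot [ 0.005 -0.031  0.522] F [-0.09  0.59 -0.35] gap 64.1 q [ 0.03 -0.21  1.52  0.    1.87  1.87]
[ 408.76286911 -130.54804663   15.21568364] [np.float64(0.112)]
```

View pics/s16.png

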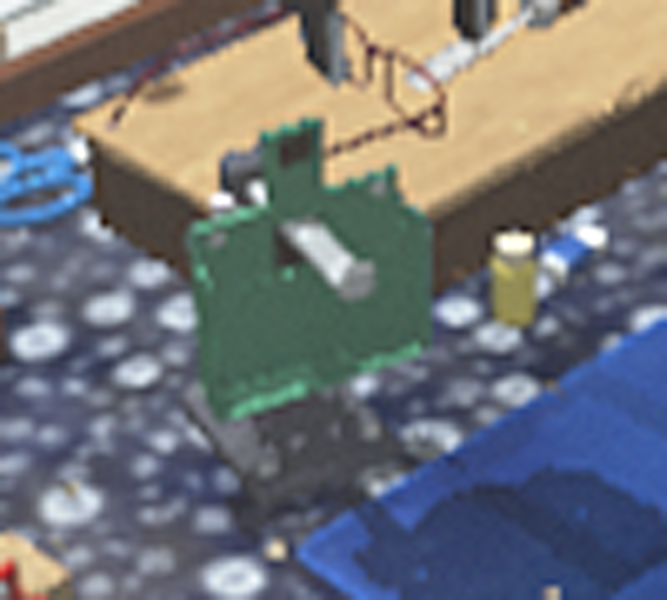

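View pics/w16.png

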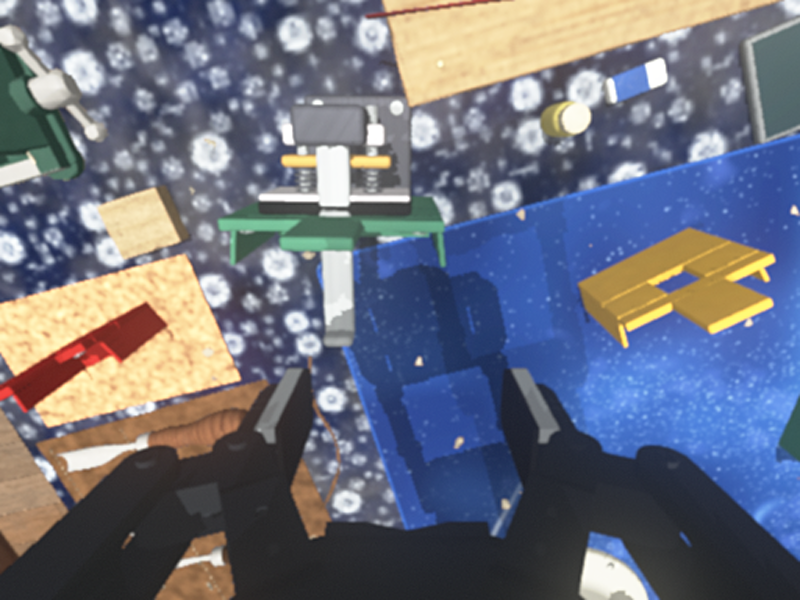

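Emit:
step_arm(
  motion=[
    [-1.5,-4.5,0,0,-0.031,0.17],
    [-1.6,-4.5,0,0,0,0.17],
    [-1.6,-4.5,0,0,0,0.17],
    [-1.0,-3,-3,0,0,0],
    [0,0,0,0,0,0],
  ],
)

```text
clock: 16.02
tool_pos: [415.5, -111.3, 201.0]
tool_rot: [0.56, 0.429, 0.563, -0.43]
contact_force: [-0.7, 0.4, 0.8]
finger_gap: 64.3
```

```bash
python3 - <<'E'
from h import *
goto((409,-131,160),15.2,-1)
E
```

```text
t 16.025 pos [ 415.5 -111.3  201. ] shift cm [-0.65 -1.97 -4.1 ] rot [-0.001 -0.005  0.   ] F [-0.72  0.38  0.79] gap 64.3 q [-0.34 -0.37  1.7  -0.    1.81  0.97]
```

Emit:
step_arm(
  motion=[
    [-0.4,-1.2,-2,0,-0.005,0],
    [-0.25,-0.8,-1,0,0,0],
    [0,0,0,0,0,0],
    [0,0,0,0,0,0],
  ],
)

```text
clock: 16.52
tool_pos: [411.0, -128.9, 172.9]
tool_rot: [0.563, 0.43, 0.562, -0.427]
contact_force: [-0.3, -0.3, -0.5]
finger_gap: 64.4
```

```bash
python3 - <<'E'
from h import *
goto((409,-131,100),15.2,-1)
w=cam("wrist");overlay(w,traysegs('M',409,-130.6,82,15.2/57.3),"pics/w17.png",(100,350,100,430))
E
```

```text
t 16.525 pos [ 411.  -128.9  172.9] shift cm [-0.2  -0.21 -7.29] rot [-0.002  0.003 -0.003] F [-0.29 -0.27 -0.52] gap 64.4 q [-0.39 -0.38  1.76  0.    1.76  0.92]
```

View pics/w17.png

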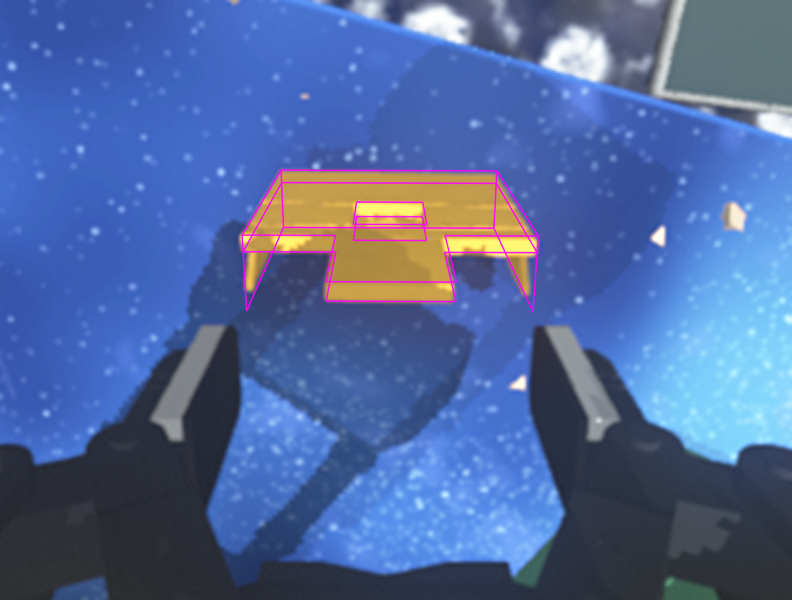

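Emit:
step_arm(
  motion=[
    [-0.2,-0.2,-2.5,0,0,0],
    [0,0,-3.2,0,0,0],
    [0,0,0,0,0,0],
  ],
)

```text
clock: 16.95
tool_pos: [410.7, -130.2, 117.9]
tool_rot: [0.565, 0.43, 0.561, -0.426]
contact_force: [-0.3, -0.3, -0.2]
finger_gap: 64.2
```

```bash
python3 - <<'E'
from h import *
goto((409,-131,100),15.2,-1)
E
```

```text
t 16.95 pos [ 410.7 -130.2  117.9] shift cm [-0.17 -0.08 -1.79] rot [-0.001  0.008 -0.005] F [-0.34 -0.3  -0.21] gap 64.2 q [-0.39 -0.38  1.86  0.    1.66  0.91]
```

Emit:
step_arm(
  motion=[
    [-0.2,-0.1,-1.2,0,0.008,0],
    [0,0,-0.6,0,0,0],
    [0,0,0,0,0,0],
  ],
)

```text
clock: 17.32
tool_pos: [410.2, -131.4, 102.4]
tool_rot: [0.564, 0.429, 0.561, -0.427]
contact_force: [-0.1, -0.2, -0.4]
finger_gap: 63.6
```

```bash
python3 - <<'E'
from h import *
goto((409,-131,100),15.2,-1)
w=cam("wrist");overlay(w,[],"pics/w18.png",(100,350,100,430))
goto((409,-131,100),15.2,-1)
E
```

```text
t 17.325 pos [ 410.2 -131.4  102.4] shift cm [-0.12  0.04 -0.24] rot [ 0.001  0.004 -0.005] F [-0.06 -0.17 -0.45] gap 63.6 q [-0.39 -0.37  1.88  0.    1.63  0.91]
t 17.375 pos [ 410.3 -131.5  102.7] shift cm [-0.13  0.05 -0.27] rot [ 0.001  0.004 -0.005] F [0.73 0.38 0.63] gap 64.0 q [-0.39 -0.37  1.88  0.    1.63  0.91]
```

View pics/w18.png

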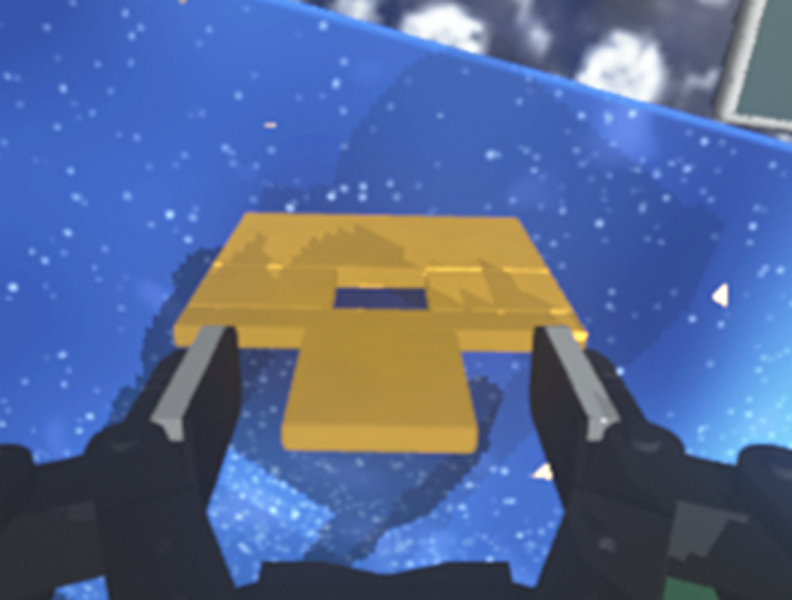

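Emit:
step_arm(
  motion=[
    [-0.1,0.03,-0.15,0,0,-0.005],
    [0,0,0,0,0,0],
    [0,0,0,0,0,0],
    [0,0,0,0,0,0],
  ],
  jaw=0,
)

```text
clock: 17.88
tool_pos: [409.5, -131.3, 101.9]
tool_rot: [0.564, 0.43, 0.56, -0.429]
contact_force: [0.6, 0.0, -0.6]
finger_gap: 35.6
```

Emit:
step_arm(
  motion=[
    [0,0,2,0,0,0],
    [0,0,5,0,0,0],
    [0,0,5,0,0,0],
    [0,2,0,0,0,-0.1],
    [0,5,0,0,0,-0.17],
  ],
)

```text
clock: 18.5
tool_pos: [408.7, -64.1, 230.5]
tool_rot: [0.5, 0.503, 0.495, -0.501]
contact_force: [1.1, 1.3, -1.6]
finger_gap: 36.0
```

```bash
python3 - <<'E'
from h import *
goto((421,99,220),-15.1,-1)
w=cam("wrist");overlay(w,[],"pics/w19.png",(100,350,100,430))
E
```

```text
t 18.5 pos [408.7 -64.1 230.5] shift cm [ 1.23 16.31 -1.05] rot [ 0.004  0.007 -0.255] F [ 1.07  1.33 -1.65] gap 36.0 q [-0.24 -0.42  1.69 -0.    1.87  1.34]
```

View pics/w19.png

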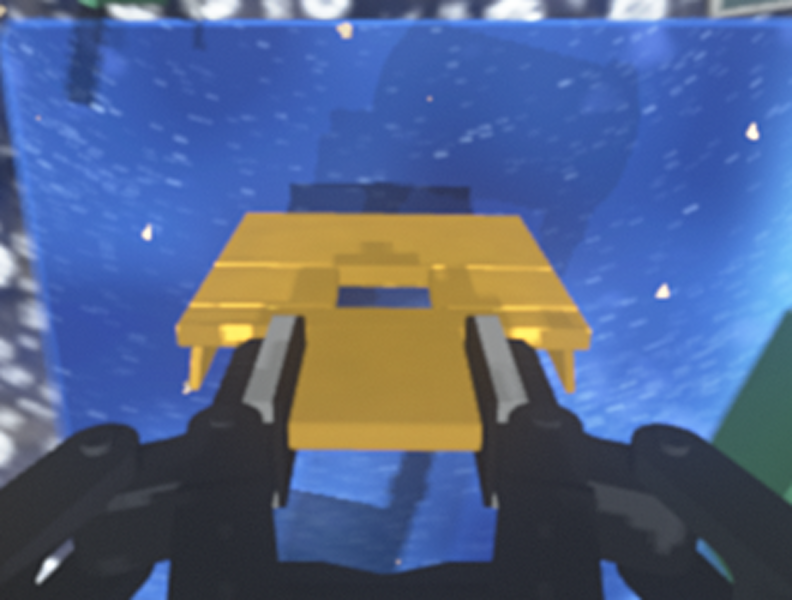

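Emit:
step_arm(
  motion=[
    [0.2,4.5,0,0.004,0.007,-0.15],
    [0.3,5,0,0,0,-0.1],
    [0.2,4,-0.5,0,0,0],
    [0.1,1.0,-1,0,0,0],
    [0,0,0,0,0,0],
  ],
)

```text
clock: 19.18
tool_pos: [416.8, 89.2, 222.7]
tool_rot: [0.431, 0.565, 0.428, -0.558]
contact_force: [0.7, 0.4, -0.8]
finger_gap: 35.8
```

```bash
python3 - <<'E'
from h import *
hs();goto((424,101,181),-15.1,-1)
w=cam("wrist");overlay(w,[],"pics/w20.png")
hs();goto((424,101,181),-15.1,-1)
E
```

```text
s -148.6 lat -14.7 z 222.7 Fu 0.56 Fn 0.53 Fz -0.85 t 19.18
t 19.175 pos [416.8  89.2 222.7] shift cm [ 0.72  1.18 -4.17] rot [-0.003  0.01   0.001] F [ 0.68  0.37 -0.85] gap 35.8 q [ 0.13 -0.39  1.68  0.    1.84  1.97]
s -148.2 lat -15.1 z 223.4 Fu -0.25 Fn -0.43 Fz -1.29 t 19.23
t 19.225 pos [417.1  88.8 223.4] shift cm [ 0.69  1.22 -4.24] rot [-0.003  0.011  0.002] F [-0.35 -0.35 -1.29] gap 35.8 q [ 0.13 -0.39  1.68  0.    1.84  1.97]
```

View pics/w20.png

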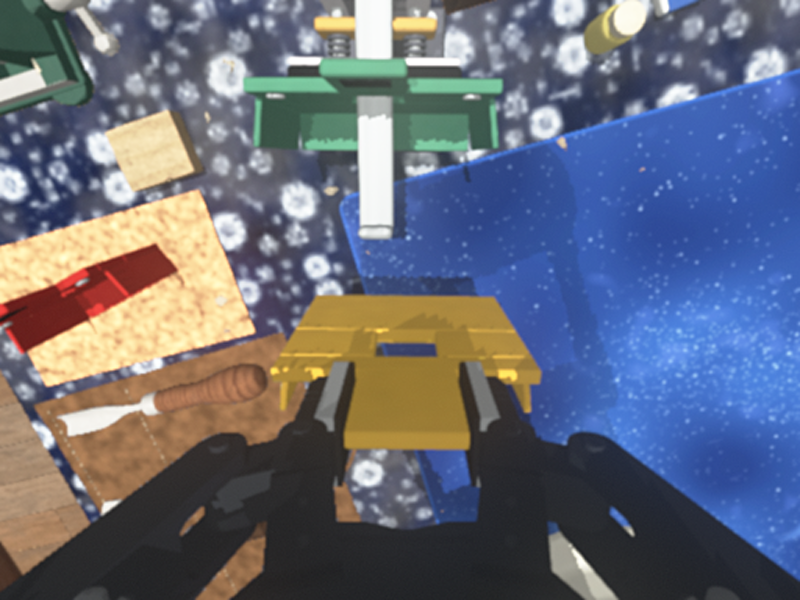

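Emit:
step_arm(
  motion=[
    [0.3,0.8,-1.8,0,0.011,0],
    [0.15,0.6,-1.8,0,0,0],
    [0,0,0,0,0,0],
    [0,0,0,0,0,0],
  ],
)

```text
clock: 19.73
tool_pos: [421.9, 101.0, 184.4]
tool_rot: [0.427, 0.563, 0.429, -0.563]
contact_force: [0.2, 0.0, -1.5]
finger_gap: 35.6
```

```bash
python3 - <<'E'
from h import *
hs();goto((424,101,181),-15.1,-1)
w=cam("wrist");overlay(w,[],"pics/w21.png")
hs()
E
```

```text
s -146.7 lat -2.0 z 184.4 Fu 0.19 Fn 0.09 Fz -1.52 t 19.73
t 19.725 pos [421.9 101.  184.4] shift cm [ 0.21 -0.   -0.34] rot [-0.002 -0.001  0.006] F [ 0.21  0.04 -1.52] gap 35.6 q [ 0.15 -0.37  1.73  0.    1.78  2.  ]
s -146.7 lat -2.0 z 184.4 Fu 0.12 Fn -0.09 Fz -2.28 t 19.77
```

View pics/w21.png

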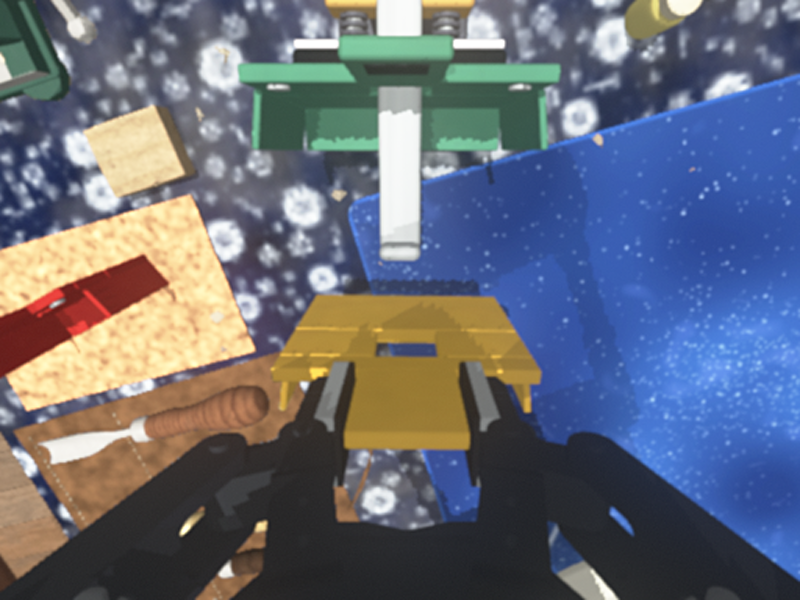

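Emit:
step_arm(
  motion=[
    [0.8,0.02,-0.3,0,0,0.006],
    [1.0,-0.25,0,0,0,0],
    [1.0,-0.27,0,0,0,0],
    [0.5,-0.13,0,0,0,0],
    [0,0,0,0,0,0],
  ],
)

```text
clock: 20.4
tool_pos: [458.2, 93.9, 182.3]
tool_rot: [0.429, 0.562, 0.43, -0.561]
contact_force: [-0.4, 1.2, -2.0]
finger_gap: 35.8
```

```bash
python3 - <<'E'
from h import *
hs();goto((0,0,181),-15.1,-1)
w=cam("wrist");overlay(w,[],"pics/w22.png")
s=cam("scene");overlay(s,[],"pics/s22.png",(150,240,180,280))
hs()
E
```

```text
s -109.8 lat 0.6 z 182.3 Fu -0.65 Fn 1.03 Fz -2.03 t 20.40
t 20.4 pos [458.2  93.9 182.3] shift cm [-45.82  -9.39  -0.13] rot [-0.002  0.001  0.   ] F [-0.36  1.17 -2.03] gap 35.8 q [ 0.13 -0.27  1.66  0.    1.75  1.96]
s -110.2 lat 0.6 z 182.4 Fu 0.82 Fn 0.33 Fz -2.02 t 20.50
```

View pics/w22.png

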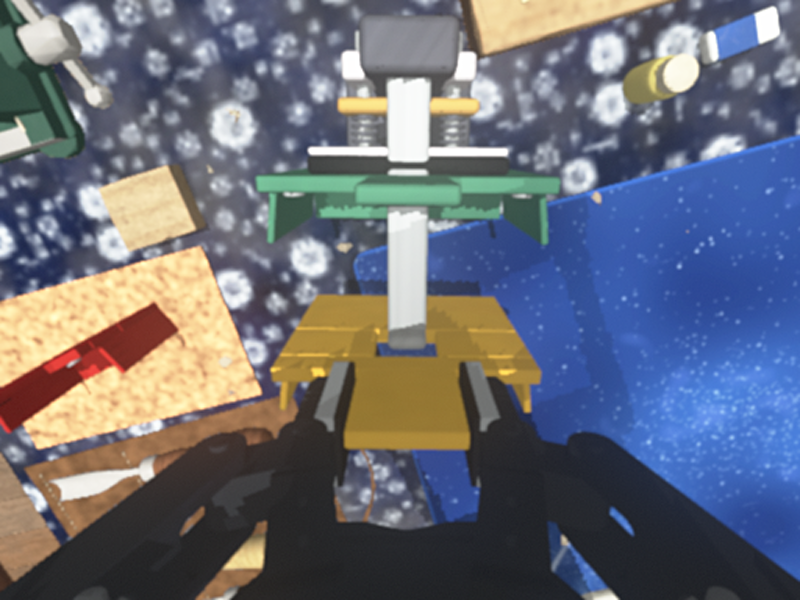

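View pics/s22.png

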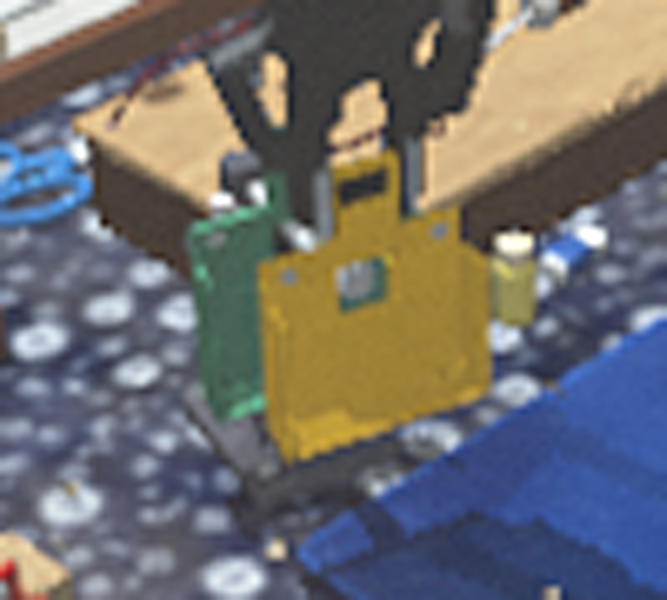

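Emit:
step_arm(
  motion=[
    [1.0,-0.33,0,0,0,0],
    [1.0,-0.27,0,0,0,0],
    [0.7,-0.19,0,0,0,0],
    [0,0,-0.3,0,0,0],
    [0,0,-0.3,0,0,0],
  ],
)

```text
clock: 21.12
tool_pos: [486.9, 85.6, 176.2]
tool_rot: [0.43, 0.562, 0.43, -0.561]
contact_force: [-0.4, -0.3, -1.8]
finger_gap: 36.1
```

```bash
python3 - <<'E'
from h import *
hs();goto((0,0,181),-15.1,-1)
w=cam("wrist");overlay(w,[],"pics/w23.png")
s=cam("scene");overlay(s,[],"pics/s23.png",(150,240,180,280))
hs()
E
```

```text
s -80.0 lat -0.0 z 176.2 Fu -0.33 Fn -0.39 Fz -1.84 t 21.12
t 21.125 pos [486.9  85.6 176.2] shift cm [-48.69  -8.56   0.48] rot [-0.002  0.001 -0.   ] F [-0.43 -0.29 -1.84] gap 36.1 q [ 0.1  -0.2   1.61  0.    1.73  1.94]
s -80.3 lat -0.1 z 175.9 Fu 0.23 Fn 0.32 Fz -1.79 t 21.23
```

View pics/w23.png

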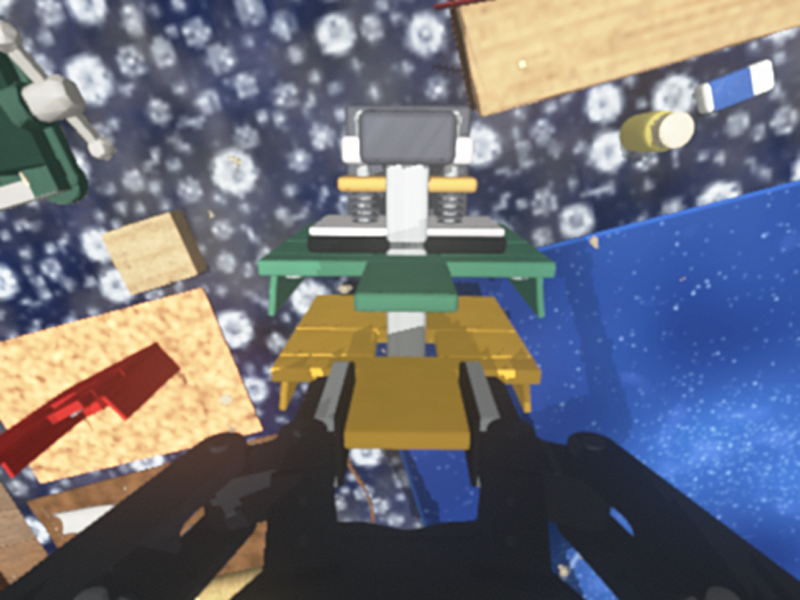

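View pics/s23.png

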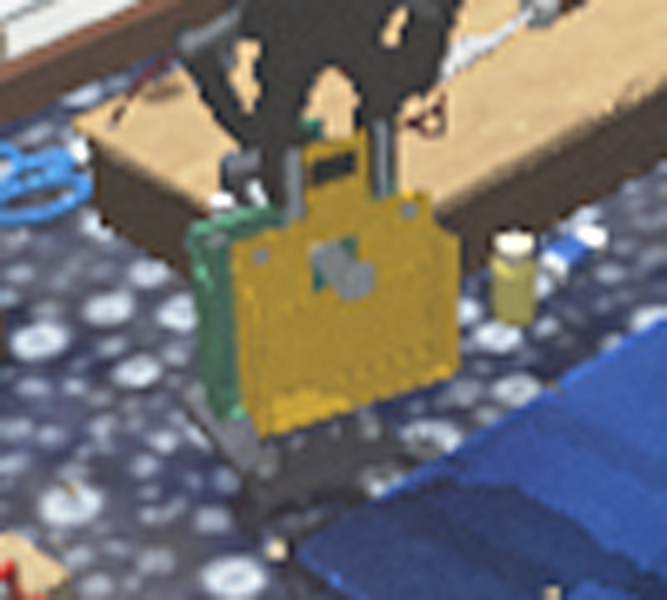

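Emit:
step_arm(
  motion=[
    [0,0,-0.4,0,0,0],
    [0,0,-0.3,0,0,0],
    [0,0,-0.1,0,0,0],
    [0,0,0,0,0,0],
  ],
)

```text
clock: 21.72
tool_pos: [486.1, 85.8, 167.4]
tool_rot: [0.43, 0.562, 0.431, -0.561]
contact_force: [0.6, -0.5, -1.7]
finger_gap: 35.7
```

Emit:
step_arm(
  motion=[
    [0,0,-0.1,0,0,0],
    [0,0,0,0,0,0],
  ],
)

```text
clock: 21.98
tool_pos: [486.2, 85.8, 166.5]
tool_rot: [0.43, 0.562, 0.431, -0.56]
contact_force: [0.7, -0.2, -3.1]
finger_gap: 35.5
```

Emit:
step_arm(
  motion=[
    [0,0,-0.1,0,0,0],
    [0,0,0,0,0,0],
  ],
)

```text
clock: 22.22
tool_pos: [486.2, 85.8, 165.6]
tool_rot: [0.43, 0.562, 0.431, -0.56]
contact_force: [-0.0, 0.5, -2.1]
finger_gap: 35.4
```

Emit:
step_arm(
  motion=[
    [0,0,-0.1,0,0,0],
    [0,0,0,0,0,0],
  ],
)

```text
clock: 22.48
tool_pos: [486.4, 85.8, 165.0]
tool_rot: [0.43, 0.562, 0.43, -0.56]
contact_force: [0.3, 0.2, -1.5]
finger_gap: 36.0
```

Emit:
step_arm(
  motion=[
    [0,0,-0.1,0,0,0],
    [0,0,0,0,0,0],
  ],
)

```text
clock: 22.72
tool_pos: [486.5, 85.8, 165.0]
tool_rot: [0.43, 0.563, 0.43, -0.56]
contact_force: [-0.5, -0.0, -1.5]
finger_gap: 35.7
```

```bash
python3 - <<'E'
from h import *
hs();goto((0,0,181),-15.1,-1)
w=cam("wrist");overlay(w,[],"pics/w24.png")
s=cam("scene");overlay(s,[],"pics/s24.png",(150,240,180,280))
hs()
E
```

```text
s -80.4 lat 0.2 z 165.0 Fu -0.51 Fn -0.16 Fz -1.49 t 22.73
t 22.725 pos [486.5  85.8 165. ] shift cm [-48.65  -8.58   1.6 ] rot [-0.002  0.003 -0.001] F [-0.54 -0.02 -1.49] gap 35.7 q [ 0.1  -0.2   1.63  0.    1.71  1.94]
s -80.4 lat 0.2 z 164.9 Fu -0.10 Fn -0.45 Fz 1.03 t 22.82
```

View pics/w24.png

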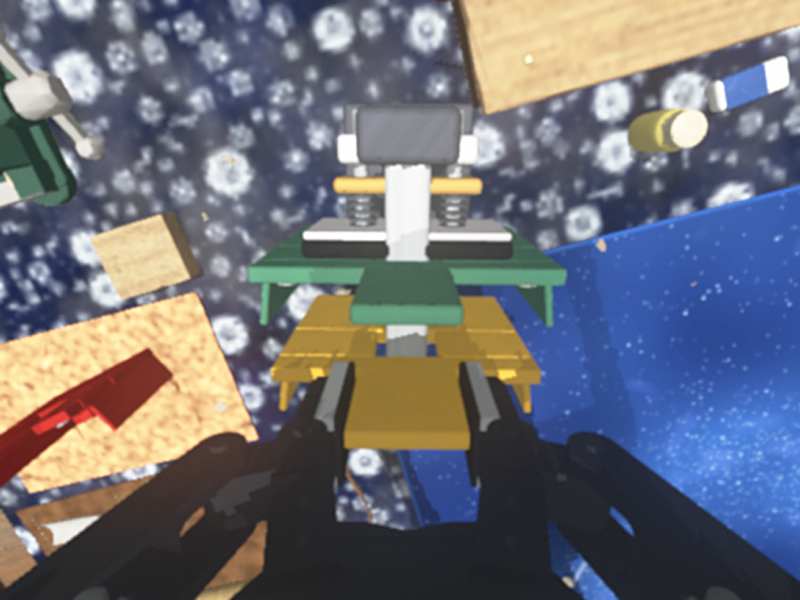

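View pics/s24.png

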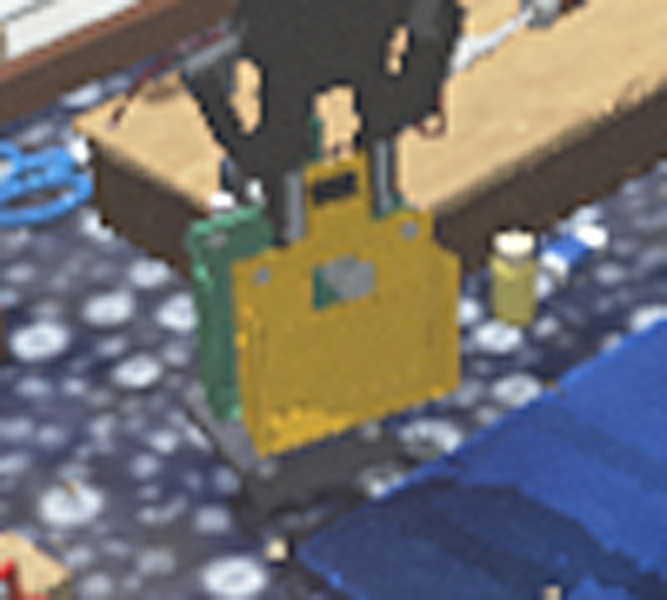

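Emit:
step_arm(
  motion=[
    [0.5,-0.15,0.05,0,0,0],
    [0.6,-0.17,0,0,0,0],
    [0.5,-0.13,0,0,0,0],
    [0.4,-0.11,0,0,0,0],
    [0,0,0,0,0,0],
  ],
)

```text
clock: 23.45
tool_pos: [508.1, 79.9, 164.9]
tool_rot: [0.43, 0.562, 0.43, -0.56]
contact_force: [-0.3, 0.2, 0.2]
finger_gap: 35.8
```

```bash
python3 - <<'E'
from h import *
hs();goto((0,0,181),-15.1,-1)
w=cam("wrist");overlay(w,[],"pics/w25.png")
hs()
E
```

```text
s -58.0 lat 0.0 z 164.9 Fu -0.30 Fn 0.10 Fz 0.17 t 23.45
t 23.45 pos [508.1  79.9 164.9] shift cm [-50.81  -7.99   1.61] rot [-0.003  0.002 -0.001] F [-0.26  0.18  0.17] gap 35.8 q [ 0.09 -0.15  1.58  0.    1.7   1.92]
s -58.1 lat 0.0 z 164.9 Fu 0.24 Fn -0.03 Fz -0.20 t 23.50
```

View pics/w25.png

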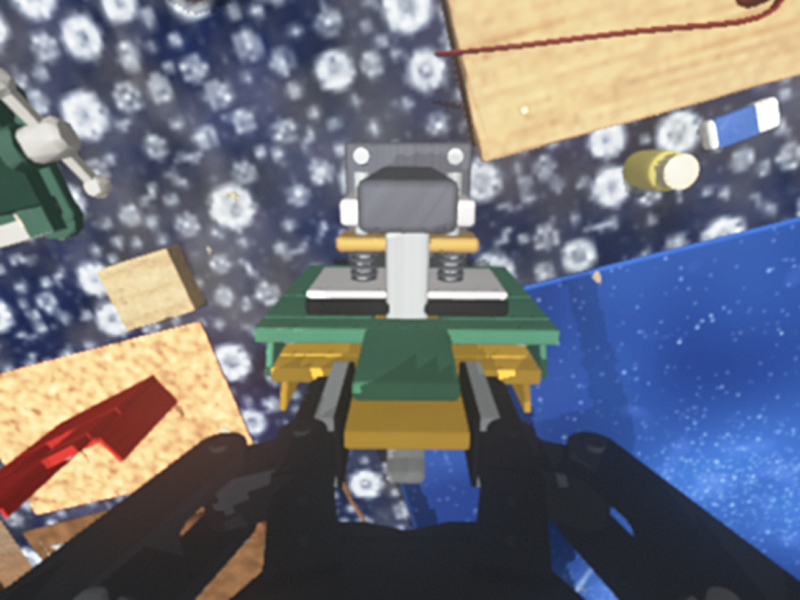

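Emit:
step_arm(
  motion=[
    [0.4,-0.11,0,0,0,0],
    [0,0,0,0,0,0],
  ],
)

```text
clock: 23.75
tool_pos: [512.3, 78.7, 164.9]
tool_rot: [0.43, 0.562, 0.43, -0.56]
contact_force: [0.4, -0.3, -0.6]
finger_gap: 35.9
```

Emit:
step_arm(
  motion=[
    [0,0,0,0,0,0],
    [0,0,0,0,0,0],
    [0,0,1,0,0,0],
    [0,0,3.5,0,0,0],
    [0,0,1,0,0,0],
  ],
  jaw=0.65,
)

```text
clock: 24.38
tool_pos: [511.8, 78.7, 221.5]
tool_rot: [0.43, 0.562, 0.43, -0.56]
contact_force: [0.7, 0.3, 0.5]
finger_gap: 55.8
```

```bash
python3 - <<'E'
from h import *
hs();goto((0,0,181),-15.1,-1)
w=cam("wrist");overlay(w,[],"pics/w26.png")
s=cam("scene");overlay(s,[],"pics/s26.png",(150,240,180,280))
hs()
E
```

```text
s -54.1 lat -0.2 z 221.5 Fu 0.63 Fn 0.43 Fz 0.54 t 24.38
t 24.375 pos [511.8  78.7 221.5] shift cm [-51.18  -7.87  -4.05] rot [-0.002  0.002 -0.001] F [0.72 0.26 0.54] gap 55.8 q [ 0.09 -0.13  1.47  0.    1.8   1.92]
s -54.4 lat -0.3 z 219.8 Fu 0.68 Fn -0.21 Fz -0.57 t 24.48
```

View pics/w26.png

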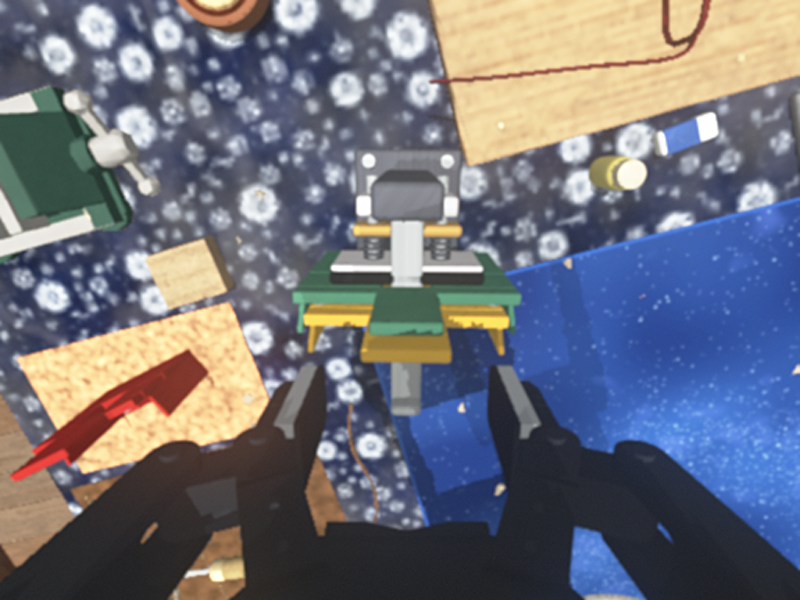

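View pics/s26.png

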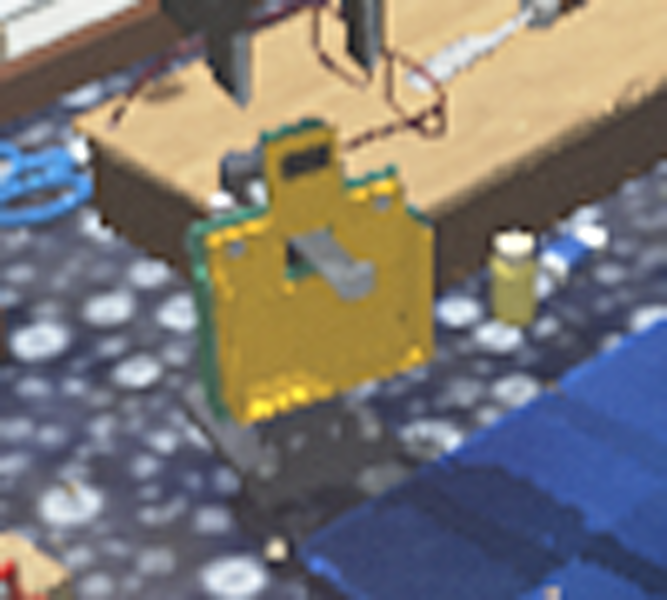

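Emit:
step_arm(
  motion=[
    [-1.5,0.4,0,0,0,0],
    [-1.1,0.3,0,0,0,0],
    [0,0,-3,0,0,0],
    [0,0,-3.5,0,0,0],
    [0,0,0,0,0,0],
  ],
  jaw=0.47,
)

```text
clock: 25.1
tool_pos: [482.6, 85.9, 148.4]
tool_rot: [-0.429, -0.56, -0.432, 0.562]
contact_force: [-0.7, -0.1, -0.8]
finger_gap: 40.3
```

```bash
python3 -c "
from h import *
hs();goto((0,0,0),-15.1,-1)"
```

```text
s -84.2 lat -0.8 z 148.4 Fu -0.70 Fn -0.26 Fz -0.76 t 25.10
t 25.1 pos [482.6  85.9 148.4] shift cm [-48.26  -8.59 -14.84] rot [-0.001 -0.006 -0.001] F [-0.74 -0.07 -0.76] gap 40.3 q [ 0.11 -0.2   1.66  0.    1.69  1.94]
```

Emit:
step_arm(
  motion=[
    [0,0.1,-1.0,0,-0.006,0],
    [0,0,-0.8,0,0,0],
    [0,0,0,0,0,0],
    [0.3,-0.08,0,0,0,0],
    [0,0,0,0,0,0],
  ],
)

```text
clock: 25.72
tool_pos: [487.4, 86.3, 133.2]
tool_rot: [0.431, 0.563, 0.429, -0.559]
contact_force: [0.2, 0.2, 0.0]
finger_gap: 40.0
```

```bash
python3 -c "
from h import *
hs();goto((0,0,0),-15.1,-1)"
```

```text
s -79.7 lat 0.8 z 133.2 Fu 0.11 Fn 0.21 Fz 0.01 t 25.73
t 25.725 pos [487.4  86.3 133.2] shift cm [-48.74  -8.63 -13.32] rot [-0.002  0.006 -0.001] F [0.16 0.17 0.01] gap 40.0 q [ 0.11 -0.2   1.68  0.    1.65  1.94]
```

Emit:
step_arm(
  motion=[
    [0.4,-0.14,0,0,0.006,0],
    [0.4,-0.12,0,0,0,0],
    [0.2,-0.05,0,0,0,0],
    [0,0,0,0,0,0],
  ],
)

```text
clock: 26.22
tool_pos: [498.4, 82.9, 133.9]
tool_rot: [0.43, 0.562, 0.431, -0.561]
contact_force: [-1.2, 0.1, 0.3]
finger_gap: 39.8
```

```bash
python3 -c "
from h import *
hs();goto((0,0,0),-15.1,-1)
w=cam('wrist');overlay(w,[],'pics/w27.png')
hs()"
```

```text
s -68.1 lat 0.4 z 133.9 Fu -1.17 Fn -0.20 Fz 0.30 t 26.23
t 26.225 pos [498.4  82.9 133.9] shift cm [-49.84  -8.29 -13.39] rot [-0.002  0.    -0.001] F [-1.18  0.11  0.3 ] gap 39.8 q [ 0.1  -0.16  1.65  0.    1.65  1.93]
s -68.2 lat 0.5 z 133.9 Fu 0.75 Fn 0.03 Fz 0.46 t 26.27
```

View pics/w27.png

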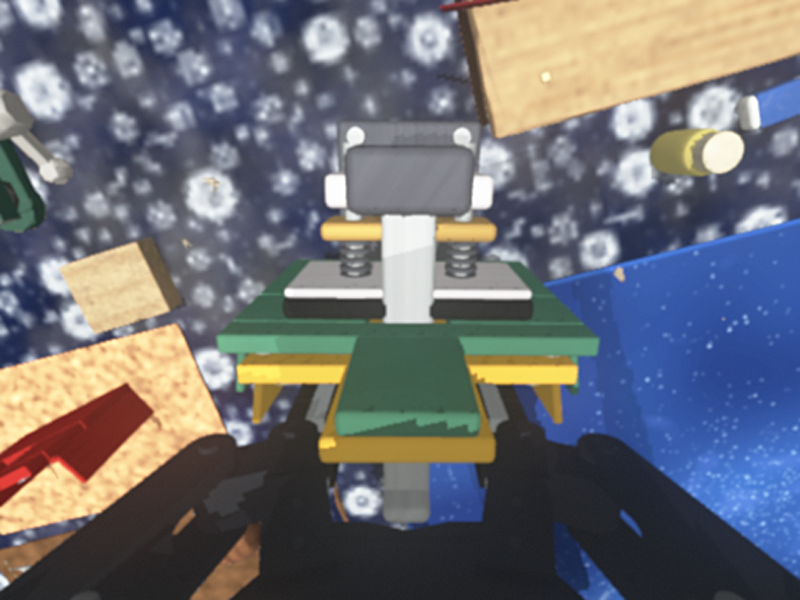

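Emit:
step_arm(
  motion=[
    [0.2,-0.06,0,0,0,0],
    [0.1,-0.03,0,0,0,0],
    [0,0,0,0,0,0],
  ],
)

```text
clock: 26.65
tool_pos: [501.2, 82.2, 133.9]
tool_rot: [0.43, 0.561, 0.431, -0.561]
contact_force: [-0.6, -0.2, -0.6]
finger_gap: 40.2
```

Emit:
step_arm(
  motion=[
    [0.1,-0.03,0,0,0,0],
    [0,0,0,0,0,0],
  ],
)

```text
clock: 26.9
tool_pos: [502.1, 81.9, 133.9]
tool_rot: [0.43, 0.561, 0.431, -0.561]
contact_force: [-0.7, 0.1, 1.0]
finger_gap: 40.3
```

Emit:
step_arm(
  motion=[
    [0.1,-0.03,0,0,0,0],
    [0,0,0,0,0,0],
  ],
)

```text
clock: 27.15
tool_pos: [502.5, 81.8, 133.9]
tool_rot: [-0.429, -0.561, -0.432, 0.561]
contact_force: [-2.7, 0.9, 1.2]
finger_gap: 39.9
```

Emit:
step_arm(
  motion=[
    [0.12,-0.03,0,0,0,0],
    [0,0,0,0,0,0],
  ],
)

```text
clock: 27.4
tool_pos: [503.0, 81.7, 133.9]
tool_rot: [-0.429, -0.56, -0.432, 0.562]
contact_force: [-2.7, 0.7, 2.0]
finger_gap: 39.9
```

Emit:
step_arm(
  motion=[
    [0.15,-0.04,0,0,0,0],
  ],
)

```text
clock: 27.52
tool_pos: [503.6, 81.5, 133.9]
tool_rot: [-0.428, -0.56, -0.433, 0.562]
contact_force: [-9.0, 2.1, 3.4]
finger_gap: 40.3
```

Emit:
step_arm(
  motion=[
    [0.12,-0.03,0,0,0,0],
  ],
)

```text
clock: 27.65
tool_pos: [503.7, 81.4, 133.9]
tool_rot: [-0.427, -0.559, -0.434, 0.563]
contact_force: [-9.0, 2.4, 3.5]
finger_gap: 40.2
```

Emit:
step_arm(
  motion=[
    [0.12,-0.03,0,0,0,0],
  ],
)

```text
clock: 27.78
tool_pos: [503.8, 81.4, 134.0]
tool_rot: [-0.427, -0.558, -0.434, 0.563]
contact_force: [-9.6, 1.5, 4.5]
finger_gap: 40.3
```

Emit:
step_arm(
  motion=[
    [0.14,-0.04,0,0,0,0],
  ],
)

```text
clock: 27.9
tool_pos: [503.8, 81.4, 134.0]
tool_rot: [-0.426, -0.557, -0.435, 0.564]
contact_force: [-10.0, 1.9, 4.5]
finger_gap: 40.6
```

```bash
python3 -c "
from h import *
hs();goto((0,0,0),-15.1,-1)
w=cam('wrist');overlay(w,[],'pics/w28.png')
hs()"
```

```text
s -62.5 lat 0.4 z 134.0 Fu -10.17 Fn -0.77 Fz 4.48 t 27.90
t 27.9 pos [503.8  81.4 134. ] shift cm [-50.38  -8.14 -13.4 ] rot [-0.005 -0.016 -0.002] F [-10.02   1.9    4.48] gap 40.6 q [ 0.09 -0.14  1.63  0.01  1.67  1.92]
s -62.5 lat 0.4 z 134.1 Fu -9.33 Fn -0.20 Fz 4.33 t 27.95
```

View pics/w28.png

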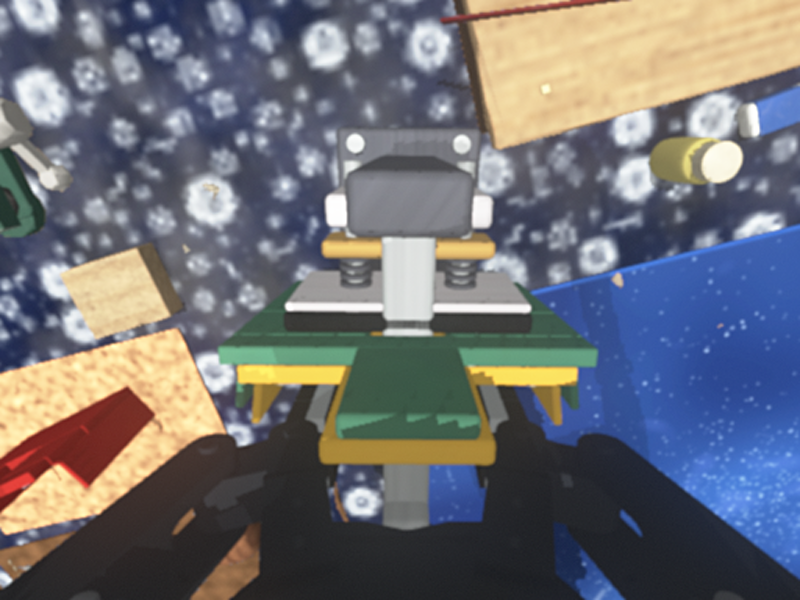

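Emit:
step_arm(
  motion=[
    [-0.15,0.04,0,0,0,0],
    [-0.4,0.1,0,0,-0.016,0],
    [-1.0,0.27,0,0,0,0],
    [-0.8,0.2,0,0,0,0],
    [0,0,4,0,0,0],
  ],
)

```text
clock: 28.58
tool_pos: [477.8, 87.3, 170.5]
tool_rot: [-0.429, -0.561, -0.432, 0.561]
contact_force: [0.0, 1.1, 0.7]
finger_gap: 40.2
```

Emit:
step_arm(
  motion=[
    [0,0,4,0,0,0],
    [-0.5,2,2,0,0,0.1],
    [0,5,0,0,0,0.16],
    [0.5,5,0,0,0,0.16],
    [0,4,0,0,0,0],
  ],
  jaw=0.8,
)

```text
clock: 29.2
tool_pos: [477.1, 249.6, 237.9]
tool_rot: [0.541, 0.459, 0.539, -0.454]
contact_force: [-0.1, -0.4, -0.0]
finger_gap: 68.3
```

```bash
python3 - <<'E'
from h import *
goto((469,327,160),11,-1)
t=cam("top");s=cam("scene")
overlay(s,[],"pics/s29.png",(150,240,180,280))
p,v=fit([(t,(155,195,115,170),mask(t,'S'))],'S',76,(468.7,327,11));print(p,v)
goto((469,327,160),11,-1)
E
```

```text
t 29.2 pos [477.1 249.6 237.9] shift cm [-0.81  7.74 -7.79] rot [-0.005  0.007  0.025] F [-0.11 -0.42 -0.05] gap 68.3 q [ 0.42 -0.08  1.39  0.    1.82  1.82]
[468.3207984  327.68264358  10.29510606] [np.float64(0.284)]
t 29.3 pos [476.5 251.2 237.2] shift cm [-0.75  7.58 -7.72] rot [-0.006  0.005  0.023] F [-0.02 -0.74 -0.95] gap 68.4 q [ 0.42 -0.08  1.39  0.    1.82  1.82]
```

View pics/s29.png

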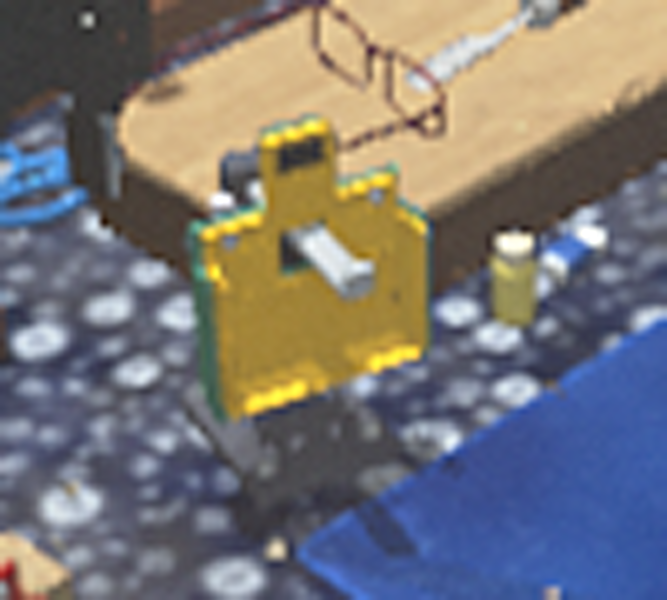

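Nested well. Onto the red one.

Emit:
step_arm(
  motion=[
    [-0.5,4,-2,0,0,0.02],
    [-0.3,3,-2,0,0,0],
    [0,0,-1,0,0,0],
    [0,0,0,0,0,0],
  ],
)

```text
clock: 29.8
tool_pos: [467.8, 320.9, 186.7]
tool_rot: [0.546, 0.454, 0.544, -0.448]
contact_force: [0.2, -0.1, 0.7]
finger_gap: 68.4
```

```bash
python3 - <<'E'
from h import *
goto((469,327,96),11,-1)
w=cam("wrist");overlay(w,traysegs('S',469,327,77,11/57.3),"pics/w30.png",(100,350,100,430))
E
```

```text
t 29.8 pos [467.8 320.9 186.7] shift cm [ 0.12  0.61 -9.07] rot [-0.005  0.008  0.003] F [ 0.22 -0.14  0.68] gap 68.4 q [ 0.54 -0.01  1.41 -0.    1.73  1.92]
```

View pics/w30.png

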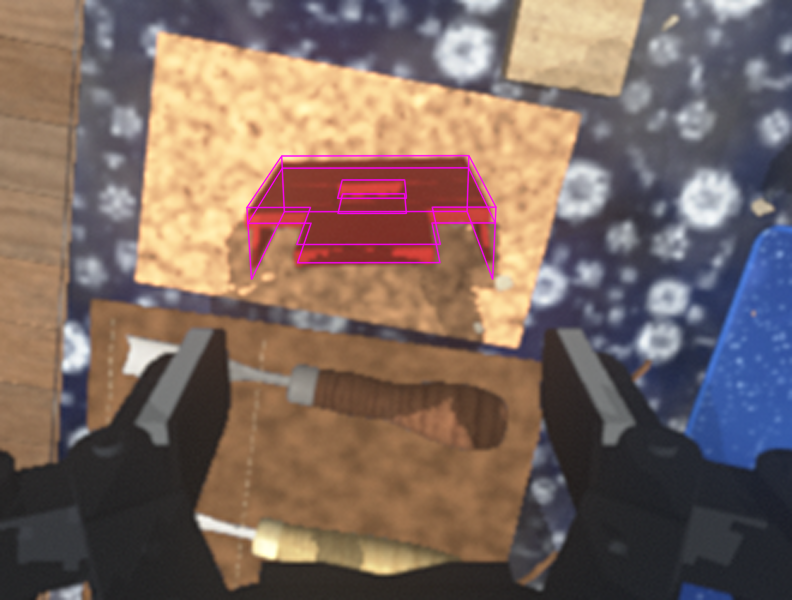

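Emit:
step_arm(
  motion=[
    [0.1,0.5,-3,-0.005,0.008,0.003],
    [0,0.1,-4,0,0,0],
    [0,0,0,0,0,0],
  ],
)

```text
clock: 30.22
tool_pos: [471.4, 324.4, 120.7]
tool_rot: [0.546, 0.453, 0.543, -0.449]
contact_force: [-0.3, 1.2, 1.0]
finger_gap: 68.5
```

```bash
python3 - <<'E'
from h import *
goto((469,327,97),11,-1)
E
```

```text
t 30.225 pos [471.4 324.4 120.7] shift cm [-0.24  0.26 -2.37] rot [-0.003  0.007  0.005] F [-0.34  1.18  0.99] gap 68.5 q [ 0.54  0.02  1.5  -0.    1.61  1.93]
```

Emit:
step_arm(
  motion=[
    [-0.2,0.25,-1.3,0,0.007,0.005],
    [0,0,-0.7,0,0,0],
    [0,0,0,0,0,0],
    [0,0,0,0,0,0],
  ],
)

```text
clock: 30.72
tool_pos: [471.9, 327.2, 106.1]
tool_rot: [0.546, 0.454, 0.545, -0.446]
contact_force: [-0.7, -0.7, 0.7]
finger_gap: 68.2
```

```bash
python3 - <<'E'
from h import *
goto((469,327,97),11,-1)
w=cam("wrist");overlay(w,[],"pics/w31.png",(100,350,100,430))
goto((469,327,97),11,-1)
E
```

```text
t 30.725 pos [471.9 327.2 106.1] shift cm [-0.29 -0.02 -0.91] rot [-0.007  0.007  0.001] F [-0.73 -0.72  0.66] gap 68.2 q [0.55 0.02 1.52 0.   1.59 1.93]
t 30.775 pos [471.9 327.3 106.1] shift cm [-0.29 -0.03 -0.91] rot [-0.008  0.007  0.001] F [-0.43 -0.07 -0.74] gap 68.2 q [0.55 0.02 1.52 0.   1.59 1.93]
```

View pics/w31.png

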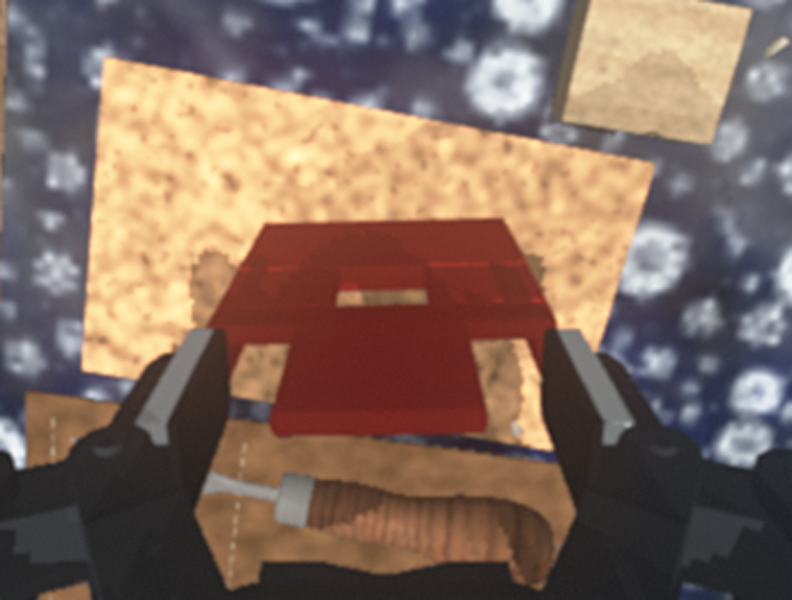

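Emit:
step_arm(
  motion=[
    [-0.3,-0.03,-0.5,-0.007,0.007,0.012],
    [0,0,-0.4,0,0,0],
    [0,0,0,0,0,0],
  ],
)

```text
clock: 31.15
tool_pos: [468.7, 327.1, 97.0]
tool_rot: [0.548, 0.447, 0.548, -0.446]
contact_force: [-0.1, 0.0, -1.1]
finger_gap: 68.2
```

```bash
python3 - <<'E'
from h import *
goto((469,327,97),11.3,-1)
E
```

```text
t 31.15 pos [468.7 327.1  97. ] shift cm [ 0.03 -0.01  0.  ] rot [-0.     0.    -0.007] F [-0.08  0.01 -1.09] gap 68.2 q [0.55 0.03 1.53 0.   1.58 1.92]
```

Emit:
step_arm(
  motion=[
    [0,0,0,0,0,0],
    [0,0,0,0,0,0],
    [0,0,0,0,0,0],
  ],
  jaw=0,
)

```text
clock: 31.52
tool_pos: [468.8, 327.3, 97.2]
tool_rot: [0.548, 0.447, 0.548, -0.446]
contact_force: [0.0, 0.1, -1.0]
finger_gap: 42.9
```

```bash
python3 - <<'E'
from h import *
w=cam("wrist");overlay(w,[],"pics/w32.png",(100,350,100,430))
goto((469,327,97),11.3,-1)
E
```

```text
t 31.575 pos [468.8 327.3  97.2] shift cm [ 0.02 -0.03 -0.02] rot [-0.001  0.    -0.007] F [-0.12 -0.11 -0.44] gap 42.9 q [0.55 0.03 1.53 0.   1.58 1.92]
```

View pics/w32.png

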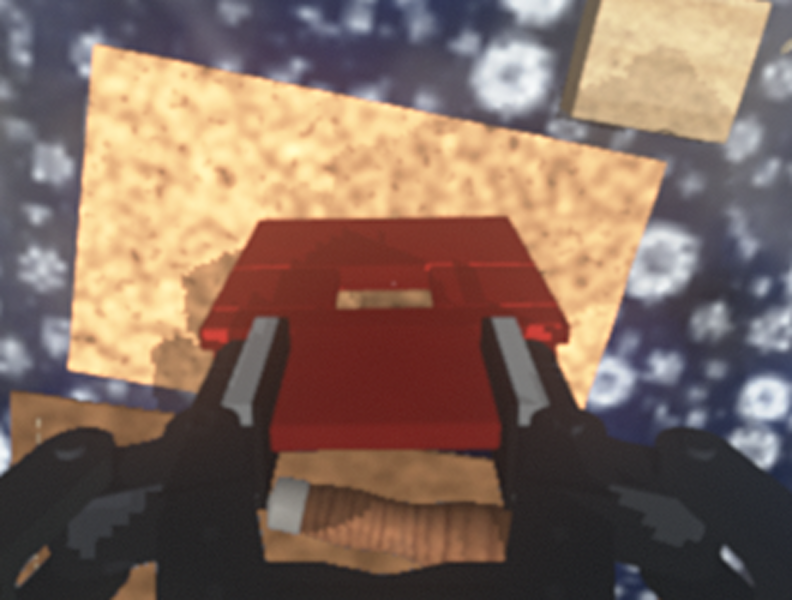

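Emit:
step_arm(
  motion=[
    [0,0,2,0,0,0],
    [-0.5,0,5,0,0,0],
    [-1.5,-2,4.5,0,0,-0.1],
    [-1.5,-4,1,0,0,-0.16],
    [-1,-5,0,0,0,-0.16],
  ],
)

```text
clock: 32.2
tool_pos: [421.7, 216.1, 230.3]
tool_rot: [0.441, 0.554, 0.442, -0.552]
contact_force: [0.6, -1.8, -0.9]
finger_gap: 42.1
```

```bash
python3 - <<'E'
from h import *
w=cam("wrist");overlay(w,[],"pics/w33.png",(100,350,100,430))
goto((417,103,215),-15.1,-1)
E
```

```text
t 32.25 pos [421.2 211.2 231.2] shift cm [ -0.42 -10.82  -1.62] rot [ 0.001  0.002 -0.029] F [ 4.16 -1.37  0.88] gap 42.7 q [ 0.39 -0.26  1.56 -0.    1.84  2.2 ]
```

View pics/w33.png

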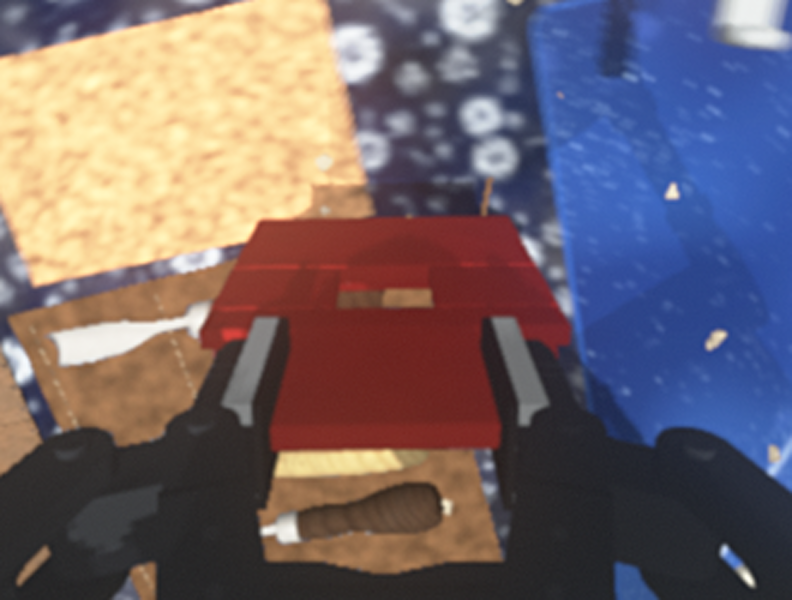

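Emit:
step_arm(
  motion=[
    [0,-4.5,-0.5,0,0,-0.03],
    [-0.2,-4,-0.5,0,0,0],
    [-0.2,-1.5,-0.5,0,0,0],
    [0,0,0,0,0,0],
    [0,0,0,0,0,0],
  ],
)

```text
clock: 32.88
tool_pos: [416.9, 108.6, 222.6]
tool_rot: [0.431, 0.566, 0.427, -0.558]
contact_force: [0.6, -0.2, -1.0]
finger_gap: 42.5
```

```bash
python3 - <<'E'
from h import *
hs();goto((421,103,181),-15.1,-1)
w=cam("wrist");overlay(w,[],"pics/w34.png")
hs()
E
```

```text
s -153.6 lat 4.0 z 222.6 Fu 0.67 Fn -0.07 Fz -0.99 t 32.88
t 32.875 pos [416.9 108.6 222.6] shift cm [ 0.41 -0.56 -4.16] rot [-0.002  0.012  0.003] F [ 0.62 -0.25 -0.99] gap 42.5 q [ 0.18 -0.38  1.67  0.    1.84  2.01]
s -153.6 lat 4.2 z 222.5 Fu -0.39 Fn -0.57 Fz -1.14 t 32.92
```

View pics/w34.png

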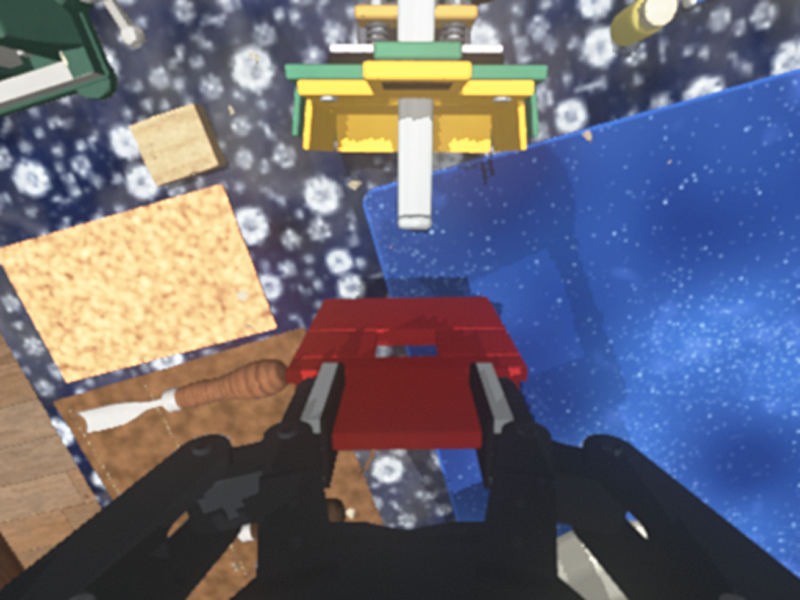

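Emit:
step_arm(
  motion=[
    [0.2,-0.3,-1.8,0,0.012,0.003],
    [0.1,-0.1,-1.8,0,0,0],
    [0,0,-0.2,0,0,0],
    [0,0,0,0,0,0],
  ],
)

```text
clock: 33.42
tool_pos: [419.5, 106.3, 180.0]
tool_rot: [-0.429, -0.56, -0.433, 0.562]
contact_force: [1.0, -0.5, -0.8]
finger_gap: 42.7
```

```bash
python3 - <<'E'
from h import *
hs();goto((421,103,181),-15.1,-1)
w=cam("wrist");overlay(w,[],"pics/w35.png")
hs()
E
```

```text
s -150.4 lat 2.4 z 180.0 Fu 1.10 Fn -0.23 Fz -0.80 t 33.42
t 33.425 pos [419.5 106.3 180. ] shift cm [ 0.15 -0.33  0.1 ] rot [-0.002 -0.005 -0.004] F [ 1.   -0.51 -0.8 ] gap 42.7 q [ 0.17 -0.37  1.74  0.    1.78  2.  ]
s -150.5 lat 2.4 z 180.0 Fu -0.47 Fn -0.28 Fz -0.89 t 33.48
```

View pics/w35.png

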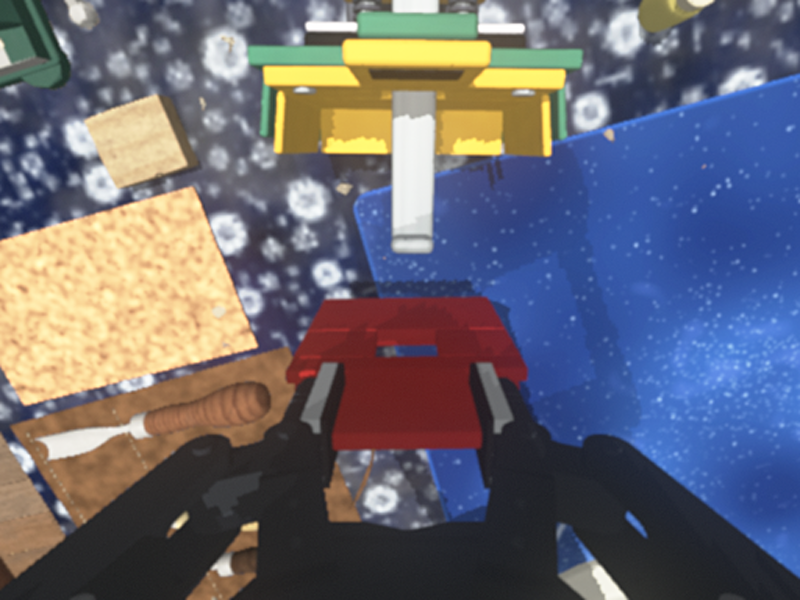

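Emit:
step_arm(
  motion=[
    [0.8,-0.45,0.1,0,-0.005,-0.004],
    [1.0,-0.27,0,0,0,0],
    [1.0,-0.27,0,0,0,0],
    [0.7,-0.19,0,0,0,0],
    [0,0,0,0,0,0],
  ],
)

```text
clock: 34.1
tool_pos: [458.1, 93.3, 182.6]
tool_rot: [0.43, 0.563, 0.43, -0.56]
contact_force: [-1.0, 0.6, -1.4]
finger_gap: 42.4
```

```bash
python3 - <<'E'
from h import *
hs();goto((421,103,181),-15.1,-1)
w=cam("wrist");overlay(w,[],"pics/w36.png")
s=cam("scene");overlay(s,[],"pics/s36.png",(150,240,180,280))
hs()
E
```

```text
s -109.8 lat -0.0 z 182.6 Fu -1.16 Fn 0.33 Fz -1.45 t 34.10
t 34.1 pos [458.1  93.3 182.6] shift cm [-3.71  0.97 -0.16] rot [-0.002  0.003  0.001] F [-1.03  0.62 -1.45] gap 42.4 q [ 0.13 -0.28  1.66  0.    1.75  1.96]
s -110.3 lat 0.1 z 182.6 Fu -0.15 Fn -0.35 Fz -1.56 t 34.20
```

View pics/w36.png

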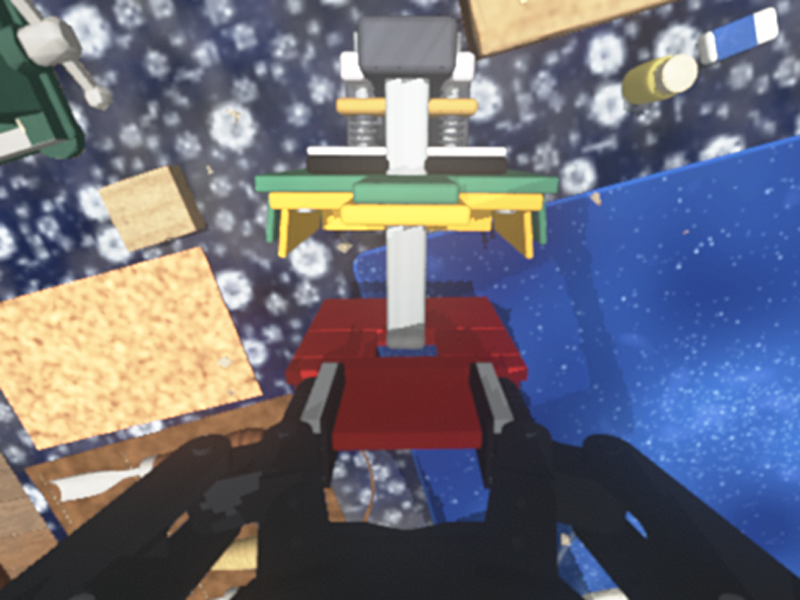

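View pics/s36.png

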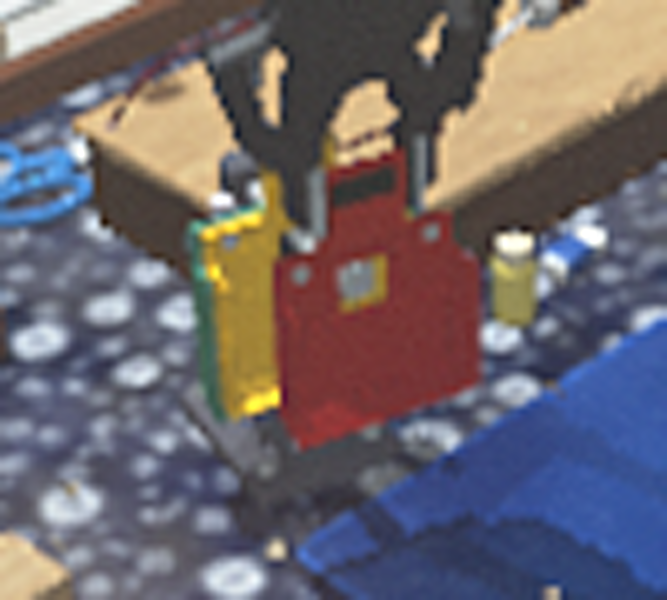

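Emit:
step_arm(
  motion=[
    [1.0,-0.27,0,0,0,0],
    [1.0,-0.27,0,0,0,0],
    [0.1,-0.03,-0.2,0,0,0],
    [0,0,-0.4,0,0,0],
    [0,0,-0.3,0,0,0],
  ],
)

```text
clock: 34.83
tool_pos: [480.0, 87.6, 173.1]
tool_rot: [0.43, 0.563, 0.43, -0.56]
contact_force: [0.0, 0.0, -1.9]
finger_gap: 42.7
```

```bash
python3 - <<'E'
from h import *
hs();goto((421,103,181),-15.1,-1)
w=cam("wrist");overlay(w,[],"pics/w37.png")
hs()
E
```

```text
s -87.2 lat 0.2 z 173.1 Fu 0.02 Fn 0.01 Fz -1.88 t 34.83
t 34.825 pos [480.   87.6 173.1] shift cm [-5.9   1.54  0.79] rot [-0.003  0.003  0.   ] F [ 0.02  0.   -1.88] gap 42.7 q [ 0.11 -0.22  1.63  0.    1.73  1.94]
s -87.4 lat 0.1 z 172.7 Fu 0.08 Fn 0.21 Fz -1.66 t 34.88
```

View pics/w37.png

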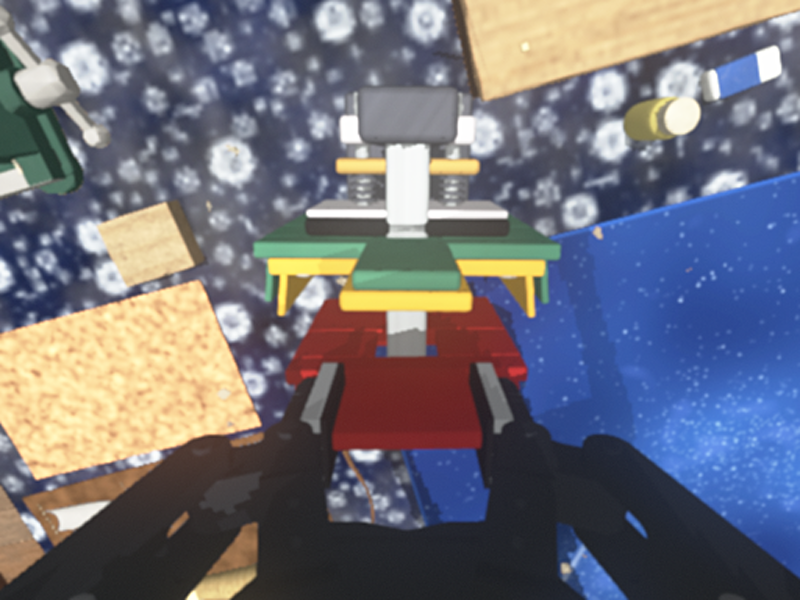

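Emit:
step_arm(
  motion=[
    [0,0,-0.3,0,0,0],
    [0,0,-0.2,0,0,0],
    [0,0,-0.1,0,0,0],
    [0,0,0,0,0,0],
  ],
)

```text
clock: 35.38
tool_pos: [479.4, 87.7, 166.2]
tool_rot: [0.43, 0.563, 0.43, -0.56]
contact_force: [-0.1, -0.7, -1.6]
finger_gap: 42.7
```

Emit:
step_arm(
  motion=[
    [0,0,-0.1,0,0,0],
    [0,0,0,0,0,0],
  ],
)

```text
clock: 35.62
tool_pos: [479.5, 87.8, 165.4]
tool_rot: [0.43, 0.563, 0.43, -0.56]
contact_force: [-0.1, -0.2, -1.4]
finger_gap: 42.6
```

Emit:
step_arm(
  motion=[
    [0,0,-0.1,0,0,0],
    [0,0,0,0,0,0],
  ],
)

```text
clock: 35.88
tool_pos: [479.8, 87.8, 165.2]
tool_rot: [0.43, 0.563, 0.43, -0.56]
contact_force: [0.1, -0.2, -0.9]
finger_gap: 42.5
```

Emit:
step_arm(
  motion=[
    [0,0,-0.08,0,0,0],
    [0,0,0,0,0,0],
  ],
)

```text
clock: 36.12
tool_pos: [479.8, 87.8, 165.1]
tool_rot: [0.43, 0.563, 0.43, -0.559]
contact_force: [0.2, -0.4, -0.4]
finger_gap: 42.4
```

```bash
python3 - <<'E'
from h import *
hs()
w=cam("wrist");overlay(w,[],"pics/w38.png")
s=cam("scene");overlay(s,[],"pics/s38.png",(150,240,180,280))
hs()
E
```

```text
s -87.4 lat 0.3 z 165.1 Fu 0.32 Fn -0.34 Fz -0.43 t 36.12
s -87.3 lat 0.3 z 165.1 Fu -0.68 Fn -0.06 Fz 2.21 t 36.23
```

View pics/w38.png

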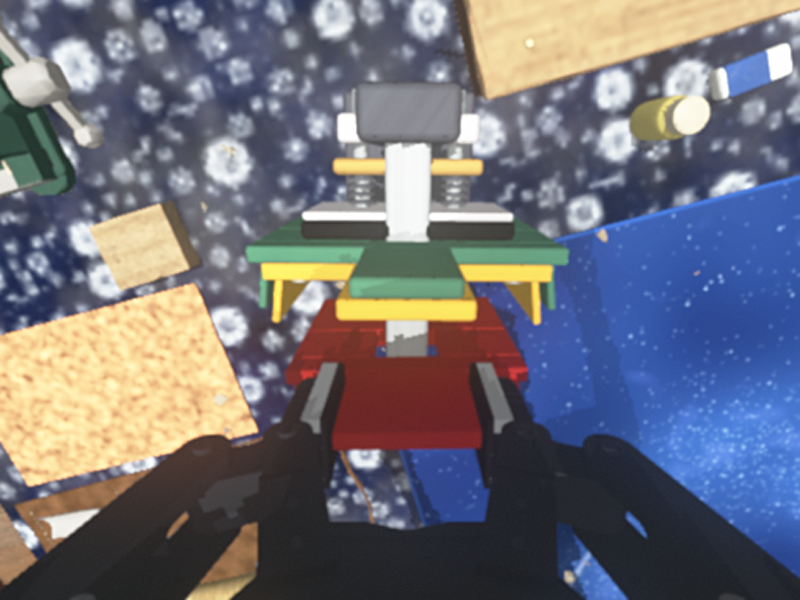

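View pics/s38.png

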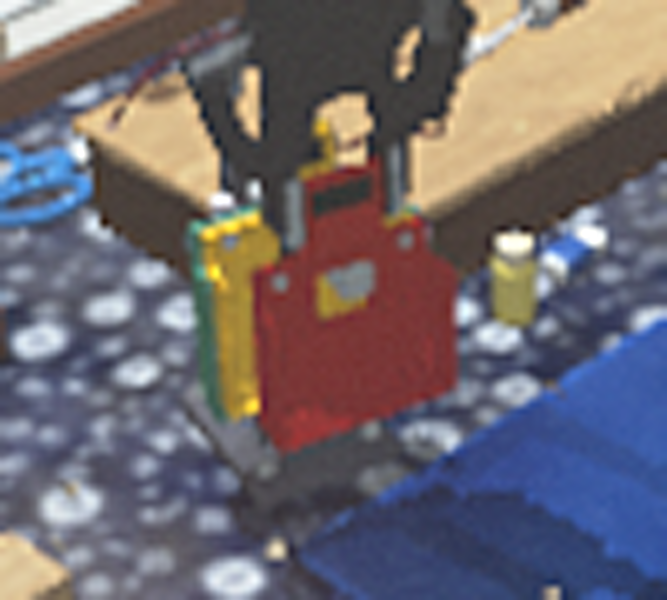

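Emit:
step_arm(
  motion=[
    [0.5,-0.15,0.05,0,0,0],
    [0.5,-0.14,0,0,0,0],
    [0.4,-0.11,0,0,0,0],
    [0,0,0,0,0,0],
  ],
)

```text
clock: 36.72
tool_pos: [494.9, 83.5, 165.1]
tool_rot: [0.43, 0.563, 0.43, -0.56]
contact_force: [0.1, 0.7, 0.4]
finger_gap: 42.6
```

```bash
python3 - <<'E'
from h import *
hs()
w=cam("wrist");overlay(w,[],"pics/w39.png")
hs()
E
```

```text
s -71.7 lat 0.1 z 165.1 Fu -0.11 Fn 0.65 Fz 0.41 t 36.73
s -71.8 lat 0.1 z 165.1 Fu 0.48 Fn -0.11 Fz 0.71 t 36.77
```

View pics/w39.png

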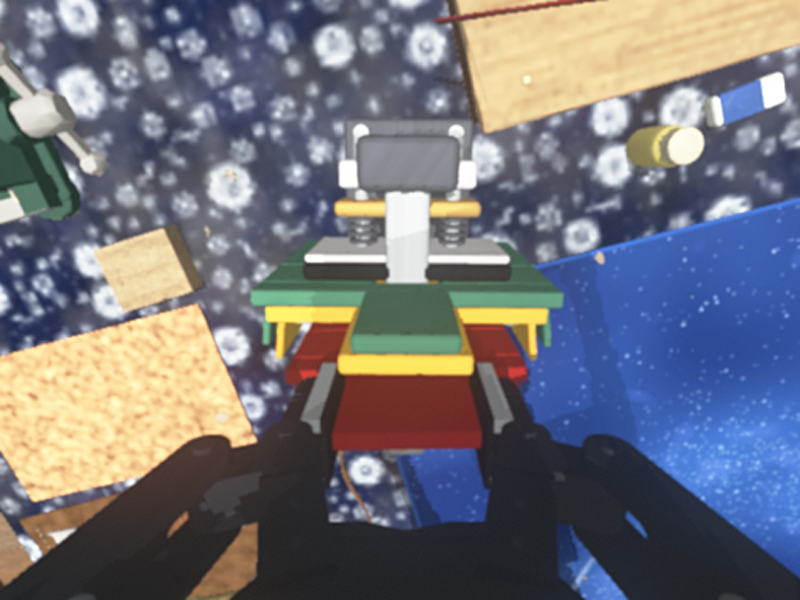

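Sliding in centred and free. On to about s = -60.

Emit:
step_arm(
  motion=[
    [0.4,-0.11,0,0,0,0],
    [0.4,-0.11,0,0,0,0],
    [0.2,-0.05,0,0,0,0],
    [0,0,0,0,0,0],
  ],
)

```text
clock: 37.28
tool_pos: [505.4, 80.7, 165.1]
tool_rot: [0.43, 0.563, 0.43, -0.56]
contact_force: [-1.1, 0.1, 1.6]
finger_gap: 42.8
```

```bash
python3 - <<'E'
from h import *
hs()
E
```

```text
s -60.9 lat 0.1 z 165.1 Fu -1.07 Fn -0.19 Fz 1.61 t 37.27
```

Emit:
step_arm(
  motion=[
    [0,0,0,0,0,0],
    [0,0,0,0,0,0],
    [0,0,1,0,0,0],
    [0,0,3.5,0,0,0],
    [0,0,1,0,0,0],
  ],
  jaw=0.72,
)

```text
clock: 37.9
tool_pos: [504.9, 80.6, 221.3]
tool_rot: [0.43, 0.563, 0.43, -0.56]
contact_force: [-0.6, 0.2, 0.2]
finger_gap: 61.9
```

```bash
python3 - <<'E'
from h import *
hs();goto((421,103,181),-15.1,-1)
w=cam("wrist");overlay(w,[],"pics/w40.png")
s=cam("scene");overlay(s,[],"pics/s40.png",(150,240,180,280))
hs()
E
```

```text
s -61.3 lat -0.1 z 221.3 Fu -0.60 Fn 0.07 Fz 0.21 t 37.90
t 37.9 pos [504.9  80.6 221.3] shift cm [-8.39  2.24 -4.03] rot [-0.002  0.003 -0.   ] F [-0.56  0.22  0.21] gap 61.9 q [ 0.09 -0.15  1.49  0.    1.8   1.93]
s -61.5 lat -0.2 z 219.5 Fu 0.45 Fn 0.33 Fz -1.71 t 38.00
```

View pics/w40.png

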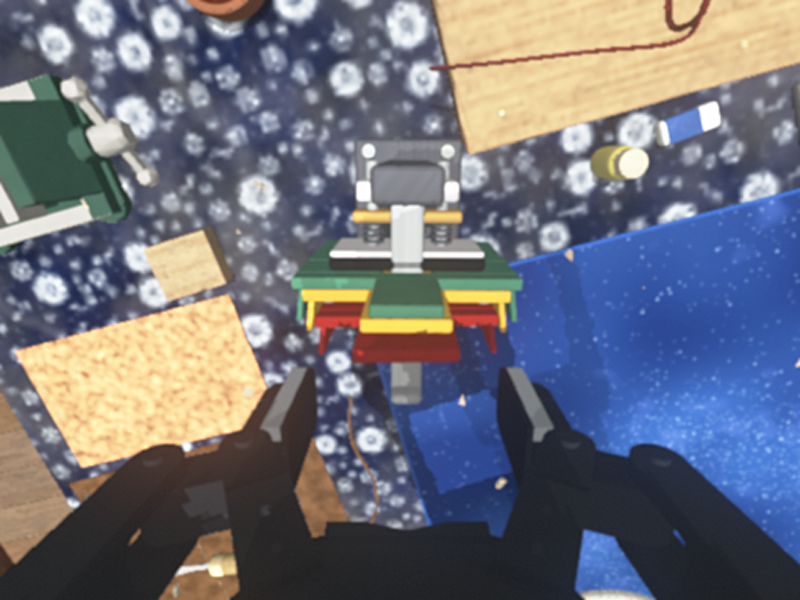

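View pics/s40.png

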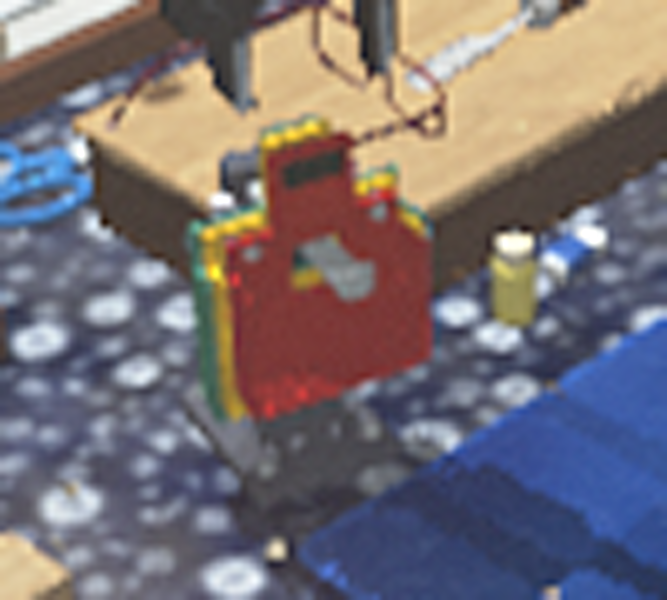

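Emit:
step_arm(
  motion=[
    [-1.5,0.4,0,0,0,0],
    [-1.1,0.3,0,0,0,0],
    [0,0,-3,0,0,0],
    [0,0,-3.5,0,0,0],
    [0,0,0,0,0,0],
  ],
  jaw=0.47,
)

```text
clock: 38.62
tool_pos: [475.8, 87.8, 148.2]
tool_rot: [-0.429, -0.56, -0.431, 0.562]
contact_force: [-0.2, 0.2, 0.8]
finger_gap: 40.1
```

```bash
python3 -c "
from h import *
hs();goto((0,0,0),-15.1,-1)"
```

```text
s -91.3 lat -0.8 z 148.2 Fu -0.19 Fn 0.14 Fz 0.80 t 38.62
t 38.625 pos [475.8  87.8 148.2] shift cm [-47.58  -8.78 -14.82] rot [-0.002 -0.005 -0.   ] F [-0.15  0.18  0.8 ] gap 40.1 q [ 0.11 -0.22  1.68  0.    1.69  1.95]
```

Emit:
step_arm(
  motion=[
    [0,0.1,-1.0,0,-0.005,0],
    [0,0,-0.8,0,0,0],
    [0,0,0,0,0,0],
    [0.3,-0.08,0,0,0,0],
    [0,0,0,0,0,0],
  ],
)

```text
clock: 39.25
tool_pos: [480.5, 88.2, 133.0]
tool_rot: [0.431, 0.564, 0.429, -0.559]
contact_force: [0.9, 0.9, 0.2]
finger_gap: 40.4
```

Emit:
step_arm(
  motion=[
    [0.3,-0.11,0,0,0.006,0],
    [0.3,-0.09,0,0,0,0],
    [0.2,-0.05,0,0,0,0],
    [0,0,0,0,0,0],
  ],
)

```text
clock: 39.75
tool_pos: [489.6, 85.4, 133.6]
tool_rot: [0.429, 0.562, 0.43, -0.561]
contact_force: [-0.5, 0.2, -0.1]
finger_gap: 40.1
```

```bash
python3 -c "
from h import *
hs();goto((0,0,0),-15.1,-1)
w=cam('wrist');overlay(w,[],'pics/w41.png')
hs()"
```

```text
s -77.4 lat 0.6 z 133.6 Fu -0.57 Fn 0.09 Fz -0.08 t 39.75
t 39.75 pos [489.6  85.4 133.6] shift cm [-48.96  -8.54 -13.36] rot [-0.002  0.001 -0.   ] F [-0.53  0.24 -0.08] gap 40.1 q [ 0.1  -0.19  1.67  0.    1.66  1.94]
s -77.4 lat 0.6 z 133.6 Fu -0.81 Fn -0.32 Fz -0.22 t 39.80
```

View pics/w41.png

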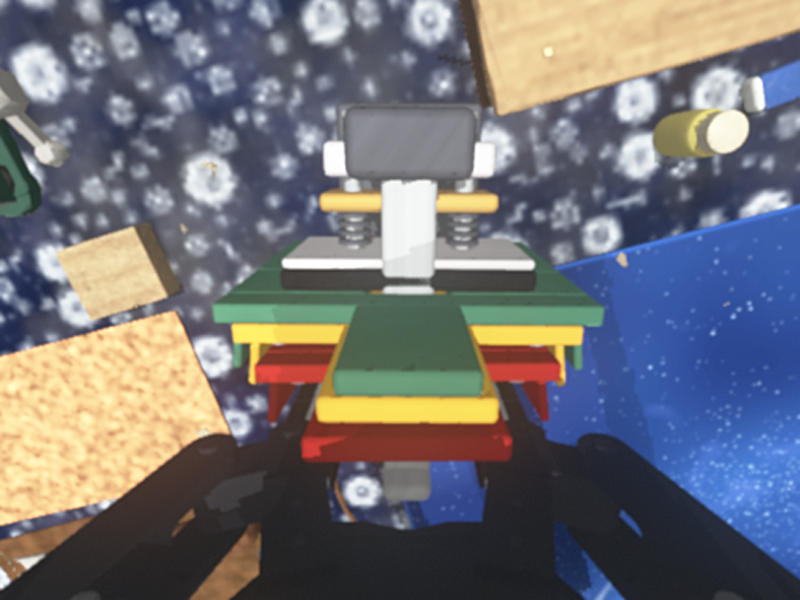

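Emit:
step_arm(
  motion=[
    [0.25,-0.07,0,0,0,0],
    [0.2,-0.06,0,0,0,0],
    [0,0,0,0,0,0],
  ],
)

```text
clock: 40.17
tool_pos: [493.9, 84.2, 133.6]
tool_rot: [0.429, 0.562, 0.431, -0.561]
contact_force: [-0.6, -0.0, -0.1]
finger_gap: 40.3
```

Emit:
step_arm(
  motion=[
    [0.1,-0.03,0,0,0,0],
    [0,0,0,0,0,0],
  ],
)

```text
clock: 40.42
tool_pos: [494.9, 84.0, 133.6]
tool_rot: [0.429, 0.562, 0.431, -0.561]
contact_force: [-0.5, 1.2, -0.2]
finger_gap: 39.9
```

Emit:
step_arm(
  motion=[
    [0.1,-0.03,0,0,0,0],
    [0,0,0,0,0,0],
  ],
)

```text
clock: 40.67
tool_pos: [495.9, 83.7, 133.6]
tool_rot: [0.429, 0.562, 0.431, -0.561]
contact_force: [0.4, 0.6, 0.5]
finger_gap: 39.7
```

Emit:
step_arm(
  motion=[
    [0.1,-0.03,0,0,0,0],
    [0,0,0,0,0,0],
  ],
)

```text
clock: 40.92
tool_pos: [496.7, 83.5, 133.6]
tool_rot: [0.429, 0.562, 0.431, -0.561]
contact_force: [-1.6, 0.9, 0.1]
finger_gap: 40.0
```

Emit:
step_arm(
  motion=[
    [0.1,-0.03,0,0,0,0],
    [0,0,0,0,0,0],
  ],
)

```text
clock: 41.18
tool_pos: [496.9, 83.4, 133.7]
tool_rot: [-0.429, -0.561, -0.432, 0.561]
contact_force: [-3.0, -0.2, 1.0]
finger_gap: 39.9
```

Emit:
step_arm(
  motion=[
    [0.12,-0.03,0,0,0,0],
  ],
)

```text
clock: 41.3
tool_pos: [497.3, 83.2, 133.7]
tool_rot: [-0.428, -0.561, -0.432, 0.562]
contact_force: [-8.0, 1.8, 4.4]
finger_gap: 39.9
```

Emit:
step_arm(
  motion=[
    [0.12,-0.03,0,0,0,0],
  ],
)

```text
clock: 41.42
tool_pos: [497.5, 83.2, 133.7]
tool_rot: [-0.428, -0.56, -0.433, 0.562]
contact_force: [-8.2, 1.4, 4.2]
finger_gap: 40.1
```

Emit:
step_arm(
  motion=[
    [0.13,-0.04,0,0,0,0],
  ],
)

```text
clock: 41.55
tool_pos: [497.7, 83.2, 133.8]
tool_rot: [-0.427, -0.559, -0.434, 0.563]
contact_force: [-9.5, 2.0, 4.3]
finger_gap: 39.7
```

Emit:
step_arm(
  motion=[
    [0.14,-0.04,0,0,0,0],
  ],
)

```text
clock: 41.68
tool_pos: [497.7, 83.1, 133.8]
tool_rot: [-0.426, -0.558, -0.435, 0.564]
contact_force: [-9.9, 1.3, 4.9]
finger_gap: 40.3
```

```bash
python3 - <<'E'
from h import *
hs()
c=cam('wrist');cv2.imwrite("pics/w42raw.png",c["image"][:,:,::-1]);overlay(c,[],'pics/w42.png',(110,200,190,330))
np.savez("w42.npz",R=c["R"],t=c["t"])
hs();goto((0,0,0),-15.1,-1)
E
```

```text
s -68.9 lat 0.5 z 133.8 Fu -9.87 Fn -1.35 Fz 4.86 t 41.67
s -68.8 lat 0.5 z 133.8 Fu -10.89 Fn -0.17 Fz 4.52 t 41.73
t 41.725 pos [497.8  83.1 133.8] shift cm [-49.78  -8.31 -13.38] rot [-0.005 -0.014 -0.002] F [-10.56   2.67   4.52] gap 40.2 q [ 0.09 -0.15  1.64  0.01  1.67  1.93]
```

View pics/w42.png

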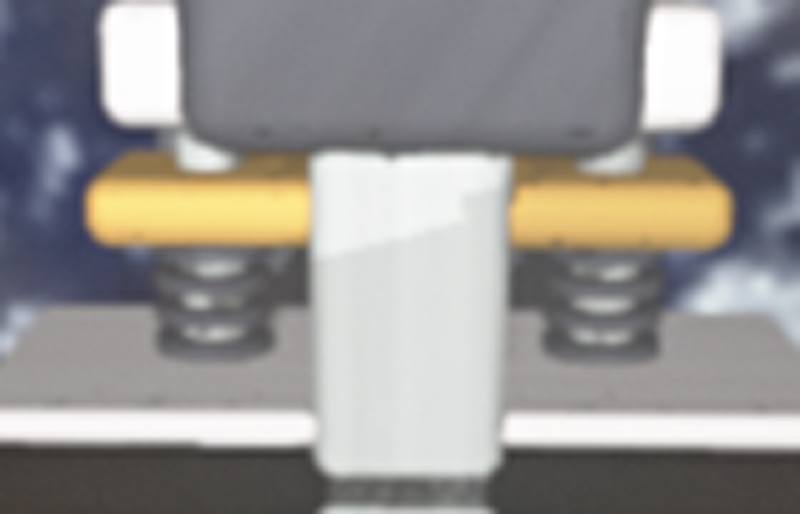

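```bash
python3 - <<'E'
import cv2,numpy as np
raw=cv2.imread("pics/w42raw.png"); 
cv2.imwrite("pics/w42f.png",cv2.resize(raw,(800,600),interpolation=cv2.INTER_CUBIC))
for n in ["w13","w14","w15","w27","w28","w41","w42f"]:
    im=cv2.imread(f"pics/{n}.png").astype(float)
    # orange mask columns, right part
    B,G,R=im[...,0],im[...,1],im[...,2]
    cols=slice(440,488) if True else 0
    sat=(R-B)[:420,440:452].mean(1)   # right of bar, left of the spring
    lum=im.mean(2)[:420,440:452].mean(1)
    r0=np.argmax(sat[150:300])+150
    # orange lower edge: last crossing of half max
    h=sat[r0]/2
    k=r0
    while sat[k]>h:k+=1
    e1=k-1+(sat[k-1]-h)/(sat[k-1]-sat[k])
    # white->black edge: peak after e1
    p=np.argmax(lum[int(e1)+10:int(e1)+90])+int(e1)+10
    d=-np.diff(lum[p:p+15]); j=np.argmax(d); 
    w=d[max(0,j-2):j+3]; e2=p+max(0,j-2)+.5+(w*np.arange(len(w))).sum()/w.sum()
    # widths of orange bar
    row=(R-B)[int(r0)]; xs=np.where(row>70)[0]; xs=xs[(xs>300)&(xs<520)]
    # pad white line width
    rr=lum.argmax(); pr=im.mean(2)[p]; 
    print(n,"orange edge %.2f pad edge %.2f diff %.2f orange width %d"%(e1,e2,e2-e1,xs.max()-xs.min()))
E
```

```text
w13 orange edge 248.66 pad edge 307.53 diff 58.87 orange width 173
w14 orange edge 271.00 pad edge 329.96 diff 58.96 orange width 170
w15 orange edge 277.19 pad edge 331.34 diff 54.15 orange width 170
w27 orange edge 240.71 pad edge 298.28 diff 57.57 orange width 172
w28 orange edge 258.39 pad edge 312.18 diff 53.79 orange width 172
w41 orange edge 211.94 pad edge 268.55 diff 56.61 orange width 177
w42f orange edge 238.56 pad edge 293.44 diff 54.88 orange width 174
```

```bash
cat > pad.py <<'E'
from h import *
def pad(c):
    """pad edge s and orange edge s by rays at z=145 (orange used as fixed reference), raw px"""
    im=cv2.resize(c["image"],(800,600),interpolation=cv2.INTER_CUBIC).astype(float)
    u=np.array([.9655,-.2605]); sR=lambda r:(ray(c,(446/1.5625,(r+.5)/1.5625-.5),145)[:2]-[460.8,92.6])@u-107
    sat=(im[...,0]-im[...,2])[:420,440:452].mean(1); lum=im.mean(2)[:420,440:452].mean(1)
    r0=np.argmax(sat[100:300])+100;h=sat[r0]/2;k=r0
    while sat[k]>h:k+=1
    e1=k-1+(sat[k-1]-h)/(sat[k-1]-sat[k]); p=np.argmax(lum[int(e1)+10:int(e1)+90])+int(e1)+10
    d=-np.diff(lum[p:p+15]);j=np.argmax(d);a=max(0,j-2);w=d[a:j+3];e2=p+a+.5+(w*np.arange(len(w))).sum()/w.sum()
    return sR(e1),sR(e2),sR(e1)-sR(e2),e2-e1
E
python3 - <<'E'
from pad import *
z=np.load("w42.npz"); im=cv2.imread("pics/w42raw.png")[:,:,::-1]
c=dict(image=im,R=z["R"],t=z["t"],f=192/np.tan(np.radians(66.94636378500437)/2),cx=260.03721693639176,cy=189.14552238354705)
print(pad(c))
# reconstruct the earlier views
def mk(n,pos,q):
    T=np.eye(4);T[:3,:3]=Rn.from_quat([q[1],q[2],q[3],q[0]]).as_matrix();T[:3,3]=pos
    cc=optics_tfc; W=np.linalg.inv(T@cc)
    return dict(c,image=cv2.resize(cv2.imread(f"pics/{n}.png")[:,:,::-1],(512,384),interpolation=cv2.INTER_AREA),R=W[:3,:3],t=W[:3,3])
optics_tfc=np.array([[-6.66979906e-04,-3.03300447e-01,9.52894744e-01,-143.03848],[5.49995804e-04,-9.52894924e-01,-3.03300119e-01,78.2789274],[9.99999626e-01,3.21793026e-04,8.02375740e-04,-.580747679],[0,0,0,1]])
for n,p,q in [("w13",[500.7,82.0,133.0],[-0.429,-0.561,-0.431,0.561]),("w14",[507.8,80.2,133.0],[-0.429,-0.561,-0.431,0.561]),("w15",[509.6,79.7,133.2],[-0.425,-0.557,-0.435,0.565]),("w27",[498.4,82.9,133.9],[.43,.562,.431,-.561]),("w28",[503.8,81.4,134.0],[-0.426,-0.557,-0.435,0.564]),("w41",[489.6,85.4,133.6],[.429,.562,.43,-.561])]:
    print(n,np.round(pad(mk(n,p,np.array(q)/np.linalg.norm(q))),2))
E
```

```text
(np.float64(-15.015582530286252), np.float64(-31.851081206562867), np.float64(16.835498676276615), np.float64(54.87884002285125))
w13 [-14.56 -32.83  18.27  58.87]
w14 [-13.99 -32.86  18.87  58.92]
w15 [-13.7  -31.21  17.51  54.19]
w27 [-14.85 -32.66  17.8   57.64]
w28 [-14.22 -31.23  17.02  53.86]
w41 [-15.62 -32.39  16.76  56.62]
```

Emit:
step_arm(
  motion=[
    [0.13,-0.04,0.08,0.004,-0.01,0],
  ],
)

```text
clock: 41.85
tool_pos: [497.8, 83.2, 134.0]
tool_rot: [-0.426, -0.561, -0.435, 0.561]
contact_force: [-6.6, 2.5, -0.4]
finger_gap: 40.1
```

```bash
python3 - <<'E'
from pad import *
hs();print(np.round(pad(cam("wrist")),2));hs();goto((0,0,0),-15.1,-1)
E
```

```text
s -68.8 lat 0.5 z 134.0 Fu -7.00 Fn 0.67 Fz -0.44 t 41.85
[-15.06 -31.87  16.81  54.72]
s -68.8 lat 0.5 z 134.0 Fu -6.70 Fn 0.55 Fz 0.26 t 41.90
t 41.9 pos [497.8  83.1 134. ] shift cm [-49.78  -8.31 -13.4 ] rot [-0.01  -0.007 -0.002] F [-6.32  2.28  0.26] gap 40.2 q [ 0.09 -0.16  1.65  0.01  1.66  1.92]
```

Emit:
step_arm(
  motion=[
    [0.15,-0.04,0.05,0.005,-0.005,0],
  ],
)

```text
clock: 42.02
tool_pos: [497.9, 83.2, 134.0]
tool_rot: [0.425, 0.562, 0.436, -0.559]
contact_force: [-8.7, 2.6, 2.9]
finger_gap: 40.3
```

```bash
python3 - <<'E'
from pad import *
hs();print(np.round(pad(cam("wrist")),2));hs();goto((0,0,0),-15.1,-1)
E
```

```text
s -68.7 lat 0.6 z 134.0 Fu -9.04 Fn 0.26 Fz 2.89 t 42.02
[-15.15 -31.78  16.63  54.17]
s -68.7 lat 0.5 z 134.0 Fu -8.59 Fn -0.38 Fz 1.54 t 42.08
t 42.075 pos [497.9  83.1 134. ] shift cm [-49.79  -8.31 -13.4 ] rot [-0.016 -0.006 -0.002] F [-8.39  1.87  1.54] gap 40.2 q [ 0.09 -0.16  1.65  0.02  1.66  1.92]
```

Emit:
step_arm(
  motion=[
    [0.2,-0.05,0.05,-0.008,-0.007,0],
  ],
)

```text
clock: 42.2
tool_pos: [498.2, 83.0, 133.9]
tool_rot: [0.428, 0.562, 0.434, -0.56]
contact_force: [-11.8, 2.1, 2.0]
finger_gap: 39.9
```

```bash
python3 - <<'E'
from pad import *
hs();print(np.round(pad(cam("wrist")),2));hs();goto((0,0,0),-15.1,-1)
E
```

```text
s -68.4 lat 0.4 z 133.9 Fu -11.92 Fn -1.08 Fz 2.01 t 42.20
[-15.08 -31.57  16.49  53.69]
s -68.5 lat 0.5 z 133.8 Fu -9.82 Fn -0.16 Fz 2.62 t 42.25
t 42.25 pos [498.1  83.  133.8] shift cm [-49.81  -8.3  -13.38] rot [-0.008 -0.004 -0.003] F [-9.52  2.4   2.62] gap 40.4 q [ 0.09 -0.16  1.65  0.01  1.66  1.92]
```

Emit:
step_arm(
  motion=[
    [0.22,-0.06,0.08,-0.006,-0.006,0],
  ],
)

```text
clock: 42.38
tool_pos: [498.2, 82.9, 133.8]
tool_rot: [-0.429, -0.56, -0.432, 0.561]
contact_force: [-11.6, 2.0, 1.1]
finger_gap: 40.0
```

```bash
python3 - <<'E'
from pad import *
hs();print(np.round(pad(cam("wrist")),2));hs();goto((0,0,0),-15.1,-1)
E
```

```text
s -68.4 lat 0.4 z 133.8 Fu -11.71 Fn -1.10 Fz 1.12 t 42.38
[-15.12 -31.55  16.43  53.49]
s -68.4 lat 0.4 z 133.8 Fu -10.53 Fn -0.54 Fz 2.69 t 42.42
t 42.425 pos [498.2  82.9 133.8] shift cm [-49.82  -8.29 -13.38] rot [-0.003 -0.004 -0.003] F [-10.3    2.22   2.69] gap 40.0 q [ 0.1  -0.16  1.65  0.    1.66  1.93]
```

Emit:
step_arm(
  motion=[
    [0.26,-0.07,0.08,-0.003,-0.006,0],
  ],
)

```text
clock: 42.55
tool_pos: [498.4, 82.9, 133.7]
tool_rot: [-0.43, -0.56, -0.432, 0.562]
contact_force: [-12.1, 2.5, 2.2]
finger_gap: 40.5
```

```bash
python3 - <<'E'
from pad import *
hs();print(np.round(pad(cam("wrist")),2));hs();goto((0,0,0),-15.1,-1)
E
```

```text
s -68.1 lat 0.4 z 133.7 Fu -12.33 Fn -0.72 Fz 2.16 t 42.55
[-15.22 -31.3   16.09  52.34]
s -68.1 lat 0.4 z 133.7 Fu -12.99 Fn -0.59 Fz 3.23 t 42.60
t 42.6 pos [498.4  82.8 133.7] shift cm [-49.84  -8.28 -13.37] rot [-0.    -0.004 -0.004] F [-12.7    2.81   3.23] gap 39.9 q [ 0.1  -0.16  1.65  0.    1.66  1.93]
```

Emit:
step_arm(
  motion=[
    [0.2,-0.05,0.05,0,-0.004,0],
  ],
)

```text
clock: 42.72
tool_pos: [498.4, 82.9, 133.7]
tool_rot: [-0.43, -0.559, -0.433, 0.562]
contact_force: [-11.2, 1.3, 4.3]
finger_gap: 40.1
```

```bash
python3 - <<'E'
from pad import *
hs();print(np.round(pad(cam("wrist")),2));hs();goto((0,0,0),-15.1,-1)
E
```

```text
s -68.2 lat 0.4 z 133.7 Fu -11.15 Fn -1.62 Fz 4.32 t 42.73
[-15.21 -31.3   16.09  52.37]
s -68.1 lat 0.4 z 133.7 Fu -12.25 Fn -0.65 Fz 3.49 t 42.77
t 42.775 pos [498.4  82.9 133.7] shift cm [-49.84  -8.29 -13.37] rot [-0.001 -0.006 -0.004] F [-12.     2.57   3.49] gap 40.3 q [ 0.1  -0.16  1.65  0.    1.66  1.93]
```

Emit:
step_arm(
  motion=[
    [-0.15,0.04,0,0,0,0],
    [-0.4,0.1,0,0,0,0],
    [-1.0,0.27,0,0,0,0],
    [-0.8,0.2,0,0,0,0],
    [0,0,4,0,0,0],
  ],
)

```text
clock: 43.4
tool_pos: [472.3, 88.9, 170.2]
tool_rot: [-0.429, -0.558, -0.433, 0.564]
contact_force: [-0.0, 0.2, 0.2]
finger_gap: 40.2
```

Emit:
step_arm(
  motion=[
    [0,0,4,0,0,0],
    [-2,0.5,2,0,0,0],
    [-4,1,0,0,0,0],
    [-2,0,0,0,0,0],
    [0,0,0,0,0,0],
  ],
)

```text
clock: 44.02
tool_pos: [389.6, 104.6, 236.6]
tool_rot: [0.431, 0.561, 0.431, -0.56]
contact_force: [-0.4, -0.5, -0.1]
finger_gap: 40.1
```

```bash
python3 - <<'E'
from h import *
hs();goto((0,0,0),-15.1,-1)
w=cam("wrist");overlay(w,[],"pics/w50.png")
s=cam("scene");overlay(s,[],"pics/s50.png",(150,240,180,280))
t=cam("top");overlay(t,[],"pics/t50.png",(110,190,190,310))
hs()
E
```

```text
s -178.8 lat -6.9 z 236.6 Fu -0.24 Fn -0.55 Fz -0.10 t 44.02
t 44.025 pos [389.6 104.6 236.6] shift cm [-38.96 -10.46 -23.66] rot [-0.001 -0.    -0.004] F [-0.38 -0.47 -0.1 ] gap 40.1 q [ 0.18 -0.44  1.69  0.    1.89  2.01]
s -177.8 lat -6.9 z 235.7 Fu -0.42 Fn -0.03 Fz 0.06 t 44.17
```

View pics/w50.png

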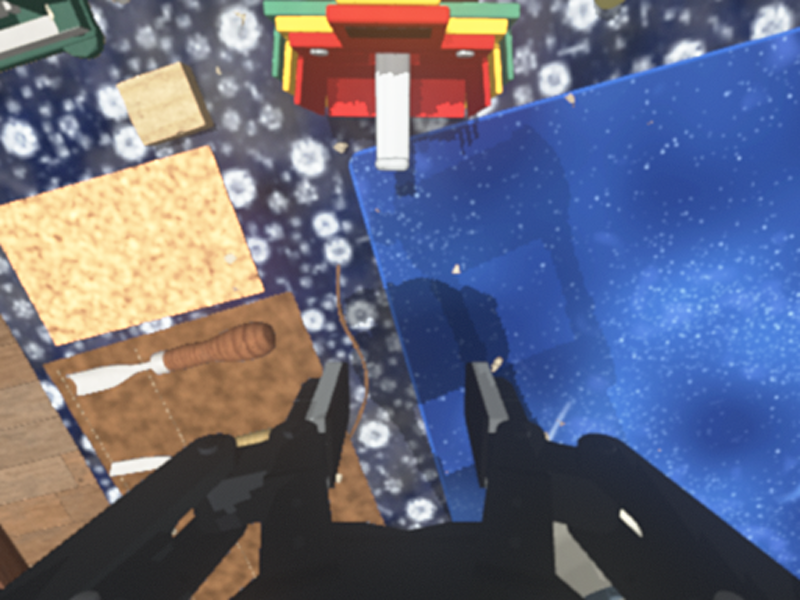

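View pics/s50.png

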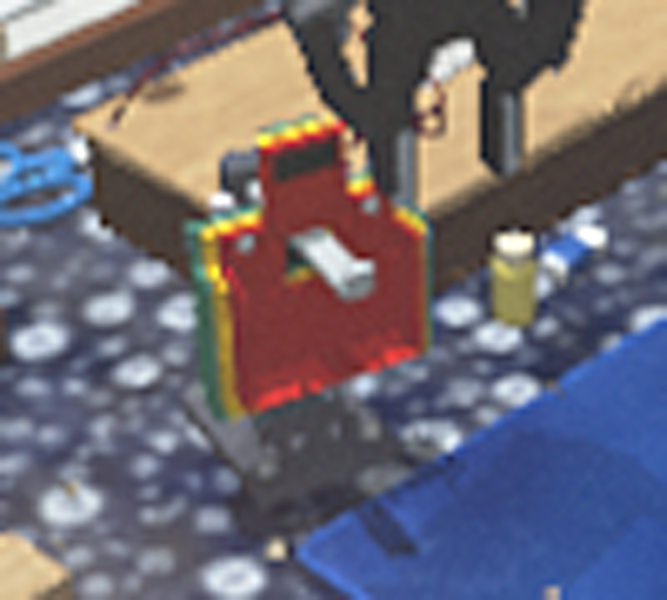

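View pics/t50.png

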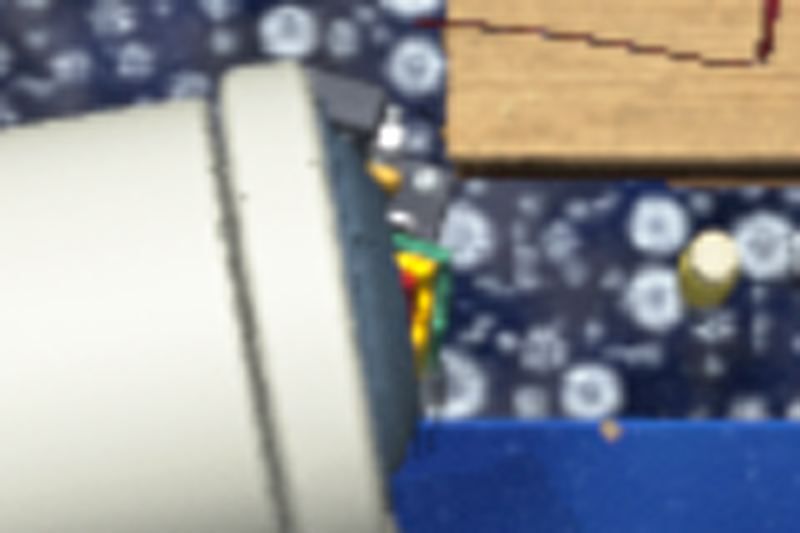

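```bash
python3 - <<'E'
from bench import manip,status
print(manip.hand_in()); print(status.read_state()["clock"])
E
```

```text
the job is handed in; nothing more can be done
None
the job is handed in; nothing more can be done
```

All three trays are hanging on the hook as one closed, nested pack, with their open fronts facing out along the hook. They went on in the order green, yellow, red, and the job was handed in at about 44 s of the 72 s allowed. The green tray used is the 110 mm one; the look-alike measured about 145 mm and was left alone.

**Last pictures:** the pack hangs upright with no visible gaps. The bottle and the offcut looked undisturbed and the robot was touching nothing. The eraser is only partly in the last pictures; it was in place earlier and I never went near it.

**Pushes:** I pressed each tray back with the fingertips after letting go of it. Forces at the tool include the trays' drag on the bar, so the pad felt less than these readings.

| Tray | Highest force read at the tool | Pad force judged from how far it moved in the camera |
|---|---|---|
| Green | about 12.2 N (went past 9.8 N before I backed off) | about 6.6 N after backing off; about 10 N estimated at the peak |
| Yellow | about 10.2 N | about 6.5 N |
| Red | about 13.0 N | about 6 N |

**Where the checks disagree:** for red, subtracting the estimated drag from the tool reading gives about 8.5–9 N on the pad, but the camera gives about 6 N. The camera figure could be off by about 1 N. So the yellow push, and perhaps the red one, may have been somewhat under the 9 N asked. The tool never read more than 13 N, so I don't believe the pad reached its 15 N limit.

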